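Dry the washed queen cages

ROBOT

A 7-joint arm with a two-finger parallel gripper is mounted at the origin on a cart in front of the work surface, level with it; the furniture and walls round the work are solid. World frame = base frame: x ahead of the robot, y to its left, z up, the work surface at z = 0. Lengths are in m, angles in rad, forces in N, time in s.
With the tool pointing down it reaches from about 0.4 to 0.85 m from the base axis. Payload 4.5 kg.
Tool frame: the origin (TCP) lies midway between the tips of the shut fingers; the grasp point (between the pads) lies 19 mm behind it (bot.grasp_offset is the x of the grasp point in the tool frame, in m); x points along the fingers, y is the direction in which the jaws open and shut, and the axes are right-handed (so a half turn about x gives the same grasp; the last joint's range is limited). The gripper opens to 88 mm and grips with 3 to 60 N. Pads are 18 mm wide; open, the fingers measure 123 mm over their backs; the gripper's body (75 mm by 187 mm) begins 45 mm behind the grasp point.
Start: joints at [-1.202, 0.689, -0.195, 1.565, 0.157, 0.902, -0.215], TCP at [0.205, 0.59, 0.239] pointing down, gripper open.
Joint ranges: [-3.01, 3.01], [-0.46, 2.08], [-1.47, 1.51], [0.13, 2.56], [-1, 4.14], [0.04, 2.09], [-2.66, 2.66]. Speed limits (rad/s): [2.57, 2.57, 3.14, 3.14, 3.14, 3.14, 3.14].

INTERFACE

Orientations are given as a unit quaternion [w, x, y, z].
In Python, from bench import bot gives the robot as it stands.
- The arm moves only by the tool drive_tool, never from a script. Its argument "motion" is a list of rows, each a list of 7 numbers: the shift along the tool's x, y, z in units of 7.5 cm (1.0 is 7.5 cm), then the turn, a rotation vector about the tool's x, y, z in units of 2 pi rad (1.0 is 2 pi rad), then the gripper's target within -1 to 1 (fully open at 1, half-way at 0, shut at -1). A call has 1 to 5 rows; each row shifts and turns the pose as measured when the row begins, along the tool's axes as they then stand; what a row does not reach is not made up. A row lasts 1/10 s, in which the tool goes at most 50 mm and 8.59 degrees, less where a joint would pass 70% of its speed; a pose out of reach is approached as far as the arm can. A call with a number of a shift or a turn outside -1 to 1 is refused whole. A call with a gripper value outside its range is refused whole. The fingers move at their own pace and stop on an object; "newtons" is the grip in N (left out, the last holds). Time passes only in rows, so rows that do not move let the fingers close. It gives the time, the measured TCP pose, the force and the opening at its end, in the units of the state.
- bot.sense(): the state, without advancing time (a new reading comes with each control period).
- bot.camera(name): name is "scene" or "top"; returns a dict with "color" (384x512x3 uint8, red, green, blue), "camera_matrix" (3x3 intrinsics, pixels), "T" (4x4, takes a point from camera to world coordinates). Camera axes: x right, y up, looking along -z (the intrinsics and any distortion apply to the point x, -y, -z); pixel columns grow to the right and rows downward; lengths in m; the calibration is good to about 2 mm. A picture is of the moment at which its call begins. There is no depth.
- bot.hand_in(): hands the job in, once; it reports no verdict.
Trained networks look in a picture, given as the dict that the camera call returned (one of the last four; its "shot" number tells which), for a name from the list of things; names that differ only in an ending like _2 or _b are one class to them, and where a whole thing is asked for, a point or a joint stands for the part that bears it (a point fixed in the world has none). Each returns a list of dicts, best first, with "conf" (0 to 1); they miss things now and then, are a little off and sometimes report something else, mostly with a low value. They report only what shows in the picture. A call takes as long as a camera call.
- bot.boxes_of(picture, query): "box" ([left, top, right, bottom] in pixels, round what is visible of it).
- bot.masks_of(picture, query): "pixels" (384x512 bool, what is visible of it) and "box" ([left, top, right, bottom] in pixels, round what is visible of it).
- bot.place_of(picture, query): "pixel" ([row, column] in pixels: a listed point, or the origin of a listed thing).
The state is a dict: "time": time; "joint_pos": joint angles; "joint_velocities": joint speeds; "effort": joint torques, N m; "position": TCP position; "ee_rot": TCP orientation; "contact_force": force on the tool from outside, world axes, zero at the start; "torque": the same for the moment, N m; "opening": finger opening in m.
Only numpy, scipy, OpenCV 4.12 (cv2) and the standard library are available. Lean on these libraries where they do the work, as an engineer would, in place of code of your own. Each camera call takes 0.05 s, during which the arm holds its last target.

TASK

Run one gentle drying cycle on the washed white queen cages. The last run was left on with the carriage home: first shut the air valve completely, draw the carriage out to the left, clear of its catch, and lay each of the loose cages (there are three or four) flat, the way up it lies now, into a pocket of its own on it; then slide the carriage to the right until its catch snaps and it stands at its end stop, and only then open the valve to exactly half (45 degrees). Let it blow for five seconds with all the cages in their pockets, shut the valve again completely, and then draw the carriage out to the left again with the cages in it; leave the jar, the stack of pots, the carton and the tape roll where they are.

Things in the scene. Friction and masses are not known exactly. Their poses are not given: they have to be found in the camera images.
- station: The fixed drying station: a light wooden board 165 x 368 mm on a plinth, top 37 mm above the table, with steel rails, and an air pipe along its far side (top 69 mm above the table) with four nozzles. Origin at table height in the middle of the board; its x axis points away from the robot, its y axis to the left along the slide, z up. It is screwed down, at another place and a slightly different yaw (up to 0.12 rad) at each start.
- carriage (a joint): Aluminium carriage along the slide, m: 0 = fully out (left, station +y), 0.060 = home at the right end stop; moves along the station -y. Friction 1.5 N, stays where left. A spring ball catch resists from 0.045, takes 5 to 8 N to pass at 0.0535 either way, then snaps the carriage to 0.060 and holds it. Below 0.044 it is clear of the catch. Starts home.
- carriage_grip (a point): Middle of the upright black grip block at the left end of the carriage: 16 mm along the station's x, 24 mm along its y, its top 14 mm above this point (92 mm above the table). It is rigid with the carriage and may be pinched from above across its 16 mm or pushed on its left face; 25 mm and more are free on its near, far and left sides.
- pocket_1 (a point): Middle of the floor of the leftmost pocket of the carriage, 48 mm above the table; axes as the station's. Each pocket is 37 mm wide along y and 70 mm long along x; the ribs between the pockets stand 5 mm above the pocket floor, the near and far walls 8 mm. The pockets are 42 mm apart. A cage lies in a pocket with its long side along the station's x.
- pocket_2 (a point): The same for the second pocket from the left.
- pocket_3 (a point): The same for the third pocket from the left.
- pocket_4 (a point): The same for the rightmost pocket.
- valve (a joint): Angle of the quarter-turn valve handle, rad: 0 = shut (the handle's nose points to the station's right, -y), pi/2 = fully open (nose points away from the robot, the station's +x); it grows anticlockwise seen from above. Half open is 0.785. Stops at both ends; friction 0.06 N m, stays where it is left. The dial plate under it has a tick every 15 degrees, long ones at shut, half and open. It starts between 0.6 and 1.5.
- valve_grip (a point): Point on the upright axis of the valve, in the handle, 82 mm above the table. The handle is a black bar centred on the axis, 12 mm wide, 46 mm long, from 63 to 97 mm above the table, with a small nose at one end low down and a white line on top toward the nose. The frame turns with the handle: the bar lies along its y axis, the nose to its -y. The 76 mm wide dial plate below it reaches up to 58 mm above the table.
- cage_1: A white slotted queen cage, 22 x 62 x 16 mm, 30 g (may be absent: three or four of cage_1 to cage_4 are there). Origin at the centre of its underside; its long side is its y axis, z up. It starts flat on the table left of the station.
- cage_2: A white slotted queen cage, 22 x 62 x 16 mm, 30 g (may be absent: three or four of cage_1 to cage_4 are there). Origin at the centre of its underside; its long side is its y axis, z up. It starts flat on the table left of the station.
- cage_3: A white slotted queen cage, 22 x 62 x 16 mm, 30 g (may be absent: three or four of cage_1 to cage_4 are there). Origin at the centre of its underside; its long side is its y axis, z up. It starts flat on the table left of the station.
- cage_4: A white slotted queen cage, 22 x 62 x 16 mm, 30 g (may be absent: three or four of cage_1 to cage_4 are there). Origin at the centre of its underside; its long side is its y axis, z up. It starts flat on the table left of the station.
- jar: A small honey jar, 62 mm across, 71 mm high, origin under its centre; stands behind the cages, leave it alone.
- pots: A stack of clear pots, 70 mm across, 82 mm high, origin under its centre; behind the cages, leave it alone.
- carton: A small white carton 63 x 100 x 41 mm, origin under its centre; behind the cages, leave it alone.
- tape: A roll of brown tape, 97 mm across, 50 mm high, lying flat, origin under its centre; right of the station, leave it alone.

How it is judged:
On the way, in this order (a step that is already met when the one before it is completed fails the run):
1. the valve is shut first (value of joint valve below 0.08 rad), for 0.2 s.
2. every cage lies flat in a pocket of its own with the carriage out and the valve shut (((x of cage_1 in the frame of pocket_1 between -0.012 and 0.012 m and y of cage_1 in the frame of pocket_1 between -0.014 and 0.014 m and z of cage_1 in the frame of pocket_1 between -0.005 and 0.008 m and angle between the y axis of cage_1 and the x axis of pocket_1, either way round below 0.3 rad) or (x of cage_1 in the frame of pocket_2 between -0.012 and 0.012 m and y of cage_1 in the frame of pocket_2 between -0.014 and 0.014 m and z of cage_1 in the frame of pocket_2 between -0.005 and 0.008 m and angle between the y axis of cage_1 and the x axis of pocket_2, either way round below 0.3 rad) or (x of cage_1 in the frame of pocket_3 between -0.012 and 0.012 m and y of cage_1 in the frame of pocket_3 between -0.014 and 0.014 m and z of cage_1 in the frame of pocket_3 between -0.005 and 0.008 m and angle between the y axis of cage_1 and the x axis of pocket_3, either way round below 0.3 rad) or (x of cage_1 in the frame of pocket_4 between -0.012 and 0.012 m and y of cage_1 in the frame of pocket_4 between -0.014 and 0.014 m and z of cage_1 in the frame of pocket_4 between -0.005 and 0.008 m and angle between the y axis of cage_1 and the x axis of pocket_4, either way round below 0.3 rad)) and ((x of cage_2 in the frame of pocket_1 between -0.012 and 0.012 m and y of cage_2 in the frame of pocket_1 between -0.014 and 0.014 m and z of cage_2 in the frame of pocket_1 between -0.005 and 0.008 m and angle between the y axis of cage_2 and the x axis of pocket_1, either way round below 0.3 rad) or (x of cage_2 in the frame of pocket_2 between -0.012 and 0.012 m and y of cage_2 in the frame of pocket_2 between -0.014 and 0.014 m and z of cage_2 in the frame of pocket_2 between -0.005 and 0.008 m and angle between the y axis of cage_2 and the x axis of pocket_2, either way round below 0.3 rad) or (x of cage_2 in the frame of pocket_3 between -0.012 and 0.012 m and y of cage_2 in the frame of pocket_3 between -0.014 and 0.014 m and z of cage_2 in the frame of pocket_3 between -0.005 and 0.008 m and angle between the y axis of cage_2 and the x axis of pocket_3, either way round below 0.3 rad) or (x of cage_2 in the frame of pocket_4 between -0.012 and 0.012 m and y of cage_2 in the frame of pocket_4 between -0.014 and 0.014 m and z of cage_2 in the frame of pocket_4 between -0.005 and 0.008 m and angle between the y axis of cage_2 and the x axis of pocket_4, either way round below 0.3 rad)) and ((x of cage_3 in the frame of pocket_1 between -0.012 and 0.012 m and y of cage_3 in the frame of pocket_1 between -0.014 and 0.014 m and z of cage_3 in the frame of pocket_1 between -0.005 and 0.008 m and angle between the y axis of cage_3 and the x axis of pocket_1, either way round below 0.3 rad) or (x of cage_3 in the frame of pocket_2 between -0.012 and 0.012 m and y of cage_3 in the frame of pocket_2 between -0.014 and 0.014 m and z of cage_3 in the frame of pocket_2 between -0.005 and 0.008 m and angle between the y axis of cage_3 and the x axis of pocket_2, either way round below 0.3 rad) or (x of cage_3 in the frame of pocket_3 between -0.012 and 0.012 m and y of cage_3 in the frame of pocket_3 between -0.014 and 0.014 m and z of cage_3 in the frame of pocket_3 between -0.005 and 0.008 m and angle between the y axis of cage_3 and the x axis of pocket_3, either way round below 0.3 rad) or (x of cage_3 in the frame of pocket_4 between -0.012 and 0.012 m and y of cage_3 in the frame of pocket_4 between -0.014 and 0.014 m and z of cage_3 in the frame of pocket_4 between -0.005 and 0.008 m and angle between the y axis of cage_3 and the x axis of pocket_4, either way round below 0.3 rad)) and ((x of cage_4 in the frame of pocket_1 between -0.012 and 0.012 m and y of cage_4 in the frame of pocket_1 between -0.014 and 0.014 m and z of cage_4 in the frame of pocket_1 between -0.005 and 0.008 m and angle between the y axis of cage_4 and the x axis of pocket_1, either way round below 0.3 rad) or (x of cage_4 in the frame of pocket_2 between -0.012 and 0.012 m and y of cage_4 in the frame of pocket_2 between -0.014 and 0.014 m and z of cage_4 in the frame of pocket_2 between -0.005 and 0.008 m and angle between the y axis of cage_4 and the x axis of pocket_2, either way round below 0.3 rad) or (x of cage_4 in the frame of pocket_3 between -0.012 and 0.012 m and y of cage_4 in the frame of pocket_3 between -0.014 and 0.014 m and z of cage_4 in the frame of pocket_3 between -0.005 and 0.008 m and angle between the y axis of cage_4 and the x axis of pocket_3, either way round below 0.3 rad) or (x of cage_4 in the frame of pocket_4 between -0.012 and 0.012 m and y of cage_4 in the frame of pocket_4 between -0.014 and 0.014 m and z of cage_4 in the frame of pocket_4 between -0.005 and 0.008 m and angle between the y axis of cage_4 and the x axis of pocket_4, either way round below 0.3 rad)) and linear speed of each of cage_1, cage_2, cage_3, cage_4 below 0.02 m/s and value of joint valve below 0.08 rad and value of joint carriage below 0.044 m), for 0.2 s.
3. the carriage is snapped home with the valve still shut (value of joint carriage above 0.057 m and value of joint valve below 0.08 rad), for 0.2 s.
4. the valve stands half open for three seconds with the carriage home and every cage in a pocket (((x of cage_1 in the frame of pocket_1 between -0.012 and 0.012 m and y of cage_1 in the frame of pocket_1 between -0.014 and 0.014 m and z of cage_1 in the frame of pocket_1 between -0.005 and 0.008 m and angle between the y axis of cage_1 and the x axis of pocket_1, either way round below 0.3 rad) or (x of cage_1 in the frame of pocket_2 between -0.012 and 0.012 m and y of cage_1 in the frame of pocket_2 between -0.014 and 0.014 m and z of cage_1 in the frame of pocket_2 between -0.005 and 0.008 m and angle between the y axis of cage_1 and the x axis of pocket_2, either way round below 0.3 rad) or (x of cage_1 in the frame of pocket_3 between -0.012 and 0.012 m and y of cage_1 in the frame of pocket_3 between -0.014 and 0.014 m and z of cage_1 in the frame of pocket_3 between -0.005 and 0.008 m and angle between the y axis of cage_1 and the x axis of pocket_3, either way round below 0.3 rad) or (x of cage_1 in the frame of pocket_4 between -0.012 and 0.012 m and y of cage_1 in the frame of pocket_4 between -0.014 and 0.014 m and z of cage_1 in the frame of pocket_4 between -0.005 and 0.008 m and angle between the y axis of cage_1 and the x axis of pocket_4, either way round below 0.3 rad)) and ((x of cage_2 in the frame of pocket_1 between -0.012 and 0.012 m and y of cage_2 in the frame of pocket_1 between -0.014 and 0.014 m and z of cage_2 in the frame of pocket_1 between -0.005 and 0.008 m and angle between the y axis of cage_2 and the x axis of pocket_1, either way round below 0.3 rad) or (x of cage_2 in the frame of pocket_2 between -0.012 and 0.012 m and y of cage_2 in the frame of pocket_2 between -0.014 and 0.014 m and z of cage_2 in the frame of pocket_2 between -0.005 and 0.008 m and angle between the y axis of cage_2 and the x axis of pocket_2, either way round below 0.3 rad) or (x of cage_2 in the frame of pocket_3 between -0.012 and 0.012 m and y of cage_2 in the frame of pocket_3 between -0.014 and 0.014 m and z of cage_2 in the frame of pocket_3 between -0.005 and 0.008 m and angle between the y axis of cage_2 and the x axis of pocket_3, either way round below 0.3 rad) or (x of cage_2 in the frame of pocket_4 between -0.012 and 0.012 m and y of cage_2 in the frame of pocket_4 between -0.014 and 0.014 m and z of cage_2 in the frame of pocket_4 between -0.005 and 0.008 m and angle between the y axis of cage_2 and the x axis of pocket_4, either way round below 0.3 rad)) and ((x of cage_3 in the frame of pocket_1 between -0.012 and 0.012 m and y of cage_3 in the frame of pocket_1 between -0.014 and 0.014 m and z of cage_3 in the frame of pocket_1 between -0.005 and 0.008 m and angle between the y axis of cage_3 and the x axis of pocket_1, either way round below 0.3 rad) or (x of cage_3 in the frame of pocket_2 between -0.012 and 0.012 m and y of cage_3 in the frame of pocket_2 between -0.014 and 0.014 m and z of cage_3 in the frame of pocket_2 between -0.005 and 0.008 m and angle between the y axis of cage_3 and the x axis of pocket_2, either way round below 0.3 rad) or (x of cage_3 in the frame of pocket_3 between -0.012 and 0.012 m and y of cage_3 in the frame of pocket_3 between -0.014 and 0.014 m and z of cage_3 in the frame of pocket_3 between -0.005 and 0.008 m and angle between the y axis of cage_3 and the x axis of pocket_3, either way round below 0.3 rad) or (x of cage_3 in the frame of pocket_4 between -0.012 and 0.012 m and y of cage_3 in the frame of pocket_4 between -0.014 and 0.014 m and z of cage_3 in the frame of pocket_4 between -0.005 and 0.008 m and angle between the y axis of cage_3 and the x axis of pocket_4, either way round below 0.3 rad)) and ((x of cage_4 in the frame of pocket_1 between -0.012 and 0.012 m and y of cage_4 in the frame of pocket_1 between -0.014 and 0.014 m and z of cage_4 in the frame of pocket_1 between -0.005 and 0.008 m and angle between the y axis of cage_4 and the x axis of pocket_1, either way round below 0.3 rad) or (x of cage_4 in the frame of pocket_2 between -0.012 and 0.012 m and y of cage_4 in the frame of pocket_2 between -0.014 and 0.014 m and z of cage_4 in the frame of pocket_2 between -0.005 and 0.008 m and angle between the y axis of cage_4 and the x axis of pocket_2, either way round below 0.3 rad) or (x of cage_4 in the frame of pocket_3 between -0.012 and 0.012 m and y of cage_4 in the frame of pocket_3 between -0.014 and 0.014 m and z of cage_4 in the frame of pocket_3 between -0.005 and 0.008 m and angle between the y axis of cage_4 and the x axis of pocket_3, either way round below 0.3 rad) or (x of cage_4 in the frame of pocket_4 between -0.012 and 0.012 m and y of cage_4 in the frame of pocket_4 between -0.014 and 0.014 m and z of cage_4 in the frame of pocket_4 between -0.005 and 0.008 m and angle between the y axis of cage_4 and the x axis of pocket_4, either way round below 0.3 rad)) and value of joint valve between 0.685 and 0.885 rad and value of joint carriage above 0.057 m), for 3 s.
5. the valve is shut again with the carriage still home (all of step 3), for 0.2 s.
At the end, for the whole second after the job is handed in: Valve shut (below 0.08 rad), carriage out of its catch (below 0.044 m), every cage at rest, flat, the way up it started, in its own pocket (12 mm along, 14 mm across, 0.3 rad), after blowing half open (0.785 rad, within 0.1) for 3 s with the carriage home (above 0.057) (all of step 2); the robot touches nothing.
It fails at once if the jar, the pots, the carton or the tape roll is moved by more than 5 cm (distance of any of jar, pots, carton, tape from where it was at the start of the episode above 0.05 m).
Of cage_1, cage_2, cage_3, cage_4 only 3 to 4 are there at a start; the rules pass over those that are not, and their reading is None.
At some moment in a run one of cage_1, cage_2, cage_3, cage_4 may be knocked a few centimetres aside while the robot is not near it.
Once in a run the grip may slacken for a moment while it holds something.
It also fails if it takes over 210 s, if anything falls off the work surface, if the arm or the gripper's body presses on something with over 40 N, if the wrist force passes 120 N, or if a joint passes its speed limit or range.

## Working session

There is one attempt and no reset: what is moved stays moved. The work goes in short steps, Python scripts to look and compute and a tool call to move; the robot and the scene stay as the last step left them, time stands still between calls to the robot, and variables do not carry over. Pictures are saved under pics/ and viewed, and the job is handed in when it is done.

Besides the shell and the picture viewer there is one more tool, called as name([rows], argument=value, ...), one row to a line, values as JSON. drive_tool: Moves the arm, as the interface text tells. Shifts and turns lie within -1 to 1; 1 stands for 7.5 cm of shift or 2 pi rad of turn. Its arguments: {"type":"object","properties":{"motion":{"type":"array","items":{"type":"array","items":{"type":"number","minimum":-1,"maximum":1}}},"newtons":{"type":"number"}},"required":["motion"]}

```bash
ls; mkdir -p pics; python3 - <<'E'
from bench import bot
import cv2,numpy as np
s=bot.sense(); print({k:np.round(v,3) for k,v in s.items()}, bot.grasp_offset)
for n in ("scene","top"):
    p=bot.camera(n); cv2.imwrite(f"pics/{n}0.png",cv2.resize(p["color"][:,:,::-1],(800,600)))
    print(n,p["shot"],np.round(p["camera_matrix"],2).tolist(),np.round(p["T"],4).tolist(),p.keys())
    for q in ["station","carriage_grip","pocket_1","valve_grip","cage_1","jar","pots","carton","tape"]:
        try:
            r=bot.place_of(p,q); print(q,[(np.round(d["pixel"],1).tolist(),round(d["conf"],2)) for d in r])
        except Exception as e: print(q,e)
E
```

```text
pics
{'time': np.float64(0.0), 'joint_pos': array([-1.202,  0.69 , -0.195,  1.566,  0.157,  0.902, -0.215]), 'joint_velocities': array([ 0.001,  0.002, -0.   , -0.   , -0.001,  0.002, -0.001]), 'effort': array([-0.0000e+00, -5.2756e+01, -1.2670e+00, -1.5342e+01, -5.3000e-02,
        7.0000e-03,  0.0000e+00]), 'position': array([0.205, 0.59 , 0.238]), 'ee_rot': array([ 0.697,  0.117,  0.697, -0.118]), 'contact_force': array([-0.46 ,  0.401, -0.478]), 'torque': array([-0.012,  0.021,  0.022]), 'opening': np.float64(0.088)} -0.0187
scene 1 [[456.34, 0.0, 250.44], [0.0, 456.34, 193.33], [0.0, 0.0, 1.0]] [[-0.8519, 0.2962, -0.4319, -0.1267], [-0.5237, -0.4867, 0.6992, 1.0761], [-0.0031, 0.8218, 0.5698, 0.9936], [0.0, 0.0, 0.0, 1.0]] dict_keys(['color', 'camera_matrix', 'T', 'shot'])
station [([198.0, 289.3], 0.56)]
carriage_grip [([197.5, 277.2], 0.92)]
pocket_1 [([199.4, 281.5], 0.93), ([180.6, 292.8], 0.84), ([186.2, 286.2], 0.79), ([191.8, 285.1], 0.55)]
valve_grip [([162.9, 301.2], 0.58), ([197.9, 281.5], 0.52)]
cage_1 [([275.0, 210.1], 0.64), ([294.5, 192.2], 0.45)]
jar [([232.7, 202
[... 210 characters left out ...]
9926, -0.1212, 0.3893], [-0.9998, 0.0058, -0.0214, -0.063], [-0.0206, 0.1214, 0.9924, 1.2093], [0.0, 0.0, 0.0, 1.0]] dict_keys(['color', 'camera_matrix', 'T', 'shot'])
station [([203.9, 304.4], 0.97)]
carriage_grip [([206.5, 273.2], 0.67)]
pocket_1 [([205.2, 295.4], 0.84), ([202.9, 322.2], 0.79), ([206.2, 284.4], 0.69), ([207.0, 311.2], 0.66), ([205.3, 300.8], 0.36)]
valve_grip [([199.8, 354.1], 0.5)]
cage_1 [([201.8, 189.7], 0.58), ([202.7, 163.1], 0.53), ([208.6, 208.0], 0.5), ([200.7, 135.8], 0.43), ([207.1, 309.6], 0.21)]
jar [([165.9, 207.1], 0.62)]
pots [([163.6, 158.1], 0.77), ([201.7, 137.2], 0.63)]
carton [([163.1, 128.5], 0.76)]
tape [([188.5, 395.2], 0.98), ([164.9, 159.5], 0.36)]
```

View pics/top0.png

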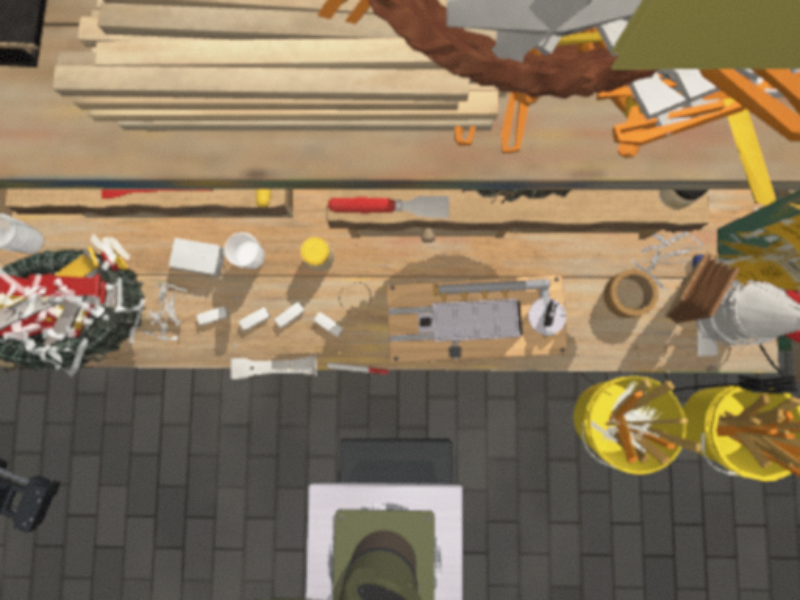

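View pics/scene0.png

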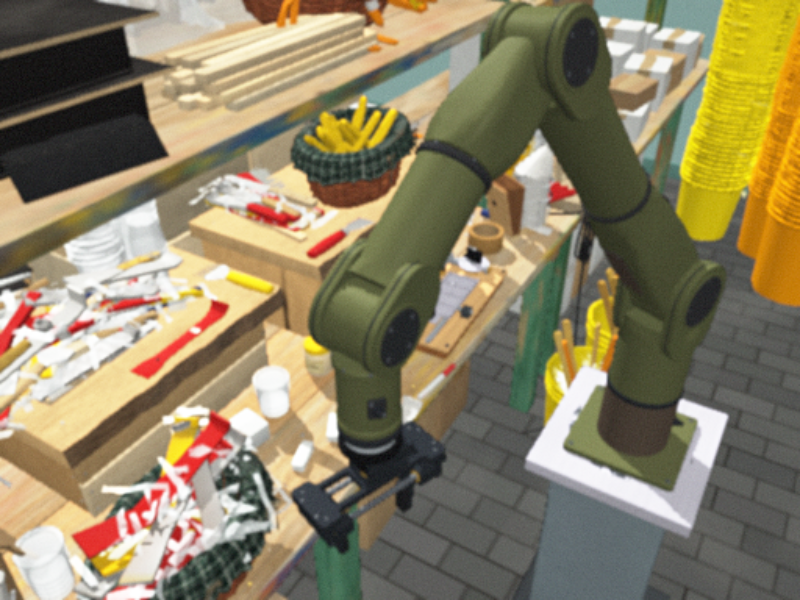

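```bash
cat > h.py <<'E'
from bench import bot
import cv2,numpy as np
from scipy.spatial.transform import Rotation as R
def ray(p,row,col,z):
    K=p["camera_matrix"];T=p["T"]
    d=T[:3,:3]@np.array([(col-K[0,2])/K[0,0],-(row-K[1,2])/K[1,1],-1.])
    o=T[:3,3]; return o+d*(z-o[2])/d[2]
def proj(p,X):
    K=p["camera_matrix"];T=p["T"]
    c=T[:3,:3].T@(np.array(X)-T[:3,3]); 
    return np.array([K[1,2]-K[1,1]*c[1]/-c[2], K[0,2]+K[0,0]*c[0]/-c[2]])  # row,col
def crop(p,name,r0,r1,c0,c1,f):
    im=p["color"][r0:r1,c0:c1,::-1]; cv2.imwrite(f"pics/{name}.png",cv2.resize(im,None,fx=f,fy=f,interpolation=cv2.INTER_CUBIC))
def tool():
    s=bot.sense(); w,x,y,z=s["ee_rot"]; return s,np.array(s["position"]),R.from_quat([x,y,z,w])
E
python3 - <<'E'
from h import *
p=bot.camera("top")
crop(p,"st",165,245,242,372,6)
crop(p,"cg",150,245,95,225,6)
for q,z in [("station",0),("carriage_grip",.078),("pocket_1",.048),("valve_grip",.082),("cage_1",0),("jar",0),("pots",0),("carton",0),("tape",0)]:
    for d in bot.place_of(p,q): print(q,np.round(ray(p,*d["pixel"],z),3)[:2],round(d["conf"],2),np.round(d["pixel"],1))
for q in ["cage_1","valve_grip","carriage_grip"]:
    for d in bot.masks_of(p,q):
        m=d["pixels"]; ys,xs=np.nonzero(m); print(q,round(d["conf"],2),m.sum(),d["box"],cv2.minAreaRect(np.c_[xs,ys].astype(np.float32)))
E
```

```text
station [ 0.493 -0.189] 0.6 [206.2 303.5]
carriage_grip [ 0.506 -0.245] 0.69 [200.3 323.9]
carriage_grip [ 0.496 -0.149] 0.64 [203.  293.1]
carriage_grip [ 0.489 -0.091] 0.58 [205.2 274.6]
carriage_grip [0.615 0.276] 0.24 [165.4 160.1]
pocket_1 [ 0.493 -0.215] 0.86 [205.2 313.1]
pocket_1 [ 0.512 -0.241] 0.71 [199.3 321. ]
pocket_1 [ 0.493 -0.165] 0.66 [204.9 297.5]
pocket_1 [ 0.491 -0.124] 0.63 [205.4 284.8]
valve_grip [ 0.5   -0.331] 0.52 [202.1 351.8]
cage_1 [0.506 0.379] 0.7 [201.3 135.3]
cage_1 [0.499 0.199] 0.56 [203.7 188.3]
cage_1 [0.483 0.125] 0.5 [208.7 210. ]
cage_1 [0.5   0.291] 0.49 [203.4 161.1]
jar [0.626 0.148] 0.73 [166.8 204.2]
pots [0.641 0.301] 0.56 [162.3 159.9]
carton [0.623 0.416] 0.75 [167.2 126.3]
carton [0.501 0.372] 0.71 [202.7 137.3]
tape [ 0.552 -0.516] 0.6 [189.3 401.1]
cage_1 0.72 155 [124.4, 194.8, 145.9, 207.8] ((136.09999084472656, 201.30001831054688), (8.221921920776367, 19.606117248535156), 71.56504821777344)
cage_1 0.7 151 [179.3, 195.9, 195.3, 210.9] ((185.81153869628906, 200.7576904296875), (7.981226921081543, 19.99692153930664), 52.12501525878906)
cage_1 0.62 124 [202.9, 200.5, 220.0, 216.0] ((210.21141052246094, 206.697998046875), (18.842334747314453, 6.635778903961182), 34.99202346801758)
cage_1 0.55 147 [154.2, 193.9, 171.3, 211.6] ((162.8050537109375, 203.06651306152344), (7.653325080871582, 20.183107376098633), 61.69924545288086)
valve_grip 0.45 88 [348.3, 191.7, 352.1, 207.0] ((351.4706115722656, 199.61767578125), (6.5484619140625, 15.522278785705566), 14.03624439239502)
valve_grip 0.3 114 [203.2, 200.7, 218.2, 214.5] ((210.49996948242188, 206.99996948242188), (18.027755737304688, 6.656403064727783), 33.690067291259766)
valve_grip 0.16 637 [384.9, 171.0, 418.6, 205.4] ((403.5, 187.0), (30.0, 35.0), 90.0)
carriage_grip 0.68 1436 [269.3, 191.0, 331.1, 218.4] ((299.6859130859375, 204.87509155273438), (25.63298225402832, 63.9160041809082), 87.0643310546875)
```

View pics/st.png

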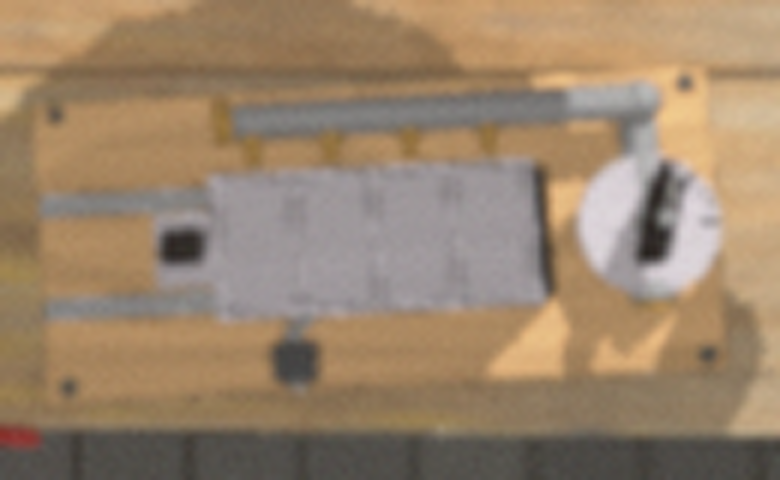

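View pics/cg.png

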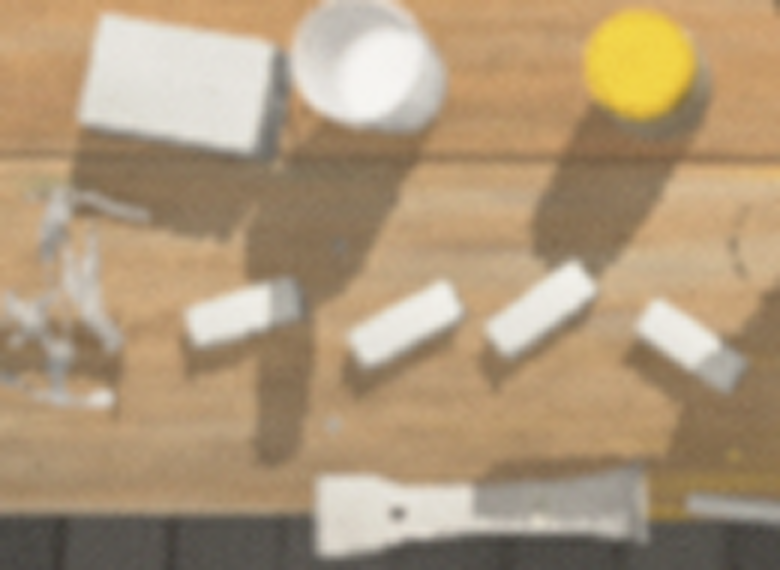

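```bash
python3 - <<'E'
from h import *
p=bot.camera("top")
def P(X,Y,z): return ray(p,165+(Y-2.5)/6,242+(X-2.5)/6,z)[:2]
S=[P(*a,.037) for a in [(54,115),(685,82),(707,355),(67,387)]]
print(np.round(S,4), np.mean(S,0))
for a,b in [(0,1),(3,2)]:
    d=S[a]-S[b]; print("yaw long",np.arctan2(-d[0],d[1]),np.linalg.norm(d))
for a,b in [(0,3),(1,2)]:
    d=S[a]-S[b]; print("yaw short",np.arctan2(d[1],d[0]),np.linalg.norm(d))
C=[P(*a,.037) for a in [(37,103),(706,67),(724,372),(48,405)]]
print(np.round(C,4),np.mean(C,0),[np.linalg.norm(C[i]-C[(i+1)%4]) for i in range(4)])
for a,b in [(0,1),(3,2)]:
    d=C[a]-C[b]; print("yaw long",np.arctan2(-d[0],d[1]))
print("grip top",P(182,244,.092),"valve top",P(658,212,.097),"dial ctr",P(649,227,.058))
print("valve line", np.arctan2(*(P(668,170,.097)-P(650,255,.097))[::1]))
T=[P(*a,.054) for a in [(212,176),(535,160),(548,302),(222,318)]]
for a,b in [(0,1),(3,2)]:
    d=T[a]-T[b]; print("yaw tray",np.arctan2(-d[0],d[1]),np.linalg.norm(d))
print(np.mean(T,0),T)
E
```

```text
[[ 0.5628 -0.0126]
 [ 0.5828 -0.3563]
 [ 0.4346 -0.3644]
 [ 0.4148 -0.0212]] [ 0.49879112 -0.18861355]
yaw long 0.058089152844311785 0.34426963036750213
yaw long 0.05760584512539256 0.34377765959744727
yaw short 0.05817314434533368 0.14824787536942485
yaw short 0.054857937400722014 0.14841480001699736
[[ 0.5694 -0.0032]
 [ 0.5912 -0.3679]
 [ 0.4256 -0.3732]
 [ 0.4051 -0.0111]] [ 0.49783851 -0.18883696] [np.float64(0.36530371281308566), np.float64(0.16562662550509463), np.float64(0.36274306919386273), np.float64(0.16449483518252905)]
yaw long 0.05952907237620329
yaw long 0.05654520619192815
grip top [ 0.48767876 -0.08187827] valve top [ 0.50531102 -0.32583981] dial ctr [ 0.50134453 -0.33012158]
valve line 1.7988621967448566
yaw tray 0.05577493234994593 0.17295463993115825
yaw tray 0.05628151183263403 0.1731503296446204
[ 0.49453623 -0.1875909 ] [array([ 0.52771764, -0.09846455]), array([ 0.53735917, -0.27115024]), array([ 0.46140407, -0.27681249]), array([ 0.45166405, -0.10393633])]
```

```bash
cat >> h.py <<'E'
def Rdown(psi):
    c,s=np.cos(psi),np.sin(psi); return R.from_matrix(np.array([[0,c,s],[0,s,-c],[-1,0,0.]]))
def psi_now(Rt):
    y=Rt.as_matrix()[:,1]; return np.arctan2(y[1],y[0])
def plan(x,y,z,psi=None,g=1.0,maxmm=45,maxdeg=8.0,n=None,lim=40):
    s,p,Rt=tool()
    if psi is None: psi=psi_now(Rt)
    # choose nearest half-turn
    a=psi_now(Rt); psi=a+(psi-a+np.pi/2)%np.pi-np.pi/2
    tgt=np.array([x,y,z]); Rg=Rdown(psi)
    rv=(Rt.inv()*Rg).as_rotvec(); d=tgt-p
    k=n or max(1,int(np.ceil(max(np.linalg.norm(d)*1000/maxmm,np.degrees(np.linalg.norm(rv))/maxdeg))))
    print("at",np.round(p,4),"psi",round(a,3),"-> psi",round(psi,3),"dist",np.round(d,4),"rv",np.round(rv,3),"rows",k,"open",round(float(s["opening"]),4),"t",round(float(s["time"]),2),"q7",np.round(s["joint_pos"],2))
    Rc=Rt
    for i in range(min(k,lim)):
        sh=Rc.inv().apply(d/k)/0.075; t=rv/k/(2*np.pi)
        print([round(float(v),3)+0 for v in sh]+[round(float(v),4)+0 for v in t]+[g])
        Rc=Rc*R.from_rotvec(rv/k)
SO=np.array([0.4985,-0.1887]); SY=0.0577
def st(x,y): 
    c,s=np.cos(SY),np.sin(SY); return SO+np.array([c*x-s*y,s*x+c*y])
def inv_st(q):
    c,s=np.cos(SY),np.sin(SY); d=np.array(q[:2])-SO; return np.array([c*d[0]+s*d[1],-s*d[0]+c*d[1]])
E
python3 - <<'E'
from h import *
print(inv_st([.503,-.329]),inv_st([.4877,-.0819]),inv_st([.5013,-.3301]))
plan(0.42,0.32,.24,g=-.3)
E
```

```text
[-0.00359831 -0.14032602] [-0.00462309  0.10724508] [-0.00535891 -0.14132615]
at [0.2054 0.5903 0.2387] psi 1.236 -> psi 1.236 dist [ 0.2146 -0.2703  0.0013] rv [ 0. -0. -0.] rows 8 open 0.0879 t 1.7 q7 [-1.2   0.69 -0.19  1.57  0.16  0.9  -0.22]
[-0.002, -0.308, 0.486, 0.0, 0.0, 0.0, -0.3]
[-0.002, -0.308, 0.486, 0.0, 0.0, 0.0, -0.3]
[-0.002, -0.308, 0.486, 0.0, 0.0, 0.0, -0.3]
[-0.002, -0.308, 0.486, 0.0, 0.0, 0.0, -0.3]
[-0.002, -0.308, 0.486, 0.0, 0.0, 0.0, -0.3]
[-0.002, -0.308, 0.486, 0.0, 0.0, 0.0, -0.3]
[-0.002, -0.308, 0.486, 0.0, 0.0, 0.0, -0.3]
[-0.002, -0.308, 0.486, 0.0, 0.0, 0.0, -0.3]
```

drive_tool([
  [0, -0.31, 0.49, 0, 0, 0, -0.3],
  [0, -0.31, 0.49, 0, 0, 0, -0.3],
  [0, -0.31, 0.49, 0, 0, 0, -0.3],
  [0, -0.31, 0.49, 0, 0, 0, -0.3],
  [0, -0.31, 0.49, 0, 0, 0, -0.3],
])

```text
time: 2.2
position: [0.3385, 0.4231, 0.2376]
ee_rot: [0.696, 0.115, 0.7, -0.11]
contact_force: [1.6, -0.5, -0.1]
opening: 0.0502
```

drive_tool([
  [0, -0.31, 0.49, 0, 0, 0, -0.3],
  [0, -0.31, 0.49, 0, 0, 0, -0.3],
  [0, -0.31, 0.49, 0, 0, 0, -0.3],
  [0, -0.5, 0.1, 0, 0, 0, -0.3],
  [0, -0.5, 0.1, 0, 0, 0, -0.3],
])

```text
time: 2.7
position: [0.4203, 0.2391, 0.2365]
ee_rot: [0.698, 0.119, 0.697, -0.11]
contact_force: [-0.1, -0.3, 0.1]
opening: 0.031
```

```bash
python3 - <<'E'
from h import *
plan(0.503,-0.329,.24,psi=1.343,g=-.3)
E
```

```text
at [0.4203 0.2391 0.2365] psi 1.246 -> psi 1.343 dist [ 0.0827 -0.5681  0.0035] rv [-0.097 -0.    -0.012] rows 13 open 0.031 t 2.7 q7 [-0.44  0.51 -0.26  1.99  0.2   0.65  0.43]
[-0.01, -0.525, 0.267, -0.0012, 0.0, -0.0001, -0.3]
[-0.009, -0.527, 0.263, -0.0012, 0.0, -0.0001, -0.3]
[-0.009, -0.529, 0.259, -0.0012, 0.0, -0.0001, -0.3]
[-0.009, -0.531, 0.255, -0.0012, 0.0, -0.0001, -0.3]
[-0.008, -0.533, 0.251, -0.0012, 0.0, -0.0001, -0.3]
[-0.008, -0.535, 0.247, -0.0012, 0.0, -0.0001, -0.3]
[-0.007, -0.536, 0.243, -0.0012, 0.0, -0.0001, -0.3]
[-0.007, -0.538, 0.239, -0.0012, 0.0, -0.0001, -0.3]
[-0.006, -0.54, 0.235, -0.0012, 0.0, -0.0001, -0.3]
[-0.006, -0.542, 0.231, -0.0012, 0.0, -0.0001, -0.3]
[-0.005, -0.543, 0.226, -0.0012, 0.0, -0.0001, -0.3]
[-0.005, -0.545, 0.222, -0.0012, 0.0, -0.0001, -0.3]
[-0.004, -0.547, 0.218, -0.0012, 0.0, -0.0001, -0.3]
```

drive_tool([
  [0, -0.53, 0.26, -0.001, 0, 0, -0.3],
  [0, -0.53, 0.26, -0.001, 0, 0, -0.3],
  [0, -0.53, 0.26, -0.001, 0, 0, -0.3],
  [0, -0.53, 0.26, -0.001, 0, 0, -0.3],
  [0, -0.53, 0.26, -0.001, 0, 0, -0.3],
])

```text
time: 3.2
position: [0.4527, 0.0129, 0.2351]
ee_rot: [0.701, 0.106, 0.698, -0.097]
contact_force: [0.7, -0.3, -0.6]
opening: 0.0313
```

drive_tool([
  [0, -0.54, 0.25, -0.001, 0, 0, -0.3],
  [0, -0.54, 0.25, -0.001, 0, 0, -0.3],
  [0, -0.54, 0.25, -0.001, 0, 0, -0.3],
  [0, -0.54, 0.25, -0.001, 0, 0, -0.3],
  [0, -0.54, 0.25, -0.001, 0, 0, -0.3],
])

```text
time: 3.7
position: [0.489, -0.2173, 0.2338]
ee_rot: [0.704, 0.095, 0.698, -0.086]
contact_force: [-0.8, 0.1, 0.0]
opening: 0.0308
```

drive_tool([
  [0, -0.54, 0.23, -0.001, 0, 0, -0.3],
  [0, -0.54, 0.23, -0.001, 0, 0, -0.3],
  [0, -0.5, 0.2, -0.001, 0, 0, -0.3],
])

```text
time: 4.0
position: [0.5077, -0.3513, 0.2329]
ee_rot: [0.706, 0.089, 0.698, -0.08]
contact_force: [0.9, 0.6, 0.5]
opening: 0.0308
```

```bash
python3 - <<'E'
from h import *
plan(0.5025,-0.329,.15,psi=1.343,g=-.3)
E
```

```text
at [ 0.5077 -0.3513  0.2329] psi 1.332 -> psi 1.343 dist [-0.0052  0.0223 -0.0829] rv [-0.011  0.009 -0.014] rows 2 open 0.0308 t 4.0 q7 [ 0.74  0.7  -0.36  1.59  0.27  0.89  1.62]
[0.554, 0.128, -0.074, -0.0009, 0.0007, -0.0011, -0.3]
[0.553, 0.133, -0.071, -0.0009, 0.0007, -0.0011, -0.3]
```

drive_tool([
  [0.55, 0.13, -0.07, -0.001, 0.0007, -0.001, -0.3],
  [0.55, 0.13, -0.07, -0.001, 0.0007, -0.001, -0.3],
  [0, 0, 0, 0, 0, 0, -0.3],
])

```text
time: 4.3
position: [0.5035, -0.3417, 0.1493]
ee_rot: [0.705, 0.083, 0.699, -0.088]
contact_force: [-0.4, -0.2, -0.7]
opening: 0.0305
```

```bash
python3 - <<'E'
from h import *
plan(0.5025,-0.329,.07,psi=1.343,g=-.3,maxmm=30)
p=bot.camera("scene"); crop(p,"v1",120,220,240,360,6)
p=bot.camera("top"); crop(p,"v2",165,245,292,412,6)
E
```

```text
at [ 0.5035 -0.3417  0.1493] psi 1.329 -> psi 1.343 dist [-0.001   0.0127 -0.0793] rv [-0.014  0.008  0.006] rows 3 open 0.0305 t 4.3 q7 [ 0.69  0.79 -0.3   1.7   0.34  0.69  1.54]
[0.352, 0.056, -0.021, -0.0007, 0.0004, 0.0003, -0.3]
[0.352, 0.055, -0.019, -0.0007, 0.0004, 0.0003, -0.3]
[0.352, 0.055, -0.018, -0.0007, 0.0004, 0.0003, -0.3]
```

View pics/v1.png

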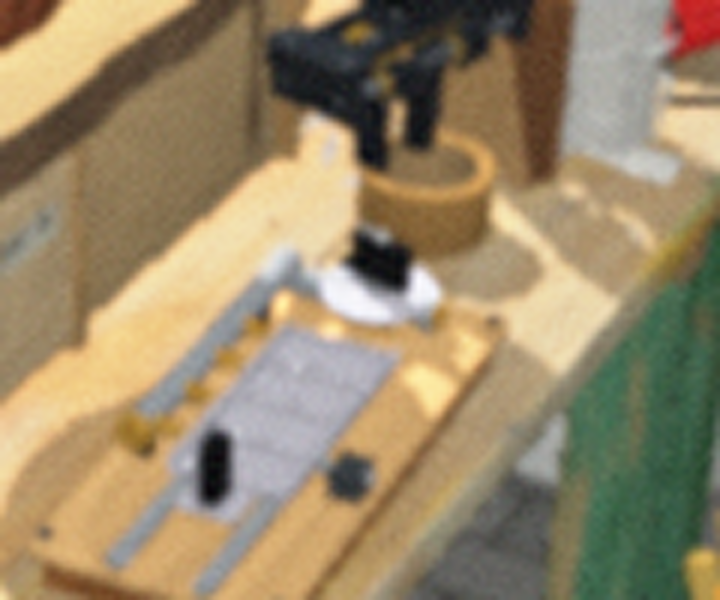

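View pics/v2.png

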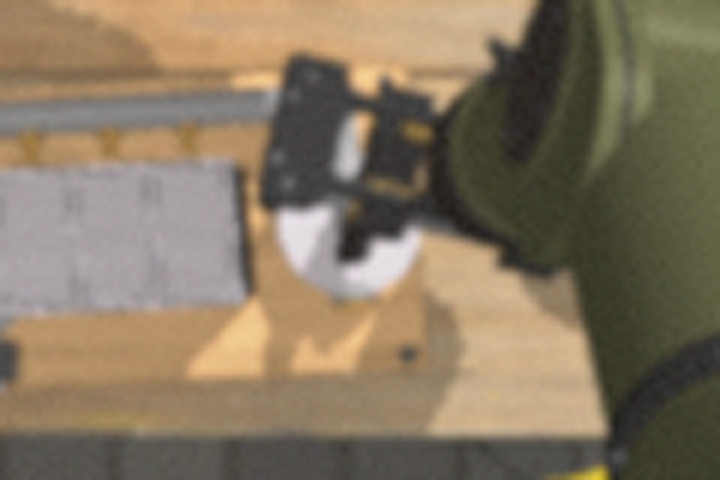

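```bash
python3 - <<'E'
from h import *
p=bot.camera("scene")
f=lambda X,Y,z: ray(p,120+(Y-2.5)/6,240+(X-2.5)/6,z)[:2]
print("valve mid",f(381,262,.080),"dial",f(380,287,.058), "grip",f(214,468,.078), "screws",f(44,530,.037),f(493,323,.037))
print(st(-.0045,-.1405), st(-.0045,.1075), st(.0743,.172),st(-.0743,-.172))
E
```

```text
valve mid [ 0.49855074 -0.32573688] dial [ 0.5001515  -0.33063207] grip [ 0.48009308 -0.07019765] screws [ 0.56180626 -0.01464509] [ 0.43119871 -0.36001213]
[ 0.50210984 -0.32922569] [ 0.48780818 -0.08163841] [ 0.56275746 -0.01270151] [ 0.43424254 -0.36469849]
```

drive_tool([
  [0.1, 0.16, -0.08, -0.002, 0.001, 0, -0.3],
  [0.3, 0, 0, 0, 0, 0, -0.3],
  [0.3, 0, 0, 0, 0, 0, -0.3],
])

```text
time: 4.75
position: [0.5112, -0.3327, 0.1095]
ee_rot: [0.712, 0.075, 0.693, -0.086]
contact_force: [0.2, 0.5, 0.5]
opening: 0.0309
```

```bash
python3 - <<'E'
from h import *
plan(0.5015,-0.329,.07,psi=1.343,g=-.3,maxmm=30)
E
```

```text
at [ 0.5112 -0.3327  0.1095] psi 1.342 -> psi 1.343 dist [-0.0097  0.0037 -0.0395] rv [-0.001  0.029  0.013] rows 2 open 0.0309 t 4.75 q7 [ 0.65  0.84 -0.27  1.75  0.38  0.58  1.5 ]
[0.261, 0.013, -0.076, -0.0001, 0.0023, 0.0011, -0.3]
[0.262, 0.011, -0.073, -0.0001, 0.0023, 0.0011, -0.3]
```

drive_tool([
  [0, 0.03, -0.15, 0, 0.0045, 0.002, -0.3],
  [0, 0, 0, 0, 0, 0, -0.3],
])

```text
time: 4.95
position: [0.5, -0.3255, 0.1095]
ee_rot: [0.702, 0.08, 0.704, -0.079]
contact_force: [0.0, 0.2, 0.4]
opening: 0.0312
```

```bash
python3 - <<'E'
from h import *
plan(0.5015,-0.329,.07,psi=1.343,g=-.3,maxmm=30)
E
```

```text
at [ 0.5    -0.3255  0.1095] psi 1.345 -> psi 1.343 dist [ 0.0015 -0.0035 -0.0395] rv [ 0.002 -0.003 -0.001] rows 2 open 0.0312 t 4.95 q7 [ 0.66  0.84 -0.28  1.75  0.36  0.61  1.51]
[0.263, -0.021, 0.016, 0.0002, -0.0002, -0.0001, -0.3]
[0.264, -0.021, 0.016, 0.0002, -0.0002, -0.0001, -0.3]
```

Then down, and close gently on the bar.

drive_tool([
  [0.26, -0.02, 0.015, 0, 0, 0, -0.3],
  [0.26, -0.02, 0.015, 0, 0, 0, -0.3],
  [0, 0, 0, 0, 0, 0, -0.3],
], newtons=10)

```text
time: 5.25
position: [0.5044, -0.3294, 0.0752]
ee_rot: [0.704, 0.079, 0.701, -0.08]
contact_force: [-0.5, -0.8, -0.7]
opening: 0.0311
```

drive_tool([
  [0, 0, 0, 0, 0, 0, -0.6],
  [0, 0, 0, 0, 0, 0, -1],
  [0, 0, 0, 0, 0, 0, -1],
  [0, 0, 0, 0, 0, 0, -1],
], newtons=10)

```text
time: 5.65
position: [0.5059, -0.3304, 0.079]
ee_rot: [0.706, 0.079, 0.699, -0.08]
contact_force: [1.7, -0.8, -10.7]
opening: 0.0116
```

```bash
python3 - <<'E'
from h import *
plan(0.5015,-0.329,.07,psi=1.343-1.285,g=-1,maxmm=30)
p=bot.camera("scene"); crop(p,"v3",120,220,240,360,6)
E
```

```text
at [ 0.5059 -0.3304  0.079 ] psi 1.345 -> psi 0.058 dist [-0.0044  0.0014 -0.009 ] rv [ 1.287  0.009 -0.005] rows 10 open 0.0116 t 5.65 q7 [ 0.65  0.88 -0.26  1.75  0.39  0.54  1.49]
[0.012, 0.001, -0.006, 0.0205, 0.0001, -0.0001, -1]
[0.012, 0.0, -0.006, 0.0205, 0.0001, -0.0001, -1]
[0.012, -0.001, -0.006, 0.0205, 0.0001, -0.0001, -1]
[0.012, -0.002, -0.006, 0.0205, 0.0001, -0.0001, -1]
[0.012, -0.003, -0.006, 0.0205, 0.0001, -0.0001, -1]
[0.012, -0.003, -0.005, 0.0205, 0.0001, -0.0001, -1]
[0.012, -0.004, -0.005, 0.0205, 0.0001, -0.0001, -1]
[0.012, -0.004, -0.004, 0.0205, 0.0001, -0.0001, -1]
[0.012, -0.005, -0.004, 0.0205, 0.0001, -0.0001, -1]
[0.012, -0.005, -0.003, 0.0205, 0.0001, -0.0001, -1]
```

View pics/v3.png

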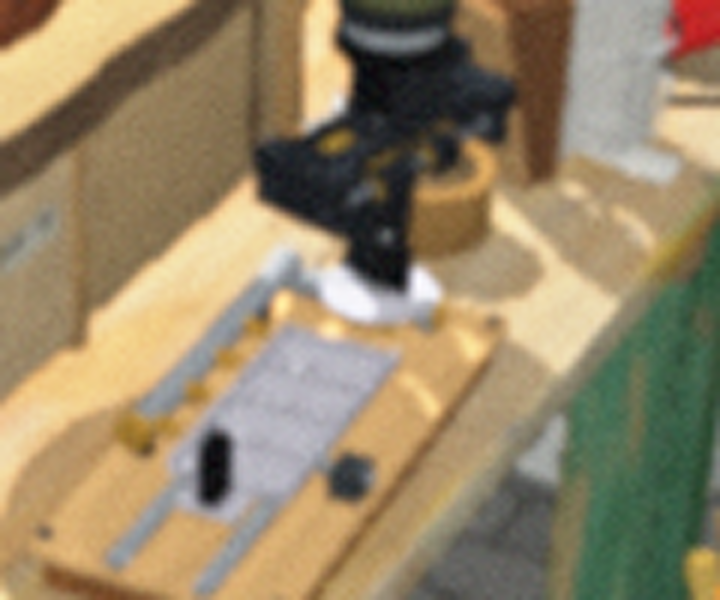

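drive_tool([
  [0.03, 0, -0.03, 0.018, 0, 0, -1],
  [0.02, 0, -0.02, 0.02, 0, 0, -1],
  [0.02, 0, -0.01, 0.02, 0, 0, -1],
  [0, 0, 0, 0.02, 0, 0, -1],
  [0, 0, 0, 0.02, 0, 0, -1],
], newtons=25)

```text
time: 6.2
position: [0.5045, -0.3328, 0.0789]
ee_rot: [0.649, 0.296, 0.635, -0.297]
contact_force: [0.8, -1.8, -6.4]
opening: 0.0117
```

```bash
python3 - <<'E'
from h import *
plan(0.502,-0.3293,.073,psi=1.343-1.285,g=-1,maxmm=30); print(bot.sense()["torque"],bot.sense()["contact_force"])
E
```

```text
at [ 0.5045 -0.3328  0.0789] psi 0.706 -> psi 0.058 dist [-0.0025  0.0035 -0.0059] rv [ 0.648  0.016 -0.012] rows 5 open 0.0117 t 6.2 q7 [ 0.56  0.87 -0.09  1.77  0.16  0.49  1.07]
[0.016, 0.001, -0.012, 0.0206, 0.0005, -0.0004, -1]
[0.016, -0.001, -0.012, 0.0206, 0.0005, -0.0004, -1]
[0.016, -0.002, -0.012, 0.0206, 0.0005, -0.0004, -1]
[0.016, -0.003, -0.011, 0.0206, 0.0005, -0.0004, -1]
[0.016, -0.005, -0.011, 0.0206, 0.0005, -0.0004, -1]
[-0.39177192  0.1834978   0.02574341] [ 0.7813497  -1.83024597 -6.40795345]
```

drive_tool([
  [0.016, 0, -0.015, 0.0205, 0.0005, 0, -1],
  [0.016, 0, -0.015, 0.0205, 0.0005, 0, -1],
  [0.016, 0, -0.015, 0.0205, 0.0005, 0, -1],
  [0.016, 0, -0.01, 0.0205, 0.0005, 0, -1],
  [0.016, 0, -0.01, 0.0205, 0, 0, -1],
])

```text
time: 6.7
position: [0.5018, -0.3339, 0.0788]
ee_rot: [0.513, 0.494, 0.503, -0.49]
contact_force: [-1.4, -0.6, 3.3]
opening: 0.0122
```

```bash
python3 - <<'E'
from h import *
plan(0.502,-0.3293,.073,psi=1.343-1.285,g=-1,maxmm=30); print(bot.sense()["torque"],bot.sense()["contact_force"])
E
```

```text
at [ 0.5018 -0.3339  0.0788] psi 0.033 -> psi 0.058 dist [ 0.0002  0.0046 -0.0058] rv [-0.025  0.007 -0.014] rows 1 open 0.0122 t 6.7 q7 [ 0.48  0.88  0.06  1.77 -0.11  0.48  0.65]
[0.077, 0.003, -0.062, -0.004, 0.0011, -0.0022, -1]
[-0.06737873  0.48600658  0.35223913] [-1.43074302 -0.57729743  3.33231806]
```

drive_tool([
  [0, 0, 0, 0, 0, 0, -1],
  [0, 0, 0, 0, 0, 0, -0.3],
  [0, 0, 0, 0, 0, 0, -0.3],
  [-0.3, 0, 0, 0, 0, 0, -0.3],
  [-0.5, 0, 0, 0, 0, 0, -0.3],
])

```text
time: 7.2
position: [0.4997, -0.33, 0.1366]
ee_rot: [0.512, 0.491, 0.509, -0.487]
contact_force: [0.5, -0.5, 0.7]
opening: 0.0306
```

drive_tool([
  [-0.5, 0, -0.5, 0, 0, 0, -0.3],
  [0, 0, -0.6, 0, 0, 0, -0.3],
  [0, 0, -0.6, 0, 0, 0, -0.3],
  [0, 0, -0.6, 0, 0, 0, -0.3],
  [0, 0, -0.5, 0, 0, 0, -0.3],
])

```text
time: 7.7
position: [0.495, -0.125, 0.179]
ee_rot: [0.517, 0.495, 0.501, -0.486]
contact_force: [0.4, 0.3, -0.8]
opening: 0.0308
```

```bash
python3 - <<'E'
from h import *
g=st(-.0045,.1075); print(g)
plan(g[0],g[1],.14,psi=SY,g=-.3)
p=bot.camera("top"); crop(p,"v4",165,245,242,372,6)
p=bot.camera("scene"); crop(p,"v5",120,220,240,360,6)
E
```

```text
[ 0.48780818 -0.08163841]
at [ 0.495 -0.125  0.179] psi 0.038 -> psi 0.058 dist [-0.0072  0.0434 -0.039 ] rv [-0.02   0.008 -0.024] rows 2 open 0.0308 t 7.7 q7 [ 0.08  0.63  0.13  2.   -0.15  0.49  0.35]
[0.257, -0.043, -0.293, -0.0016, 0.0007, -0.0019, -0.3]
[0.258, -0.037, -0.292, -0.0016, 0.0007, -0.0019, -0.3]
```

View pics/v4.png

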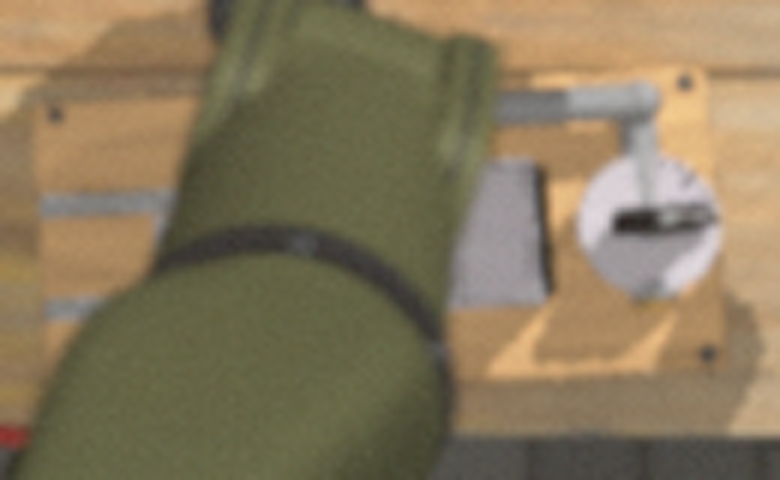

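View pics/v5.png

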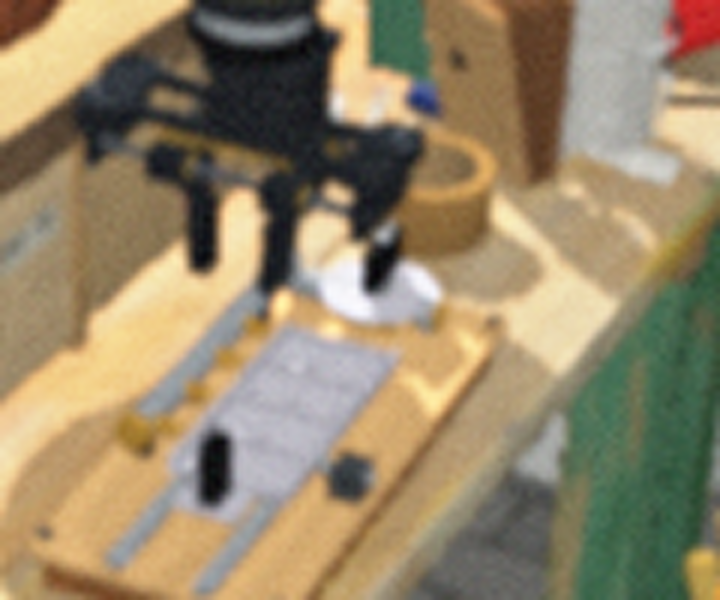

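drive_tool([
  [0.2, -0.05, -0.3, -0.0016, 0.0007, -0.002, -0.1],
  [0.2, -0.04, -0.3, -0.0016, 0.0007, -0.002, -0.1],
  [0, 0, 0, 0, 0, 0, -0.1],
], newtons=25)

```text
time: 8.1
position: [0.4882, -0.075, 0.149]
ee_rot: [0.517, 0.483, 0.518, -0.48]
contact_force: [-0.1, 0.2, -0.6]
opening: 0.0395
```

```bash
python3 - <<'E'
from h import *
g=st(-.0045,.1075); print(g)
plan(g[0],g[1],.068,psi=SY,g=-.1,maxmm=30)
E
```

```text
[ 0.48780818 -0.08163841]
at [ 0.4882 -0.075   0.149 ] psi 0.072 -> psi 0.058 dist [-0.0004 -0.0067 -0.081 ] rv [ 0.014 -0.004 -0.002] rows 3 open 0.0395 t 8.1 q7 [-0.    0.67  0.11  2.05 -0.17  0.42  0.31]
[0.36, -0.005, 0.031, 0.0008, -0.0002, -0.0001, -0.1]
[0.36, -0.004, 0.03, 0.0008, -0.0002, -0.0001, -0.1]
[0.36, -0.004, 0.03, 0.0008, -0.0002, -0.0001, -0.1]
```

drive_tool([
  [0.36, 0, 0.03, 0.001, 0, 0, -0.1],
  [0.36, 0, 0.03, 0.001, 0, 0, -0.1],
  [0.36, 0, 0.03, 0, 0, 0, -0.1],
  [0.1, 0, 0, 0, 0, 0, -0.1],
])

```text
time: 8.5
position: [0.4941, -0.0878, 0.0614]
ee_rot: [0.517, 0.489, 0.511, -0.482]
contact_force: [-1.0, 0.1, 0.3]
opening: 0.0399
```

```bash
python3 - <<'E'
from h import *
g=st(-.0045,.1075)
plan(g[0],g[1],.068,psi=SY,g=-.1,maxmm=30); print(bot.sense()["contact_force"])
E
```

```text
at [ 0.4941 -0.0878  0.0614] psi 0.058 -> psi 0.058 dist [-0.0063  0.0061  0.0066] rv [ 0.     0.    -0.013] rows 1 open 0.0399 t 8.5 q7 [ 0.05  0.84  0.05  2.08 -0.19  0.21  0.33]
[-0.089, -0.078, -0.086, 0.0, 0.0001, -0.002, -0.1]
[-0.97927876  0.10660634  0.33392032]
```

drive_tool([
  [-0.07, -0.08, -0.09, 0, 0, -0.002, -0.1],
  [0, 0, 0, 0, 0, 0, -0.5],
  [0, 0, 0, 0, 0, 0, -1],
  [0, 0, 0, 0, 0, 0, -1],
  [0, 0, 0, 0, 0, 0, -1],
])

```text
time: 9.0
position: [0.4868, -0.0835, 0.0699]
ee_rot: [0.514, 0.485, 0.514, -0.486]
contact_force: [-0.7, -1.5, -12.1]
opening: 0.0157
```

```bash
python3 - <<'E'
from h import *
s,p,_=tool(); print(inv_st(p)); g=st(inv_st(p)[0],inv_st(p)[1]+.065)
plan(g[0],g[1],.068,psi=SY,g=-1,maxmm=15); print(bot.sense()["contact_force"])
E
```

```text
[-0.00556713  0.10570579]
at [ 0.4868 -0.0835  0.0699] psi 0.056 -> psi 0.058 dist [-0.0037  0.0649 -0.0019] rv [-0.002  0.002  0.001] rows 5 open 0.0157 t 9.0 q7 [ 0.04  0.82  0.06  2.09 -0.2   0.23  0.33]
[0.005, 0.0, -0.173, -0.0001, 0.0, 0.0, -1]
[0.005, 0.0, -0.173, -0.0001, 0.0, 0.0, -1]
[0.005, 0.0, -0.173, -0.0001, 0.0, 0.0, -1]
[0.005, 0.0, -0.173, -0.0001, 0.0, 0.0, -1]
[0.005, 0.0, -0.173, -0.0001, 0.0, 0.0, -1]
[ -0.70496607  -1.52004141 -12.14538308]
```

drive_tool([
  [0.01, 0, -0.18, 0, 0, 0, -1],
  [0.01, 0, -0.18, 0, 0, 0, -1],
  [0.01, 0, -0.18, 0, 0, 0, -1],
  [0.01, 0, -0.18, 0, 0, 0, -1],
  [0.01, 0, -0.18, 0, 0, 0, -1],
], newtons=40)

```text
time: 9.5
position: [0.4833, -0.0229, 0.0696]
ee_rot: [0.516, 0.486, 0.508, -0.49]
contact_force: [-0.4, -34.5, -1.8]
opening: 0.0157
```

```bash
python3 - <<'E'
from h import *
s,p,_=tool(); print(inv_st(p)); g=st(-.0056,.1057+.061)
plan(g[0],g[1],.068,psi=SY,g=-1,maxmm=15); print(bot.sense()["contact_force"])
E
```

```text
[-0.0056213   0.16644172]
at [ 0.4833 -0.0229  0.0696] psi 0.049 -> psi 0.058 dist [ 0.      0.0003 -0.0016] rv [-0.009  0.012 -0.003] rows 1 open 0.0157 t 9.5 q7 [-0.11  0.82  0.08  2.12 -0.25  0.2   0.24]
[0.021, 0.0, -0.004, -0.0014, 0.0019, -0.0005, -1]
[ -0.3800132  -34.54982953  -1.77603714]
```

drive_tool([
  [0, 0, 0, 0, 0, 0, -0.3],
  [0, 0, 0, 0, 0, 0, -0.1],
  [0, 0, 0, 0, 0, 0, -0.1],
  [-0.4, 0, 0, 0, 0, 0, -0.1],
  [-0.6, 0, 0, 0, 0, 0, 0.2],
])

```text
time: 10.0
position: [0.4824, -0.0203, 0.1434]
ee_rot: [0.515, 0.484, 0.51, -0.49]
contact_force: [0.9, 0.3, 0.8]
opening: 0.0457
```

drive_tool([
  [-0.6, 0, 0.3, 0, 0.0015, 0, 0.2],
  [-0.5, 0, 0.6, 0, 0, 0, 0.2],
  [0, 0, 0.6, 0, 0, 0, 0.2],
  [0, 0, 0.6, 0, 0, 0, 0.2],
  [0, 0, 0.6, 0, 0, 0, 0.2],
])

```text
time: 10.5
position: [0.4994, -0.2163, 0.2313]
ee_rot: [0.52, 0.487, 0.513, -0.479]
contact_force: [1.2, 0.8, -1.1]
opening: 0.053
```

```bash
python3 - <<'E'
from h import *
p=bot.camera("top"); cv2.imwrite("pics/top5.png",cv2.resize(p["color"][100:300,95:395,::-1],None,fx=2.6,fy=2.6,interpolation=cv2.INTER_CUBIC))
crop(p,"st5",165,245,242,372,6); crop(p,"cg5",180,230,115,235,6)
s,q,_=tool(); print(q,s["opening"])
for d in bot.masks_of(p,"cage_1"):
    m=d["pixels"]; ys,xs=np.nonzero(m); r=cv2.minAreaRect(np.c_[xs,ys].astype(np.float32)); 
    print(round(d["conf"],2),m.sum(),np.round(d["box"],0),r)
p2=bot.camera("scene"); crop(p2,"cs5",200,330,130,260,6)
E
```

```text
[ 0.49851627 -0.22742839  0.23181668] 0.05276487791258411
0.65 117 [125. 198. 146. 205.] ((136.22019958496094, 201.2339630126953), (6.513219356536865, 18.6776123046875), 73.3007583618164)
0.58 133 [171. 196. 183. 212.] ((177.58001708984375, 201.4400177001953), (7.0, 18.799999237060547), 53.13010025024414)
0.57 163 [152. 194. 170. 213.] ((162.51812744140625, 203.53111267089844), (8.49382495880127, 20.22681999206543), 59.74356460571289)
0.32 1455 [248. 193. 315. 219.] ((280.99078369140625, 205.33384704589844), (24.7396297454834, 63.956932067871094), 86.8201675415039)
```

View pics/top5.png

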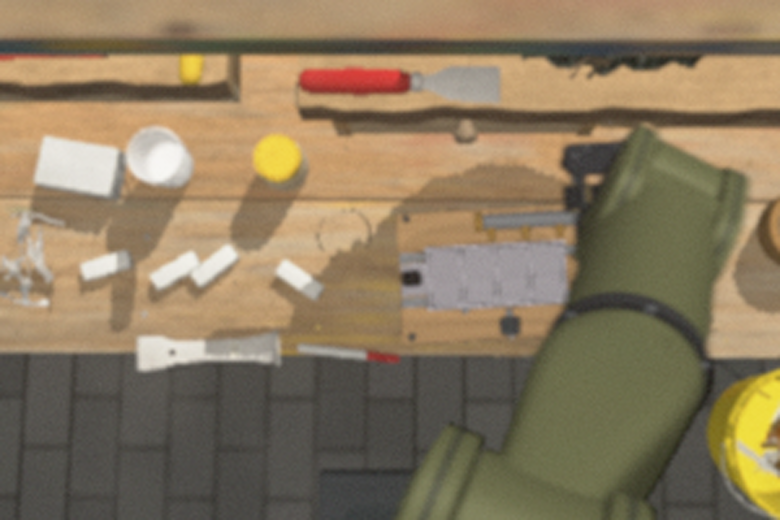

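View pics/cg5.png

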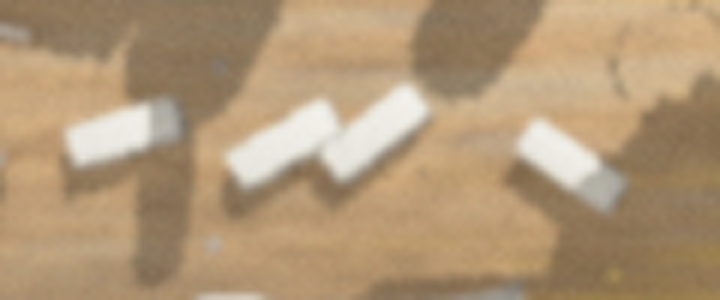

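```bash
python3 - <<'E'
from h import *
p=bot.camera("scene"); s,q,Rt=tool(); print(q,psi_now(Rt),s["opening"])
r,c=proj(p,q); print(r,c)
r,c=int(r),int(c); crop(p,"fg",r-50,r+20,c-50,c+50,8)
c0,r0=c-50,r-50
# project expected finger pads: +-opening/2, +-(opening/2+17.5) along tool y, at tip and 30mm up
M=Rt.as_matrix()
for a in [-s["opening"]/2-.0175,-s["opening"]/2,s["opening"]/2,s["opening"]/2+.0175]:
    for h in (0,-.03):
        u=proj(p,q+M[:,1]*a+M[:,0]*h); print(round(a,3),h,np.round((u-[r0,c0])[::-1]*8))
E
```

```text
[ 0.49842926 -0.21584801  0.23027585] 0.06291167658049238 0.05308009126891204
140.3559206586192 291.97157272775416
-0.044 0 [500. 426.]
-0.044 -0.03 [506. 365.]
-0.027 0 [463. 417.]
-0.027 -0.03 [468. 356.]
0.027 0 [353. 389.]
0.027 -0.03 [356. 328.]
0.044 0 [317. 380.]
0.044 -0.03 [320. 319.]
```

View pics/fg.png

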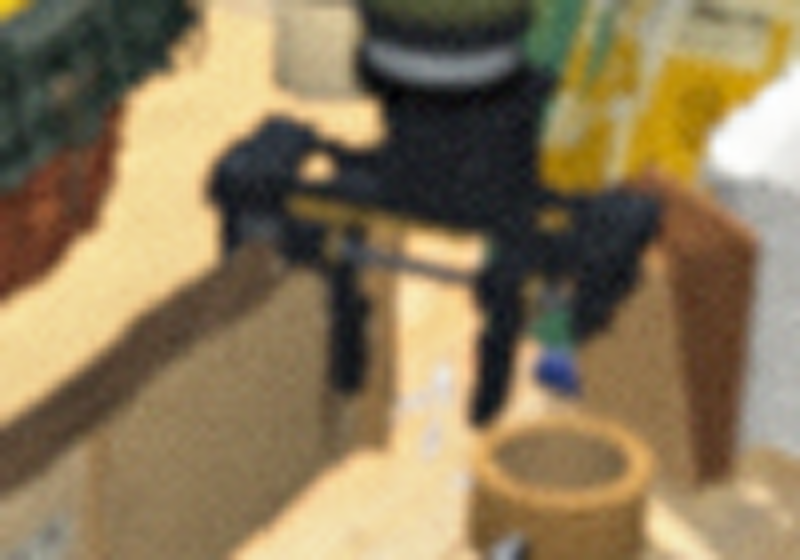

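```bash
cat >> h.py <<'E'
def cage(p,corners,c0,r0,f,z=.016):
    P=np.array([ray(p,r0+(y-(f-1)/2)/f,c0+(x-(f-1)/2)/f,z)[:2] for x,y in corners])
    ctr=P.mean(0); # corners ordered around
    e=[P[(i+1)%4]-P[i] for i in range(4)]
    L=[np.linalg.norm(v) for v in e]
    i=0 if L[0]+L[2]>L[1]+L[3] else 1
    v=e[i]-e[i+2]; a=np.arctan2(v[1],v[0])%np.pi
    return np.round(ctr,4),"long",round(a,3),"jaw",round((a+np.pi/2)%np.pi,3),np.round(L,3)
E
python3 - <<'E'
from h import *
p=bot.camera("top")
for n,c in dict(A=[(65,132),(173,97),(183,135),(75,168)],B=[(227,158),(325,98),(343,130),(243,190)],C=[(320,150),(408,83),(430,118),(343,185)],D=[(515,148),(540,118),(627,183),(608,213)]).items():
    print(n,*cage(p,c,115,180,6))
# pockets
f=lambda X,Y,z: ray(p,165+(Y-2.5)/6,242+(X-2.5)/6,z)[:2]
crop(p,"st6",165,245,242,372,6)
r,c=proj(p,[*st(-.0045,.124),.048]); print((c-242)*6,(r-165)*6)
E
```

```text
A [0.5031 0.3734] long 1.885 jaw 0.315 [0.063 0.022 0.063 0.021]
B [0.4976 0.2832] long 2.131 jaw 0.56 [0.063 0.021 0.064 0.02 ]
C [0.5035 0.2327] long 2.241 jaw 0.671 [0.061 0.023 0.06  0.024]
D [0.4867 0.1224] long 0.958 jaw 2.529 [0.022 0.061 0.02  0.063]
146.94843568886643 249.99902250456734
```

View pics/st6.png

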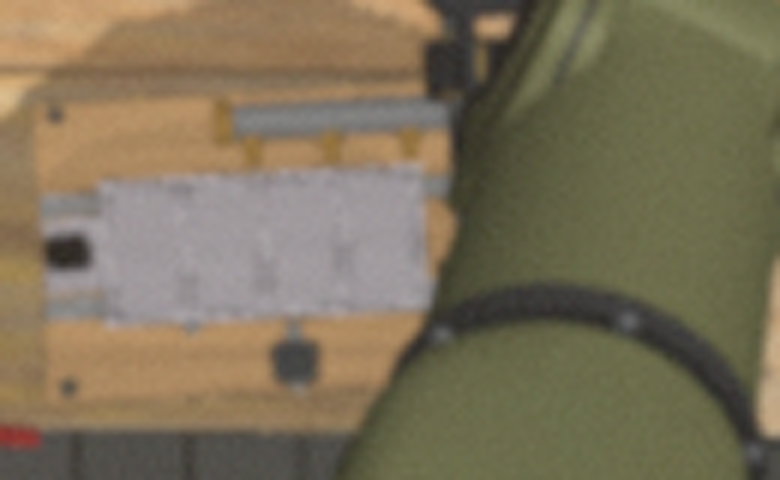

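```bash
python3 - <<'E'
from h import *
plan(.4867,.1224,.12,psi=2.529,g=0)
E
```

```text
at [ 0.4987 -0.214   0.2301] psi 0.066 -> psi -0.613 dist [-0.012   0.3364 -0.1101] rv [ 0.679 -0.006 -0.01 ] rows 8 open 0.0532 t 10.75 q7 [ 0.23  0.59  0.16  1.85 -0.15  0.71  0.54]
[0.185, 0.015, -0.56, 0.0135, -0.0001, -0.0002, 0]
[0.185, -0.032, -0.56, 0.0135, -0.0001, -0.0002, 0]
[0.184, -0.079, -0.555, 0.0135, -0.0001, -0.0002, 0]
[0.184, -0.126, -0.546, 0.0135, -0.0001, -0.0002, 0]
[0.184, -0.172, -0.534, 0.0135, -0.0001, -0.0002, 0]
[0.184, -0.216, -0.518, 0.0135, -0.0001, -0.0002, 0]
[0.183, -0.259, -0.498, 0.0135, -0.0001, -0.0002, 0]
[0.183, -0.3, -0.474, 0.0135, -0.0001, -0.0002, 0]
```

drive_tool([
  [0.18, 0, -0.56, 0.0135, 0, 0, 0],
  [0.18, -0.03, -0.56, 0.0135, 0, 0, 0],
  [0.18, -0.08, -0.56, 0.0135, 0, 0, 0],
  [0.18, -0.13, -0.55, 0.0135, 0, 0, 0],
  [0.18, -0.17, -0.54, 0.0135, 0, 0, 0],
], newtons=15)

```text
time: 11.25
position: [0.4926, 0.0042, 0.1624]
ee_rot: [0.4, 0.59, 0.395, -0.579]
contact_force: [0.1, 1.0, 0.7]
opening: 0.0442
```

drive_tool([
  [0.18, -0.22, -0.52, 0.0135, 0, 0, 0],
  [0.18, -0.26, -0.5, 0.0135, 0, 0, 0],
  [0.18, -0.3, -0.48, 0.0135, 0, 0, 0],
  [0, 0, 0, 0, 0, 0, 0],
])

```text
time: 11.65
position: [0.4843, 0.1532, 0.1183]
ee_rot: [0.322, 0.633, 0.326, -0.624]
contact_force: [-0.7, -0.6, 0.4]
opening: 0.044
```

```bash
python3 - <<'E'
from h import *
plan(.4867,.1224,.06,psi=2.529,g=-.2)
p=bot.camera("top");crop(p,"d1",160,240,180,300,6)
p=bot.camera("scene");r,c=proj(p,[.4867,.1224,0]);r,c=int(r),int(c);crop(p,"d2",r-50,r+30,c-60,c+60,6)
E
```

```text
at [0.4843 0.1532 0.1183] psi -0.619 -> psi -0.613 dist [ 0.0024 -0.0308 -0.0583] rv [-0.006 -0.014 -0.002] rows 2 open 0.044 t 11.65 q7 [-0.58  0.76  0.31  2.05 -0.59  0.4  -0.43]
[0.387, 0.132, 0.164, -0.0005, -0.0011, -0.0002, -0.2]
[0.388, 0.131, 0.161, -0.0005, -0.0011, -0.0002, -0.2]
```

View pics/d2.png

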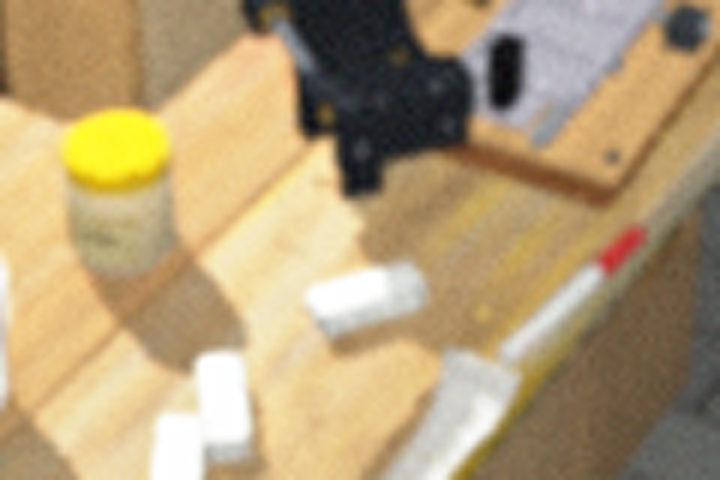

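drive_tool([
  [0.2, 0.13, 0.16, -0.0005, -0.001, 0, -0.2],
  [0.2, 0.13, 0.16, -0.0005, -0.001, 0, -0.2],
  [0.1, 0, 0, 0, 0, 0, -0.2],
  [0, 0, 0, 0, 0, 0, -0.2],
])

```text
time: 12.15
position: [0.4883, 0.1118, 0.0835]
ee_rot: [0.327, 0.631, 0.321, -0.627]
contact_force: [-0.6, 0.4, 0.6]
opening: 0.0352
```

```bash
python3 - <<'E'
from h import *
plan(.4867,.1224,.04,psi=2.529,g=-.2,maxmm=25)
p=bot.camera("scene");r,c=proj(p,[.4867,.1224,0]);r,c=int(r),int(c)
for X,Y in [(366,285)]: print(ray(p,r-50+(Y-2.5)/6,c-60+(X-2.5)/6,.016))
E
```

```text
at [0.4883 0.1118 0.0835] psi -0.62 -> psi -0.613 dist [-0.0016  0.0106 -0.0435] rv [-0.007 -0.001 -0.01 ] rows 2 open 0.0352 t 12.15 q7 [-0.47  0.82  0.24  2.08 -0.6   0.31 -0.35]
[0.289, -0.053, -0.051, -0.0006, -0.0001, -0.0008, -0.2]
[0.29, -0.051, -0.051, -0.0006, -0.0001, -0.0008, -0.2]
[0.48460049 0.12385481 0.016     ]
```

drive_tool([
  [0.25, -0.055, -0.06, -0.0006, 0, -0.0008, -0.2],
  [0.25, -0.055, -0.06, -0.0006, 0, -0.0008, -0.2],
  [0.1, 0, 0, 0, 0, 0, -0.2],
  [0, 0, 0, 0, 0, 0, -0.2],
])

```text
time: 12.6
position: [0.4896, 0.1247, 0.0408]
ee_rot: [0.326, 0.63, 0.326, -0.625]
contact_force: [1.0, -0.9, -0.6]
opening: 0.0352
```

```bash
python3 - <<'E'
from h import *
plan(.486,.123,.007,psi=2.529,g=-.2,maxmm=25)
E
```

```text
at [0.4896 0.1247 0.0408] psi -0.613 -> psi -0.613 dist [-0.0036 -0.0017 -0.0338] rv [ 0.    -0.006 -0.004] rows 2 open 0.0352 t 12.6 q7 [-0.44  0.89  0.16  2.07 -0.63  0.21 -0.33]
[0.225, -0.014, 0.024, 0.0, -0.0005, -0.0003, -0.2]
[0.225, -0.014, 0.024, 0.0, -0.0005, -0.0003, -0.2]
```

drive_tool([
  [0.18, -0.025, 0, 0, 0, 0, -0.2],
  [0.15, -0.025, 0, 0, 0, 0, -0.2],
  [0.04, 0, 0, 0, 0, 0, -0.2],
  [0, 0, 0, 0, 0, 0, -0.2],
])

```text
time: 13.0
position: [0.4884, 0.1268, 0.0147]
ee_rot: [0.327, 0.632, 0.325, -0.624]
contact_force: [-0.3, 0.4, 0.3]
opening: 0.0353
```

```bash
python3 - <<'E'
from h import *
plan(.486,.123,.007,psi=2.529,g=-.2,maxmm=25); print(bot.sense()["contact_force"])
E
```

```text
at [0.4884 0.1268 0.0147] psi -0.613 -> psi -0.613 dist [-0.0024 -0.0038 -0.0077] rv [-0.    -0.009 -0.008] rows 1 open 0.0353 t 13.0 q7 [-0.41  0.94  0.11  2.08 -0.65  0.14 -0.32]
[0.102, 0.002, 0.06, -0.0001, -0.0014, -0.0012, -0.2]
[-0.33485582  0.36228006  0.32905422]
```

drive_tool([
  [0.1, 0, 0.05, 0, -0.001, -0.001, -0.2],
  [0, 0, 0, 0, 0, 0, -0.5],
  [0, 0, 0, 0, 0, 0, -1],
  [0, 0, 0, 0, 0, 0, -1],
])

```text
time: 13.4
position: [0.487, 0.1232, 0.0077]
ee_rot: [0.326, 0.629, 0.325, -0.626]
contact_force: [1.1, 0.6, -0.5]
opening: 0.0219
```

```bash
python3 - <<'E'
from h import *
s=bot.sense();print(s["contact_force"],s["opening"])
plan(.486,.123,.1,g=-1,maxmm=25,lim=2)
E
```

```text
[ 1.06905731  0.63370883 -0.46768151] 0.021903599043094774
at [0.487  0.1232 0.0077] psi -0.613 -> psi -0.613 dist [-0.001  -0.0002  0.0923] rv [ 0.    -0.003 -0.002] rows 4 open 0.0219 t 13.4 q7 [-0.4   0.95  0.1   2.08 -0.65  0.14 -0.31]
[-0.308, -0.002, 0.001, 0.0, -0.0001, -0.0001, -1]
[-0.308, -0.002, 0.002, 0.0, -0.0001, -0.0001, -1]
```

drive_tool([
  [-0.2, 0, 0, 0, 0, 0, -1],
  [-0.3, 0, 0, 0, 0, 0, -1],
  [-0.4, 0, 0, 0, 0, 0, -1],
  [-0.4, 0, 0, 0, 0, 0, -1],
  [-0.3, 0, 0, 0, 0, 0, -1],
], newtons=20)

```text
time: 13.9
position: [0.4844, 0.1225, 0.1294]
ee_rot: [-0.325, -0.627, -0.326, 0.629]
contact_force: [0.6, 0.4, 0.6]
opening: 0.0212
```

```bash
cat >> h.py <<'E'
PK={i+1:st(-.0045,.124-.042*i+s) for i,s in enumerate([.004,.0015,-.0015,-.004])}
PP=SY+np.pi/2
E
python3 - <<'E'
from h import *
s=bot.sense();print(s["contact_force"],s["opening"])
plan(*PK[4],.12,psi=PP,g=-1,maxmm=40)
E
```

```text
[0.63141116 0.43467007 0.62632297] 0.021185256380913634
at [0.4844 0.1225 0.1294] psi -0.614 -> psi -1.513 dist [ 0.0099 -0.3174 -0.0094] rv [0.899 0.003 0.002] rows 8 open 0.0212 t 13.9 q7 [-0.54  0.74  0.34  2.05 -0.56  0.44 -0.39]
[0.015, 0.319, 0.423, 0.0179, 0.0001, 0.0, -1]
[0.015, 0.364, 0.384, 0.0179, 0.0001, 0.0, -1]
[0.015, 0.405, 0.341, 0.0179, 0.0001, 0.0, -1]
[0.015, 0.44, 0.294, 0.0179, 0.0001, 0.0, -1]
[0.015, 0.471, 0.242, 0.0179, 0.0001, 0.0, -1]
[0.015, 0.495, 0.188, 0.0179, 0.0001, 0.0, -1]
[0.015, 0.513, 0.132, 0.0179, 0.0001, 0.0, -1]
[0.016, 0.524, 0.073, 0.0179, 0.0001, 0.0, -1]
```

drive_tool([
  [0, 0.32, 0.42, 0.018, 0, 0, -1],
  [0, 0.36, 0.38, 0.018, 0, 0, -1],
  [0, 0.4, 0.34, 0.018, 0, 0, -1],
  [0, 0.44, 0.29, 0.018, 0, 0, -1],
  [0, 0.47, 0.24, 0.018, 0, 0, -1],
])

```text
time: 14.4
position: [0.4939, -0.0708, 0.1328]
ee_rot: [0.134, 0.697, 0.139, -0.691]
contact_force: [0.4, -0.3, -0.1]
opening: 0.0213
```

drive_tool([
  [0, 0.49, 0.19, 0.018, 0, 0, -1],
  [0, 0.45, 0.13, 0.018, 0, 0, -1],
  [0, 0.2, 0.05, 0.017, 0, 0, -1],
  [0, 0, 0, 0, 0, 0, -1],
])

```text
time: 14.8
position: [0.4918, -0.1717, 0.1334]
ee_rot: [0.01, 0.71, 0.012, -0.704]
contact_force: [-0.2, 1.0, -0.9]
opening: 0.0214
```

```bash
python3 - <<'E'
from h import *
plan(*PK[4],.075,psi=PP,g=-1,maxmm=25)
E
```

```text
at [ 0.4918 -0.1717  0.1334] psi -1.54 -> psi -1.513 dist [ 0.0026 -0.0233 -0.0584] rv [-0.027 -0.009  0.002] rows 3 open 0.0214 t 14.8 q7 [-0.05  0.79  0.51  2.   -0.75  0.54 -0.54]
[0.26, 0.104, -0.006, -0.0014, -0.0005, 0.0001, -1]
[0.26, 0.104, -0.006, -0.0014, -0.0005, 0.0001, -1]
[0.26, 0.104, -0.006, -0.0014, -0.0005, 0.0001, -1]
```

drive_tool([
  [0.15, 0.12, 0, -0.0014, -0.0005, 0, -1],
  [0.15, 0.12, 0, -0.0014, -0.0005, 0, -1],
  [0.15, 0.06, 0, -0.0014, -0.0005, 0, -1],
  [0, 0, 0, 0, 0, 0, -1],
])

```text
time: 15.2
position: [0.4934, -0.1904, 0.0978]
ee_rot: [-0.023, -0.706, -0.027, 0.707]
contact_force: [-0.1, 0.2, -1.0]
opening: 0.0211
```

```bash
python3 - <<'E'
from h import *
plan(*PK[4],.060,psi=PP,g=-1,maxmm=15)
p=bot.camera("scene");crop(p,"e1",120,220,230,350,6)
E
```

```text
at [ 0.4934 -0.1904  0.0978] psi -1.5 -> psi -1.513 dist [ 0.001  -0.0045 -0.0378] rv [0.013 0.001 0.006] rows 3 open 0.0211 t 15.2 q7 [ 0.03  0.85  0.44  1.99 -0.77  0.49 -0.46]
[0.168, 0.021, -0.003, 0.0007, 0.0, 0.0003, -1]
[0.168, 0.021, -0.003, 0.0007, 0.0, 0.0003, -1]
[0.168, 0.021, -0.003, 0.0007, 0.0, 0.0003, -1]
```

View pics/e1.png

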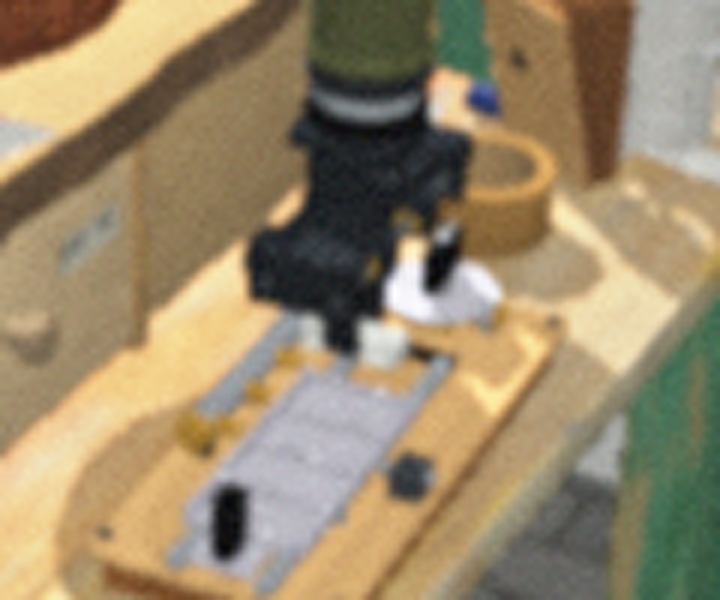

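drive_tool([
  [0.15, 0.03, -0.02, 0.001, 0, 0, -1],
  [0.15, 0.02, -0.02, 0.001, 0, 0, -1],
  [0.12, 0, -0.02, 0, 0, 0, -1],
  [0, 0, 0, 0, 0, 0, -1],
])

```text
time: 15.65
position: [0.4993, -0.1915, 0.0642]
ee_rot: [0.018, 0.707, 0.024, -0.707]
contact_force: [-0.1, 0.0, -0.1]
opening: 0.0213
```

```bash
python3 - <<'E'
from h import *
plan(*PK[4],.0575,psi=PP,g=-1,maxmm=15); print(bot.sense()["contact_force"])
E
```

```text
at [ 0.4993 -0.1915  0.0642] psi -1.511 -> psi -1.513 dist [-0.005  -0.0034 -0.0067] rv [ 0.002 -0.     0.008] rows 1 open 0.0213 t 15.65 q7 [ 0.06  0.9   0.39  1.98 -0.82  0.43 -0.43]
[0.089, 0.042, 0.069, 0.0004, 0.0, 0.0013, -1]
[-0.07041098  0.00425815 -0.09243471]
```

drive_tool([
  [0.02, 0.045, 0.075, 0, 0, 0.001, -1],
  [0.06, 0, 0.01, 0, 0, 0, -1],
  [0, 0, 0, 0, 0, 0, -1],
])

```text
time: 15.95
position: [0.4928, -0.1959, 0.0587]
ee_rot: [0.021, 0.707, 0.021, -0.706]
contact_force: [0.5, -1.0, -0.8]
opening: 0.0211
```

```bash
python3 - <<'E'
from h import *
plan(*PK[4],.0575,psi=PP,g=-1,maxmm=15); print(bot.sense()["contact_force"])
E
```

```text
at [ 0.4928 -0.1959  0.0587] psi -1.511 -> psi -1.513 dist [ 0.0016  0.001  -0.0012] rv [ 0.002 -0.001  0.001] rows 1 open 0.0211 t 15.95 q7 [ 0.08  0.9   0.37  2.   -0.83  0.39 -0.41]
[0.016, -0.012, -0.022, 0.0003, -0.0002, 0.0001, -1]
[ 0.51250161 -0.96210646 -0.77533209]
```

drive_tool([
  [0.02, 0, -0.02, 0, 0, 0, -1],
  [0, 0, 0, 0, 0, 0, -0.3],
  [0, 0, 0, 0, 0, 0, -0.3],
  [-0.25, 0, 0, 0, 0, 0, -0.3],
  [-0.5, 0, 0, 0, 0, 0, -0.3],
])

```text
time: 16.45
position: [0.4904, -0.1952, 0.1119]
ee_rot: [-0.019, -0.705, -0.022, 0.709]
contact_force: [0.9, -0.1, -0.3]
opening: 0.0304
```

drive_tool([
  [-0.5, -0.2, 0, 0, 0, 0, -0.3],
  [-0.3, -0.5, 0, 0, 0, 0, -0.3],
  [0, -0.6, 0, 0, 0, 0, -0.3],
  [0, -0.6, 0, 0, 0, 0, -0.3],
  [0, -0.6, 0, 0, 0, 0, -0.3],
])

```text
time: 16.95
position: [0.4848, -0.0129, 0.1791]
ee_rot: [0.017, 0.71, 0.013, -0.704]
contact_force: [1.2, 0.2, 0.1]
opening: 0.031
```

```bash
python3 - <<'E'
from h import *
plan(.5035,.2327,.1,psi=.671,g=-.2,maxmm=40)
p=bot.camera("top");crop(p,"e2",165,245,242,372,6);crop(p,"cg7",180,230,115,235,6)
E
```

```text
at [ 0.4848 -0.0129  0.1791] psi -1.528 -> psi -2.471 dist [ 0.0187  0.2456 -0.0791] rv [ 0.942 -0.01  -0.002] rows 7 open 0.031 t 16.95 q7 [-0.45  0.7   0.64  2.07 -0.74  0.6  -0.82]
[0.148, -0.467, -0.054, 0.0214, -0.0002, 0.0, -0.2]
[0.148, -0.47, 0.009, 0.0214, -0.0002, 0.0, -0.2]
[0.149, -0.464, 0.071, 0.0214, -0.0002, 0.0, -0.2]
[0.149, -0.451, 0.133, 0.0214, -0.0002, 0.0, -0.2]
[0.149, -0.429, 0.192, 0.0214, -0.0002, 0.0, -0.2]
[0.15, -0.399, 0.247, 0.0214, -0.0002, 0.0, -0.2]
[0.15, -0.362, 0.299, 0.0214, -0.0002, 0.0, -0.2]
```

View pics/e2.png

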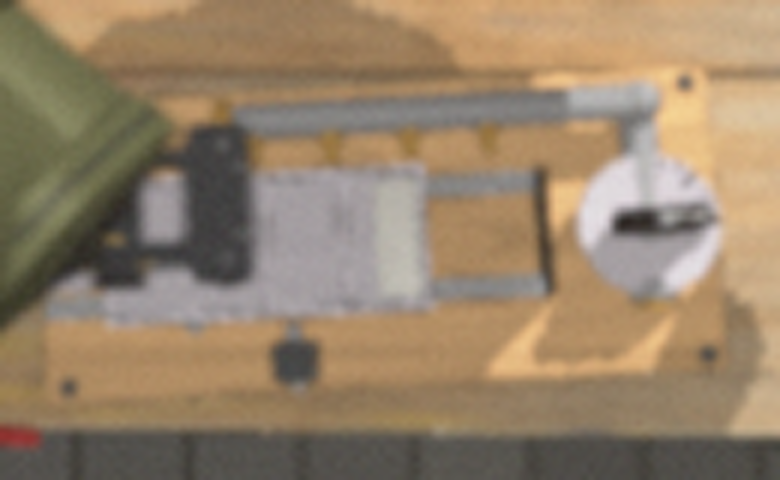

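View pics/cg7.png

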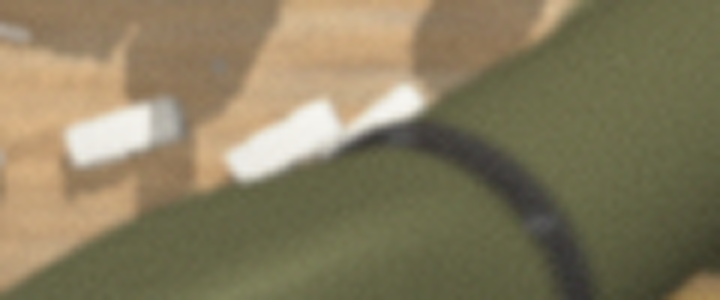

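drive_tool([
  [0.1, -0.46, -0.05, 0.021, 0, 0, -0.25],
  [0.1, -0.46, 0, 0.021, 0, 0, -0.25],
  [0.1, -0.46, 0.07, 0.021, 0, 0, -0.25],
  [0.1, -0.45, 0.13, 0.021, 0, 0, -0.25],
  [0.1, -0.42, 0.18, 0.021, 0, 0, -0.25],
])

```text
time: 17.5
position: [0.4976, 0.1753, 0.1409]
ee_rot: [-0.221, 0.675, -0.218, -0.67]
contact_force: [0.1, -0.8, 0.1]
opening: 0.0332
```

```bash
python3 - <<'E'
from h import *
plan(.5085,.2265,.1,psi=.671,g=-.25,maxmm=30)
E
```

```text
at [0.4976 0.1753 0.1409] psi -2.202 -> psi -2.471 dist [ 0.0109  0.0512 -0.0409] rv [ 0.269 -0.005  0.007] rows 3 open 0.0332 t 17.5 q7 [-0.86  0.86  0.78  1.98 -0.96  0.7  -1.67]
[0.183, -0.211, 0.096, 0.0143, -0.0003, 0.0004, -0.25]
[0.182, -0.202, 0.115, 0.0143, -0.0003, 0.0004, -0.25]
[0.182, -0.192, 0.132, 0.0143, -0.0003, 0.0004, -0.25]
```

drive_tool([
  [0.1, -0.15, 0.1, 0.0143, 0, 0, -0.25],
  [0.1, -0.08, 0.1, 0.0143, 0, 0, -0.25],
  [0.1, -0.02, 0.1, 0.0143, 0, 0, -0.25],
  [0, 0, 0, 0, 0, 0, -0.25],
])

```text
time: 17.9
position: [0.4915, 0.2136, 0.1147]
ee_rot: [-0.309, 0.638, -0.305, -0.635]
contact_force: [1.1, -0.5, -0.2]
opening: 0.0329
```

```bash
python3 - <<'E'
from h import *
plan(.5085,.2265,.07,psi=.671,g=-.25,maxmm=30)
p=bot.camera("scene");r,c=proj(p,[.5035,.2327,0]);r,c=int(r),int(c);print(r,c);crop(p,"f1",r-50,r+30,c-60,c+60,6)
E
```

```text
at [0.4915 0.2136 0.1147] psi -2.47 -> psi -2.471 dist [ 0.017   0.0129 -0.0447] rv [ 0.001 -0.001  0.007] rows 2 open 0.0329 t 17.9 q7 [-0.89  0.89  0.7   1.97 -0.98  0.65 -2.  ]
[0.299, -0.14, -0.003, 0.0001, -0.0001, 0.0006, -0.25]
[0.298, -0.141, -0.003, 0.0001, -0.0001, 0.0006, -0.25]
263 220
```

View pics/f1.png

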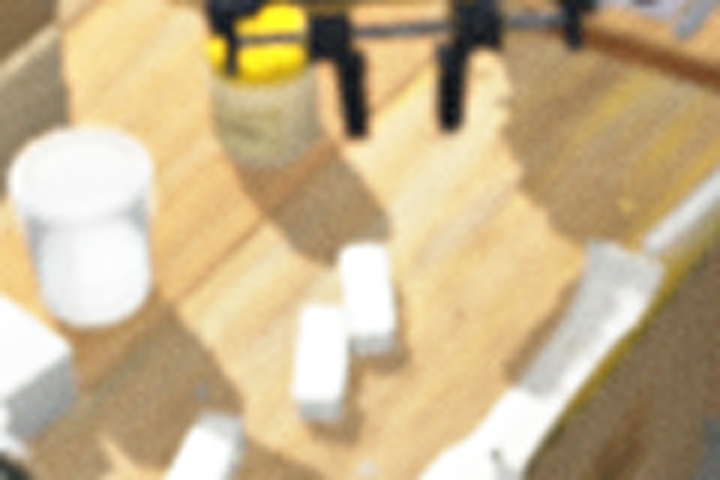

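```bash
python3 - <<'E'
from h import *
p=bot.camera("scene")
for n,c in dict(C=[(340,248),(387,243),(395,335),(350,345)],B=[(303,307),(345,308),(345,398),(295,405)]).items():
    print(n,*cage(p,c,160,213,6))
E
```

```text
C [0.4992 0.2383] long 2.241 jaw 0.67 [0.025 0.069 0.023 0.073]
B [0.4934 0.2873] long 2.159 jaw 0.588 [0.022 0.064 0.025 0.069]
```

drive_tool([
  [0.2, -0.2, 0, 0, 0, 0.0005, -0.25],
  [0.2, -0.07, 0, 0, 0, 0.0005, -0.25],
  [0.1, 0, 0, 0, 0, 0, -0.25],
  [0, 0, 0, 0, 0, 0, -0.25],
])

```text
time: 18.4
position: [0.5123, 0.2211, 0.0798]
ee_rot: [-0.307, 0.64, -0.306, -0.634]
contact_force: [-0.1, -0.2, 0.1]
opening: 0.0333
```

```bash
python3 - <<'E'
from h import *
plan(.508,.227,.035,psi=.671,g=-.25,maxmm=30)
E
```

```text
at [0.5123 0.2211 0.0798] psi -2.468 -> psi -2.471 dist [-0.0043  0.0059 -0.0448] rv [ 0.002 -0.007  0.005] rows 2 open 0.0333 t 18.4 q7 [-0.84  0.95  0.63  1.92 -0.98  0.6  -2.03]
[0.299, 0.0, 0.051, 0.0002, -0.0006, 0.0004, -0.25]
[0.299, -0.001, 0.05, 0.0002, -0.0006, 0.0004, -0.25]
```

drive_tool([
  [0.22, 0, 0.06, 0, -0.0006, 0.0004, -0.25],
  [0.22, -0.03, 0.06, 0, -0.0006, 0.0004, -0.25],
  [0.12, 0, 0.02, 0, 0, 0, -0.25],
  [0, 0, 0, 0, 0, 0, -0.25],
])

```text
time: 18.8
position: [0.5094, 0.2276, 0.0396]
ee_rot: [-0.308, 0.638, -0.307, -0.635]
contact_force: [-0.3, 0.7, -0.2]
opening: 0.033
```

```bash
python3 - <<'E'
from h import *
plan(.508,.227,.007,psi=.671,g=-.25,maxmm=30)
E
```

```text
at [0.5094 0.2276 0.0396] psi -2.47 -> psi -2.471 dist [-0.0014 -0.0006 -0.0326] rv [ 0.001 -0.003  0.003] rows 2 open 0.033 t 18.8 q7 [-0.78  0.99  0.5   1.92 -0.98  0.49 -2.04]
[0.218, 0.01, 0.003, 0.0001, -0.0003, 0.0002, -0.25]
[0.218, 0.01, 0.003, 0.0001, -0.0003, 0.0002, -0.25]
```

drive_tool([
  [0.18, -0.01, 0.04, 0, 0, 0, -0.25],
  [0.15, -0.02, 0.04, 0, 0, 0, -0.25],
  [0.06, 0, 0, 0, 0, 0, -0.25],
  [0, 0, 0, 0, 0, 0, -0.25],
])

```text
time: 19.2
position: [0.5093, 0.2321, 0.0119]
ee_rot: [-0.308, 0.64, -0.307, -0.634]
contact_force: [-0.0, -0.8, -0.3]
opening: 0.033
```

```bash
python3 - <<'E'
from h import *
plan(.508,.227,.007,psi=.671,g=-.25,maxmm=30); print(bot.sense()["contact_force"])
E
```

```text
at [0.5093 0.2321 0.0119] psi -2.471 -> psi -2.471 dist [-0.0013 -0.0051 -0.0049] rv [-0.    -0.006  0.006] rows 1 open 0.033 t 19.2 q7 [-0.75  1.02  0.41  1.92 -0.98  0.42 -2.05]
[0.065, 0.056, -0.042, 0.0, -0.001, 0.0009, -0.25]
[-0.02916693 -0.82500626 -0.34671545]
```

drive_tool([
  [0.065, 0.055, -0.03, 0, -0.001, 0.001, -0.25],
  [0, 0, 0, 0, 0, 0, -0.5],
  [0, 0, 0, 0, 0, 0, -1],
  [0, 0, 0, 0, 0, 0, -1],
])

```text
time: 19.6
position: [0.5084, 0.2267, 0.0078]
ee_rot: [-0.308, 0.637, -0.308, -0.636]
contact_force: [0.0, -0.1, 0.7]
opening: 0.0218
```

drive_tool([
  [-0.2, 0, 0, 0, 0, 0, -1],
  [-0.3, 0, 0, 0, 0, 0, -1],
  [-0.4, 0, 0, 0, 0, 0, -1],
  [-0.4, 0, 0, 0, 0, 0, -1],
  [-0.2, 0, 0, 0, 0, 0, -1],
])

```text
time: 20.1
position: [0.5065, 0.2262, 0.1223]
ee_rot: [0.306, -0.635, 0.31, 0.638]
contact_force: [0.4, 0.1, -0.9]
opening: 0.021
```

```bash
python3 - <<'E'
from h import *
# C centre offset 9mm along (.62,-.78) from grip -> compensate when placing: long axis in tool frame
s,q,Rt=tool(); print(s["opening"])
print("cage ctr rel grip in tool", Rt.inv().apply([-.0055,.007,0]))
plan(*PK[3],.12,psi=PP,g=-1,maxmm=40)
p=bot.camera("scene");crop(p,"f2",200,300,160,280,6)
E
```

```text
0.02099566249389915
cage ctr rel grip in tool [ 7.82546832e-06 -3.18736761e-05  8.90218641e-03]
at [0.5065 0.2262 0.1223] psi -2.472 -> psi -1.513 dist [-0.0148 -0.3767 -0.0023] rv [-0.959  0.003 -0.004] rows 10 open 0.021 t 20.1 q7 [-0.85  0.87  0.62  1.9  -0.81  0.65 -2.19]
[0.004, 0.327, -0.382, -0.0153, 0.0001, -0.0001, -1]
[0.004, 0.362, -0.349, -0.0153, 0.0001, -0.0001, -1]
[0.004, 0.394, -0.312, -0.0153, 0.0001, -0.0001, -1]
[0.004, 0.422, -0.273, -0.0153, 0.0001, -0.0001, -1]
[0.004, 0.446, -0.231, -0.0153, 0.0001, -0.0001, -1]
[0.004, 0.466, -0.188, -0.0153, 0.0001, -0.0001, -1]
[0.004, 0.482, -0.142, -0.0153, 0.0001, -0.0001, -1]
[0.004, 0.494, -0.095, -0.0153, 0.0001, -0.0001, -1]
[0.003, 0.5, -0.048, -0.0153, 0.0001, -0.0001, -1]
[0.003, 0.503, 0.0, -0.0153, 0.0001, -0.0001, -1]
```

View pics/f2.png

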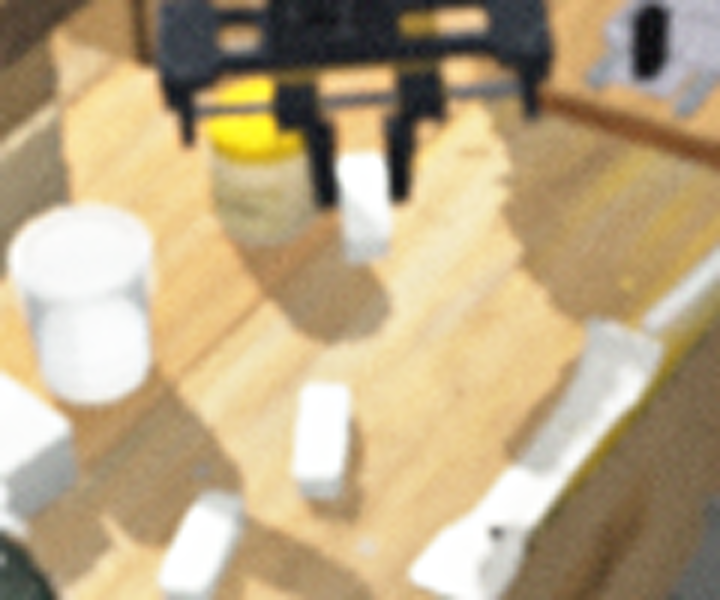

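drive_tool([
  [0, 0.33, -0.38, -0.0155, 0, 0, -1],
  [0, 0.36, -0.35, -0.0155, 0, 0, -1],
  [0, 0.39, -0.31, -0.0155, 0, 0, -1],
  [0, 0.42, -0.27, -0.0155, 0, 0, -1],
  [0, 0.45, -0.23, -0.0155, 0, 0, -1],
])

```text
time: 20.65
position: [0.5029, 0.0422, 0.1222]
ee_rot: [-0.134, 0.695, -0.132, -0.695]
contact_force: [0.0, 0.3, -0.8]
opening: 0.0216
```

drive_tool([
  [0, 0.47, -0.19, -0.0155, 0, 0, -1],
  [0, 0.48, -0.14, -0.0155, 0, 0, -1],
  [0, 0.45, -0.1, -0.0155, 0, 0, -1],
  [0, 0.2, -0.05, -0.0155, 0, 0, -1],
  [0, 0, 0, -0.01, 0, 0, -1],
])

```text
time: 21.15
position: [0.5056, -0.0957, 0.1202]
ee_rot: [0.03, 0.707, 0.03, -0.706]
contact_force: [-0.1, -0.6, -1.0]
opening: 0.0209
```

```bash
python3 - <<'E'
from h import *
t=st(.0045,inv_st(PK[3])[1]); print(t)
plan(*t,.08,psi=PP,g=-1,maxmm=25)
p=bot.camera("scene");crop(p,"g1",120,220,230,350,6)
E
```

```text
[ 0.50077229 -0.15000457]
at [ 0.5056 -0.0957  0.1202] psi -1.486 -> psi -1.513 dist [-0.0048 -0.0543 -0.0402] rv [ 0.027 -0.    -0.001] rows 3 open 0.0209 t 21.15 q7 [-0.04  0.75  0.23  2.01 -0.39  0.42 -1.  ]
[0.179, 0.239, 0.042, 0.0014, 0.0, 0.0, -1]
[0.179, 0.239, 0.04, 0.0014, 0.0, 0.0, -1]
[0.179, 0.239, 0.038, 0.0014, 0.0, 0.0, -1]
```

View pics/g1.png

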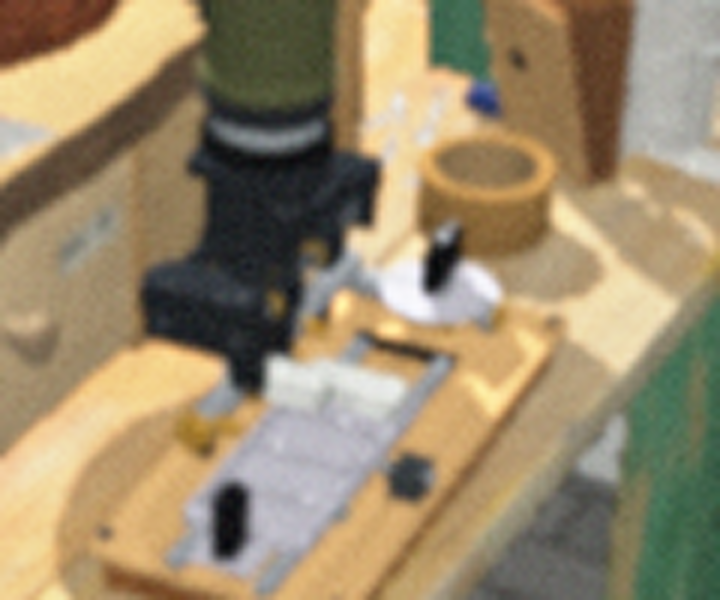

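drive_tool([
  [0, 0.25, 0.03, 0.0014, 0, 0, -1],
  [0.1, 0.25, 0.03, 0.0014, 0, 0, -1],
  [0.1, 0.12, 0.02, 0.0014, 0, 0, -1],
  [0.05, 0, 0, 0, 0, 0, -1],
])

```text
time: 21.6
position: [0.5028, -0.1406, 0.0995]
ee_rot: [-0.02, -0.706, -0.022, 0.707]
contact_force: [0.3, 0.1, -0.2]
opening: 0.0214
```

```bash
python3 - <<'E'
from h import *
t=st(.0045,inv_st(PK[3])[1])
plan(*t,.08,psi=PP,g=-1,maxmm=25)
E
```

```text
at [ 0.5028 -0.1406  0.0995] psi -1.512 -> psi -1.513 dist [-0.0021 -0.0094 -0.0195] rv [0.001 0.001 0.003] rows 1 open 0.0214 t 21.6 q7 [ 0.07  0.79  0.2   2.   -0.39  0.39 -0.94]
[0.26, 0.125, 0.034, 0.0001, 0.0001, 0.0005, -1]
```

drive_tool([
  [0.1, 0.1, 0.03, 0, 0, 0.0005, -1],
  [0.15, 0.02, 0.02, 0, 0, 0, -1],
  [0, 0, 0, 0, 0, 0, -1],
])

```text
time: 21.9
position: [0.4989, -0.1474, 0.0782]
ee_rot: [-0.021, -0.706, -0.022, 0.708]
contact_force: [-0.9, 0.2, 0.2]
opening: 0.0213
```

```bash
python3 - <<'E'
from h import *
t=st(.0045,inv_st(PK[3])[1])
plan(*t,.06,psi=PP,g=-1,maxmm=25)
p=bot.camera("scene");crop(p,"g2",140,220,250,340,8)
q=tool()[1]
for dx in(-.040,.022):
  for dy in (-.011,.011):
    print(np.round((proj(p,[q[0]+dx,q[1]+dy,q[2]+.008])[::-1]-[250,140])*8))
E
```

```text
at [ 0.4989 -0.1474  0.0782] psi -1.51 -> psi -1.513 dist [ 0.0019 -0.0026 -0.0182] rv [0.003 0.003 0.002] rows 1 open 0.0213 t 21.9 q7 [ 0.1   0.83  0.17  2.01 -0.4   0.34 -0.92]
[0.242, 0.037, -0.023, 0.0005, 0.0004, 0.0003, -1]
[339. 361.]
[316. 385.]
[217. 322.]
[194. 345.]
```

View pics/g2.png

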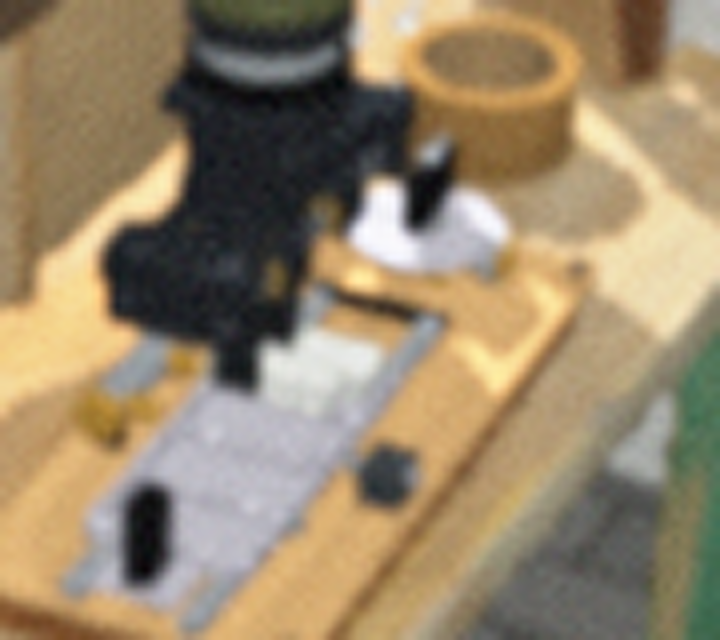

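drive_tool([
  [0.1, 0.04, -0.05, 0, 0.0004, 0, -1],
  [0.13, 0, 0, 0, 0, 0, -1],
  [0.02, 0, 0.03, 0, 0, 0, -1],
  [0, 0, 0, 0, 0, 0, -1],
])

```text
time: 22.35
position: [0.504, -0.1497, 0.0598]
ee_rot: [0.022, 0.709, 0.023, -0.705]
contact_force: [-2.3, -0.9, 7.2]
opening: 0.0214
```

```bash
python3 - <<'E'
from h import *
t=st(.0045,inv_st(PK[3])[1])
plan(*t,.0577,psi=PP,g=-1,maxmm=25); print(bot.sense()["contact_force"])
E
```

```text
at [ 0.504  -0.1497  0.0598] psi -1.508 -> psi -1.513 dist [-0.0032 -0.0003 -0.0021] rv [ 0.005 -0.006  0.001] rows 1 open 0.0214 t 22.35 q7 [ 0.12  0.86  0.15  2.01 -0.41  0.29 -0.91]
[0.028, 0.002, 0.043, 0.0008, -0.001, 0.0002, -1]
[-2.32136871 -0.8985905   7.20504223]
```

drive_tool([
  [-0.03, 0, 0.045, 0, -0.001, 0, -1],
  [0, 0, 0, 0, 0, 0, -1],
])

```text
time: 22.55
position: [0.5005, -0.1496, 0.0618]
ee_rot: [-0.022, -0.707, -0.023, 0.707]
contact_force: [-0.1, -0.2, -1.6]
opening: 0.0211
```

```bash
python3 - <<'E'
from h import *
t=st(.0045,inv_st(PK[3])[1])
plan(*t,.0577,psi=PP,g=-1,maxmm=25); print(bot.sense()["contact_force"])
p=bot.camera("scene");crop(p,"g3",140,220,250,340,8)
p=bot.camera("top");crop(p,"g4",165,245,242,372,6)
E
```

```text
at [ 0.5005 -0.1496  0.0618] psi -1.507 -> psi -1.513 dist [ 0.0002 -0.0004 -0.0041] rv [0.006 0.    0.002] rows 1 open 0.0211 t 22.55 q7 [ 0.11  0.86  0.15  2.01 -0.4   0.3  -0.91]
[0.055, 0.006, -0.003, 0.0009, 0.0, 0.0002, -1]
[-0.13823184 -0.20451081 -1.61405209]
```

View pics/g3.png

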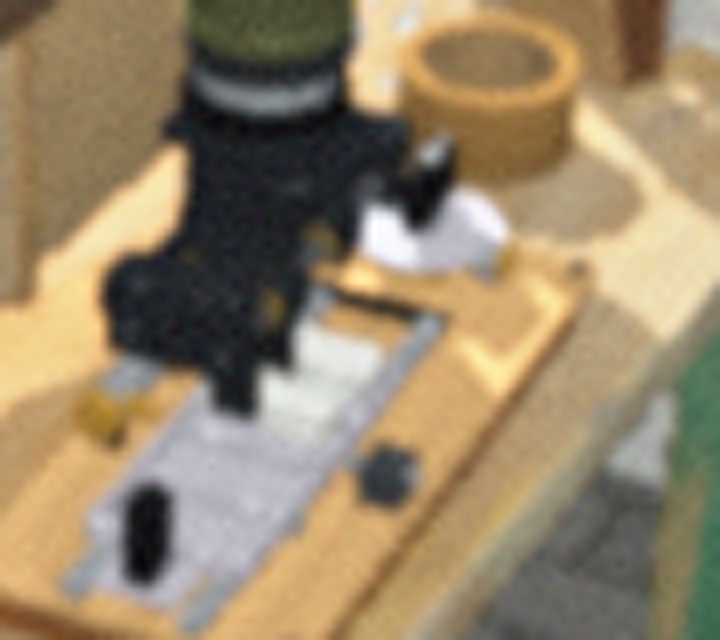

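View pics/g4.png

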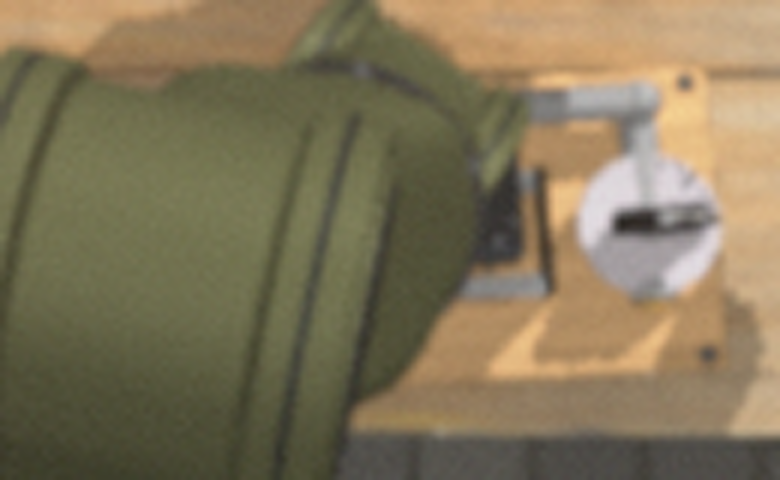

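drive_tool([
  [0.055, 0, 0, 0.001, 0, 0, -1],
  [0, 0, 0, 0, 0, 0, -1],
])

```text
time: 22.85
position: [0.501, -0.1495, 0.0571]
ee_rot: [0.02, 0.707, 0.021, -0.707]
contact_force: [-0.6, 0.3, 0.8]
opening: 0.0211
```

```bash
python3 - <<'E'
from h import *
t=st(.0045,inv_st(PK[3])[1])
plan(*t,.0577,psi=PP,g=-1,maxmm=25); print(bot.sense()["contact_force"])
E
```

```text
at [ 0.501  -0.1495  0.0571] psi -1.514 -> psi -1.513 dist [-0.0002 -0.0005  0.0006] rv [-0.001 -0.     0.001] rows 1 open 0.0211 t 22.85 q7 [ 0.11  0.87  0.15  2.01 -0.41  0.29 -0.91]
[-0.007, 0.007, 0.003, -0.0001, -0.0001, 0.0002, -1]
[-0.61627446  0.30600537  0.79395489]
```

Now at 0.057 with no contact force: in the pocket. Release and rise, then go on to B.

drive_tool([
  [0, 0, 0, 0, 0, 0, -0.3],
  [0, 0, 0, 0, 0, 0, -0.3],
  [0, 0, 0, 0, 0, 0, -0.3],
  [-0.25, 0, 0, 0, 0, 0, -0.3],
  [-0.5, 0, 0, 0, 0, 0, -0.3],
])

```text
time: 23.35
position: [0.4979, -0.1484, 0.1104]
ee_rot: [-0.018, -0.704, -0.022, 0.71]
contact_force: [-0.5, -1.0, 0.7]
opening: 0.0309
```

drive_tool([
  [-0.5, -0.2, 0, -0.02, 0, 0, -0.3],
  [-0.3, -0.5, 0, -0.02, 0, 0, -0.3],
  [0, -0.6, 0.1, -0.02, 0, 0, -0.3],
  [0, -0.55, 0.15, -0.02, 0, 0, -0.3],
  [0, -0.5, 0.2, -0.02, 0, 0, -0.3],
])

```text
time: 23.85
position: [0.4154, -0.001, 0.1776]
ee_rot: [0.244, 0.668, 0.241, -0.661]
contact_force: [-0.4, 0.7, 0.6]
opening: 0.0307
```

```bash
python3 - <<'E'
from h import *
plan(.4976,.2832,.1,g=-.2,maxmm=40,lim=1)
p=bot.camera("top");crop(p,"e3",165,245,242,372,6);crop(p,"cg8",180,230,115,235,6)
E
```

```text
at [ 0.4154 -0.001   0.1776] psi -0.871 -> psi -0.871 dist [ 0.0822  0.2842 -0.0776] rv [ 0.    -0.008 -0.008] rows 8 open 0.0307 t 23.85 q7 [-0.19  0.55  0.12  2.25 -0.19  0.33 -0.78]
[0.13, -0.275, -0.409, 0.0, -0.0001, -0.0001, -0.2]
```

View pics/e3.png

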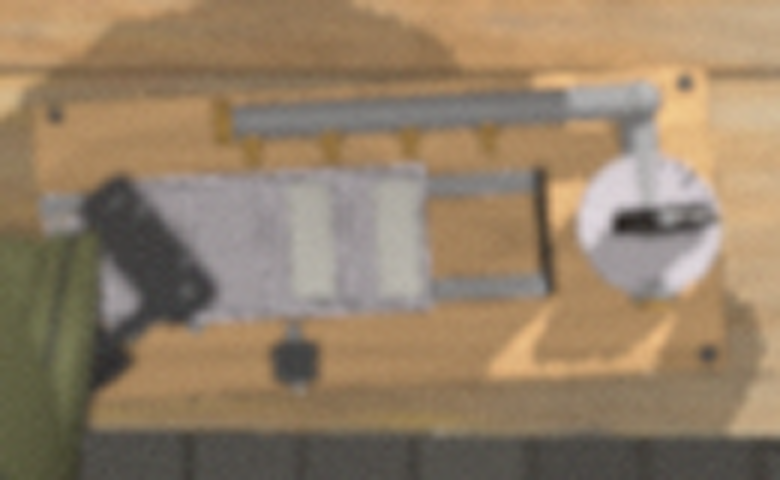

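View pics/cg8.png

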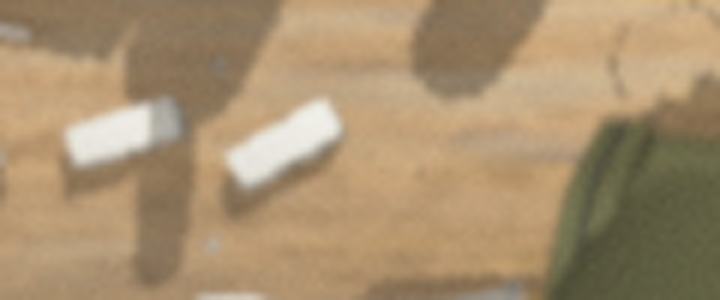

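```bash
python3 - <<'E'
from h import *
plan(.4976,.2832,.12,psi=.56,g=-.2,maxmm=30)
E
```

```text
at [0.4065 0.0021 0.177 ] psi -0.86 -> psi 0.56 dist [ 0.0911  0.2811 -0.057 ] rv [-1.42e+00 -1.00e-03  2.00e-03] rows 11 open 0.0311 t 23.9 q7 [-0.19  0.55  0.12  2.27 -0.19  0.33 -0.77]
[0.069, -0.186, -0.306, -0.0206, 0.0, 0.0, -0.2]
[0.069, -0.145, -0.327, -0.0206, 0.0, 0.0, -0.2]
[0.069, -0.102, -0.343, -0.0206, 0.0, 0.0, -0.2]
[0.069, -0.057, -0.354, -0.0206, 0.0, 0.0, -0.2]
[0.069, -0.011, -0.358, -0.0206, 0.0, 0.0, -0.2]
[0.069, 0.035, -0.356, -0.0206, 0.0, 0.0, -0.2]
[0.069, 0.081, -0.349, -0.0206, 0.0, 0.0, -0.2]
[0.069, 0.125, -0.336, -0.0206, 0.0, 0.0, -0.2]
[0.069, 0.167, -0.317, -0.0206, 0.0, 0.0, -0.2]
[0.069, 0.207, -0.292, -0.0206, 0.0, 0.0, -0.2]
[0.069, 0.243, -0.263, -0.0206, 0.0, 0.0, -0.2]
```

drive_tool([
  [0.07, -0.19, -0.3, -0.0206, 0, 0, -0.2],
  [0.07, -0.15, -0.33, -0.0206, 0, 0, -0.2],
  [0.07, -0.1, -0.34, -0.0206, 0, 0, -0.2],
  [0.07, -0.06, -0.35, -0.0206, 0, 0, -0.2],
  [0.07, -0.01, -0.36, -0.0206, 0, 0, -0.2],
])

```text
time: 24.4
position: [0.4432, 0.1315, 0.1513]
ee_rot: [-0.448, -0.545, -0.45, 0.548]
contact_force: [0.7, -1.3, 0.5]
opening: 0.0352
```

drive_tool([
  [0.07, 0.04, -0.36, -0.0206, 0, 0, -0.2],
  [0.07, 0.08, -0.35, -0.0206, 0, 0, -0.2],
  [0.07, 0.12, -0.33, -0.0206, 0, 0, -0.2],
  [0.05, 0.17, -0.2, -0.0206, 0, 0, -0.2],
  [0, 0.1, -0.1, -0.0206, 0, 0, -0.2],
])

```text
time: 24.9
position: [0.4817, 0.2416, 0.1301]
ee_rot: [0.603, 0.366, 0.605, -0.368]
contact_force: [0.0, -0.8, -0.0]
opening: 0.0354
```

```bash
python3 - <<'E'
from h import *
plan(.4976,.2832,.08,psi=.56,g=-.2,maxmm=20)
E
```

```text
at [0.4817 0.2416 0.1301] psi 0.479 -> psi 0.56 dist [ 0.0159  0.0416 -0.0501] rv [-0.081 -0.001  0.005] rows 4 open 0.0354 t 24.9 q7 [-0.45  0.74 -0.16  1.92  0.22  0.5  -0.29]
[0.166, 0.112, -0.098, -0.0032, 0.0, 0.0002, -0.2]
[0.167, 0.114, -0.096, -0.0032, 0.0, 0.0002, -0.2]
[0.167, 0.115, -0.094, -0.0032, 0.0, 0.0002, -0.2]
[0.167, 0.117, -0.092, -0.0032, 0.0, 0.0002, -0.2]
```

drive_tool([
  [0.15, 0.11, -0.1, -0.0032, 0, 0, -0.2],
  [0.15, 0.11, -0.1, -0.0032, 0, 0, -0.2],
  [0.15, 0.11, -0.1, -0.0032, 0, 0, -0.2],
  [0.1, 0.08, -0.05, -0.0032, 0, 0, -0.2],
  [0, 0, 0, 0, 0, 0, -0.2],
])

```text
time: 25.4
position: [0.4965, 0.282, 0.0838]
ee_rot: [0.617, 0.341, 0.62, -0.345]
contact_force: [0.0, -0.5, 0.5]
opening: 0.0352
```

```bash
python3 - <<'E'
from h import *
plan(.4976,.2832,.04,psi=.56,g=-.2,maxmm=20)
E
```

```text
at [0.4965 0.282  0.0838] psi 0.559 -> psi 0.56 dist [ 0.0011  0.0012 -0.0438] rv [-0.001 -0.001  0.006] rows 3 open 0.0352 t 25.4 q7 [-0.51  0.85 -0.16  1.84  0.25  0.48 -0.28]
[0.194, 0.008, -0.002, -0.0001, -0.0001, 0.0003, -0.2]
[0.194, 0.008, -0.002, -0.0001, -0.0001, 0.0003, -0.2]
[0.194, 0.007, -0.002, -0.0001, -0.0001, 0.0003, -0.2]
```

drive_tool([
  [0.2, -0.02, 0, 0, 0, 0.0003, -0.2],
  [0.2, -0.02, 0, 0, 0, 0.0003, -0.2],
  [0.16, -0.02, 0, 0, 0, 0, -0.2],
  [0, 0, 0, 0, 0, 0, -0.2],
])

```text
time: 25.8
position: [0.4926, 0.2778, 0.0401]
ee_rot: [0.618, 0.342, 0.618, -0.345]
contact_force: [0.2, 0.2, -0.2]
opening: 0.0352
```

```bash
python3 - <<'E'
from h import *
plan(.4976,.2832,.007,psi=.56,g=-.2,maxmm=20)
E
```

```text
at [0.4926 0.2778 0.0401] psi 0.555 -> psi 0.56 dist [ 0.005   0.0054 -0.0331] rv [-0.005  0.001  0.004] rows 2 open 0.0352 t 25.8 q7 [-0.52  0.92 -0.12  1.87  0.27  0.37 -0.3 ]
[0.221, 0.048, -0.013, -0.0004, 0.0001, 0.0003, -0.2]
[0.221, 0.048, -0.013, -0.0004, 0.0001, 0.0003, -0.2]
```

drive_tool([
  [0.1, 0.08, -0.02, -0.0008, 0, 0, -0.2],
  [0.2, 0.02, 0, 0, 0, 0, -0.2],
  [0.12, 0, 0, 0, 0, 0, -0.2],
  [0, 0, 0, 0, 0, 0, -0.2],
])

```text
time: 26.2
position: [0.4998, 0.2836, 0.0071]
ee_rot: [0.619, 0.342, 0.619, -0.343]
contact_force: [-0.3, -1.2, 0.3]
opening: 0.0353
```

```bash
python3 - <<'E'
from h import *
plan(.4976,.2832,.007,psi=.56,g=-.2,maxmm=20); print(bot.sense()["contact_force"])
E
```

```text
at [0.4998 0.2836 0.0071] psi 0.56 -> psi 0.56 dist [-0.0022 -0.0004 -0.0001] rv [-0.     0.001  0.002] rows 1 open 0.0353 t 26.2 q7 [-0.53  0.98 -0.11  1.85  0.28  0.33 -0.3 ]
[0.001, -0.027, -0.01, 0.0, 0.0002, 0.0003, -0.2]
[-0.30683018 -1.17822041  0.32613065]
```

drive_tool([
  [0, -0.02, 0, 0, 0, 0, -0.5],
  [0, 0, 0, 0, 0, 0, -1],
  [0, 0, 0, 0, 0, 0, -1],
  [0, 0, 0, 0, 0, 0, -1],
])

```text
time: 26.6
position: [0.4984, 0.2827, 0.0074]
ee_rot: [0.619, 0.342, 0.619, -0.343]
contact_force: [0.3, -0.5, -0.2]
opening: 0.0214
```

drive_tool([
  [-0.2, 0, 0, 0, 0, 0, -1],
  [-0.3, 0, 0, 0, 0, 0, -1],
  [-0.4, 0, 0, 0, 0, 0, -1],
  [-0.4, 0, 0, 0, 0, 0, -1],
  [-0.2, 0, 0, 0, 0, 0, -1],
])

```text
time: 27.1
position: [0.4975, 0.2822, 0.1263]
ee_rot: [0.619, 0.341, 0.619, -0.344]
contact_force: [-0.1, 0.1, -0.3]
opening: 0.0213
```

```bash
python3 - <<'E'
from h import *
def plan2(x,y,z,psi,**k): pass
# go via psi decreasing to PP-pi: intermediate
s,q,Rt=tool()
tgt=PP-np.pi; print(q, psi_now(Rt), tgt-psi_now(Rt), s["opening"], PK[2])
plan(.45,.10,.14,psi=-.5,g=-1,maxmm=40)
p=bot.camera("scene");crop(p,"h2",200,300,160,280,6)
E
```

```text
[0.49750892 0.28223557 0.12628156] 0.5601054954173903 -2.0732018222122868 0.021319137332777138 [ 0.48919221 -0.10559847]
at [0.4975 0.2822 0.1263] psi 0.56 -> psi -0.5 dist [-0.0475 -0.1822  0.0137] rv [1.06  0.004 0.003] rows 8 open 0.0213 t 27.1 q7 [-0.49  0.78 -0.18  1.82  0.24  0.57 -0.26]
[-0.022, -0.229, 0.215, 0.0211, 0.0001, 0.0001, -1]
[-0.022, -0.198, 0.244, 0.0211, 0.0001, 0.0001, -1]
[-0.022, -0.164, 0.268, 0.0211, 0.0001, 0.0001, -1]
[-0.022, -0.127, 0.287, 0.0211, 0.0001, 0.0001, -1]
[-0.022, -0.088, 0.301, 0.0211, 0.0001, 0.0001, -1]
[-0.022, -0.048, 0.31, 0.0211, 0.0001, 0.0001, -1]
[-0.023, -0.006, 0.314, 0.0211, 0.0001, 0.0001, -1]
[-0.023, 0.035, 0.312, 0.0211, 0.0001, 0.0001, -1]
```

View pics/h2.png

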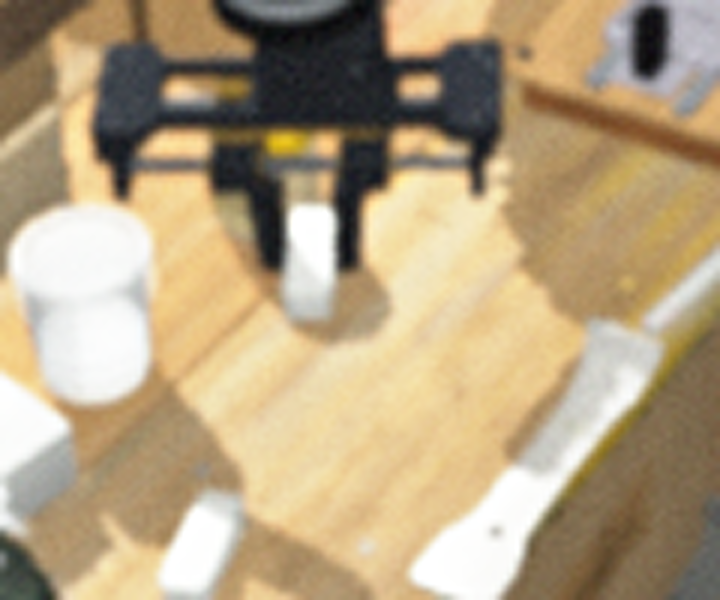

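```bash
sed -i 's|def plan(x,y,z,psi=None,|def plan(x,y,z,psi=None,exact=False,|; s|    a=psi_now(Rt); psi=a+(psi-a+np.pi/2)%np.pi-np.pi/2|    a=psi_now(Rt)\n    if not exact: psi=a+(psi-a+np.pi/2)%np.pi-np.pi/2|' h.py
python3 - <<'E'
from h import *
plan(*PK[2],.125,psi=PP-np.pi,exact=True,g=-1,maxmm=40)
E
```

```text
at [0.4985 0.2828 0.128 ] psi 0.56 -> psi -1.513 dist [-0.0093 -0.3884 -0.003 ] rv [ 2.073e+00  2.000e-03 -1.000e-03] rows 15 open 0.0212 t 27.15 q7 [-0.49  0.78 -0.18  1.82  0.24  0.57 -0.26]
[0.003, -0.19, 0.288, 0.022, 0.0, 0.0, -1]
[0.003, -0.149, 0.312, 0.022, 0.0, 0.0, -1]
[0.003, -0.105, 0.329, 0.022, 0.0, 0.0, -1]
[0.003, -0.058, 0.34, 0.022, 0.0, 0.0, -1]
[0.003, -0.011, 0.345, 0.022, 0.0, 0.0, -1]
[0.003, 0.037, 0.343, 0.022, 0.0, 0.0, -1]
[0.003, 0.084, 0.335, 0.022, 0.0, 0.0, -1]
[0.003, 0.129, 0.32, 0.022, 0.0, 0.0, -1]
[0.003, 0.172, 0.299, 0.022, 0.0, 0.0, -1]
[0.003, 0.212, 0.273, 0.022, 0.0, 0.0, -1]
[0.003, 0.247, 0.241, 0.022, 0.0, 0.0, -1]
[0.003, 0.278, 0.205, 0.022, 0.0, 0.0, -1]
[0.003, 0.304, 0.164, 0.022, 0.0, 0.0, -1]
[0.003, 0.323, 0.121, 0.022, 0.0, 0.0, -1]
[0.003, 0.337, 0.075, 0.022, 0.0, 0.0, -1]
```

drive_tool([
  [0, -0.19, 0.29, 0.022, 0, 0, -1],
  [0, -0.15, 0.31, 0.022, 0, 0, -1],
  [0, -0.1, 0.33, 0.022, 0, 0, -1],
  [0, -0.06, 0.34, 0.022, 0, 0, -1],
  [0, -0.01, 0.34, 0.022, 0, 0, -1],
])

```text
time: 27.65
position: [0.4954, 0.1562, 0.1324]
ee_rot: [0.461, 0.54, 0.462, -0.532]
contact_force: [0.4, 0.4, 0.9]
opening: 0.0212
```

drive_tool([
  [0, 0.04, 0.34, 0.022, 0, 0, -1],
  [0, 0.08, 0.33, 0.022, 0, 0, -1],
  [0, 0.13, 0.32, 0.022, 0, 0, -1],
  [0, 0.17, 0.3, 0.022, 0, 0, -1],
  [0, 0.21, 0.27, 0.022, 0, 0, -1],
])

```text
time: 28.15
position: [0.4876, 0.023, 0.1333]
ee_rot: [0.241, 0.669, 0.245, -0.659]
contact_force: [1.1, 0.8, -0.9]
opening: 0.0215
```

```bash
python3 - <<'E'
from h import *
plan(*PK[2],.125,psi=PP-np.pi,exact=True,g=-1,maxmm=30)
E
```

```text
at [0.4876 0.023  0.1333] psi -0.869 -> psi -1.513 dist [ 0.0016 -0.1286 -0.0083] rv [ 0.644 -0.013  0.005] rows 5 open 0.0215 t 28.15 q7 [-0.2   0.7   0.1   2.09 -0.2   0.36 -0.8 ]
[0.019, 0.265, 0.218, 0.0205, -0.0004, 0.0001, -1]
[0.02, 0.29, 0.183, 0.0205, -0.0004, 0.0001, -1]
[0.021, 0.311, 0.144, 0.0205, -0.0004, 0.0001, -1]
[0.021, 0.327, 0.102, 0.0205, -0.0004, 0.0001, -1]
[0.022, 0.338, 0.059, 0.0205, -0.0004, 0.0001, -1]
```

drive_tool([
  [0, 0.26, 0.22, 0.0205, 0, 0, -1],
  [0, 0.29, 0.18, 0.0205, 0, 0, -1],
  [0, 0.3, 0.14, 0.0205, 0, 0, -1],
  [0.02, 0.2, 0.1, 0.0205, 0, 0, -1],
  [0.02, 0.05, 0, 0.018, -0.001, 0, -1],
])

```text
time: 28.65
position: [0.4843, -0.0807, 0.1315]
ee_rot: [0.012, 0.709, 0.017, -0.705]
contact_force: [0.7, 0.4, -1.0]
opening: 0.021
```

```bash
python3 - <<'E'
from h import *
plan(*PK[2],.085,psi=PP-np.pi,exact=True,g=-1,maxmm=20)
E
```

```text
at [ 0.4843 -0.0807  0.1315] psi -1.531 -> psi -1.513 dist [ 0.0049 -0.0249 -0.0465] rv [-0.017 -0.007  0.007] rows 3 open 0.021 t 28.65 q7 [-0.06  0.71  0.22  2.08 -0.41  0.39 -1.04]
[0.206, 0.113, -0.016, -0.0009, -0.0004, 0.0004, -1]
[0.206, 0.112, -0.016, -0.0009, -0.0004, 0.0004, -1]
[0.207, 0.112, -0.015, -0.0009, -0.0004, 0.0004, -1]
```

drive_tool([
  [0.12, 0.14, 0, -0.0009, -0.0004, 0, -1],
  [0.15, 0.14, 0, -0.0009, -0.0004, 0, -1],
  [0.15, 0.06, 0, -0.0009, 0, 0, -1],
  [0, 0, 0, 0, 0, 0, -1],
])

```text
time: 29.05
position: [0.486, -0.1075, 0.1]
ee_rot: [0.016, 0.708, 0.022, -0.705]
contact_force: [-1.1, -0.1, -1.5]
opening: 0.0214
```

```bash
python3 - <<'E'
from h import *
plan(*PK[2],.075,psi=PP-np.pi,exact=True,g=-1,maxmm=20)
E
```

```text
at [ 0.486  -0.1075  0.1   ] psi -1.517 -> psi -1.513 dist [ 0.0032  0.0019 -0.025 ] rv [-0.004 -0.004  0.007] rows 2 open 0.0214 t 29.05 q7 [ 0.03  0.77  0.17  2.07 -0.41  0.32 -0.98]
[0.167, -0.011, -0.021, -0.0003, -0.0003, 0.0006, -1]
[0.167, -0.011, -0.022, -0.0003, -0.0003, 0.0006, -1]
```

drive_tool([
  [0.13, -0.02, -0.01, 0, 0, 0.0006, -1],
  [0.13, -0.01, 0, 0, 0, 0.0006, -1],
  [0.05, 0, 0, 0, 0, 0, -1],
  [0, 0, 0, 0, 0, 0, -1],
])

```text
time: 29.45
position: [0.4868, -0.1026, 0.0751]
ee_rot: [0.019, 0.708, 0.02, -0.705]
contact_force: [-0.9, 0.2, -0.6]
opening: 0.0213
```

```bash
python3 - <<'E'
from h import *
plan(*PK[2],.058,psi=PP-np.pi,exact=True,g=-1,maxmm=20); print(bot.sense()["contact_force"])
E
```

```text
at [ 0.4868 -0.1026  0.0751] psi -1.515 -> psi -1.513 dist [ 0.0023 -0.003  -0.0171] rv [-0.002 -0.004  0.001] rows 1 open 0.0213 t 29.45 q7 [ 0.03  0.82  0.14  2.08 -0.42  0.26 -0.98]
[0.228, 0.042, -0.028, -0.0003, -0.0007, 0.0002, -1]
[-0.94553177  0.245459   -0.62025395]
```

drive_tool([
  [0.09, 0.05, -0.03, 0, -0.0007, 0, -1],
  [0.1, 0, 0, 0, 0, 0, -1],
  [0.02, 0, 0, 0, 0, 0, -1],
])

```text
time: 29.75
position: [0.4897, -0.1064, 0.0587]
ee_rot: [0.02, 0.707, 0.02, -0.707]
contact_force: [-1.2, -0.1, 3.5]
opening: 0.0212
```

```bash
python3 - <<'E'
from h import *
plan(*PK[2],.0575,psi=PP-np.pi,exact=True,g=-1,maxmm=20); print(bot.sense()["contact_force"])
E
```

```text
at [ 0.4897 -0.1064  0.0587] psi -1.514 -> psi -1.513 dist [-0.0005  0.0008 -0.0012] rv [-0.001 -0.     0.001] rows 1 open 0.0212 t 29.75 q7 [ 0.04  0.85  0.13  2.07 -0.43  0.24 -0.97]
[0.016, -0.011, 0.006, -0.0002, 0.0, 0.0001, -1]
[-1.17117476 -0.09517156  3.54569922]
```

drive_tool([
  [-0.02, 0, 0.03, 0, 0, 0, -1],
  [0.03, 0, 0, 0, 0, 0, -1],
  [0, 0, 0, 0, 0, 0, -1],
])

```text
time: 30.05
position: [0.4876, -0.1066, 0.0578]
ee_rot: [0.02, 0.707, 0.02, -0.707]
contact_force: [-0.9, 0.4, 0.2]
opening: 0.0212
```

```bash
python3 - <<'E'
from h import *
plan(*PK[2],.0575,psi=PP-np.pi,exact=True,g=-1,maxmm=20); print(bot.sense()["contact_force"])
E
```

```text
at [ 0.4876 -0.1066  0.0578] psi -1.515 -> psi -1.513 dist [ 0.0016  0.001  -0.0003] rv [-0.001 -0.001  0.001] rows 1 open 0.0212 t 30.05 q7 [ 0.05  0.85  0.12  2.08 -0.43  0.23 -0.97]
[0.004, -0.012, -0.022, -0.0002, -0.0001, 0.0001, -1]
[-0.88351882  0.44423945  0.19819067]
```

drive_tool([
  [0.01, 0, 0, 0, 0, 0, -1],
  [0, 0, 0, 0, 0, 0, -0.3],
  [0, 0, 0, 0, 0, 0, -0.3],
  [-0.25, 0, 0, 0, 0, 0, -0.3],
  [-0.5, 0, 0, 0, 0, 0, -0.3],
])

```text
time: 30.55
position: [0.4852, -0.1058, 0.1111]
ee_rot: [-0.019, -0.704, -0.021, 0.709]
contact_force: [0.1, 0.0, 0.2]
opening: 0.0309
```

drive_tool([
  [-0.4, -0.2, 0, -0.022, 0, 0, -0.3],
  [0, -0.4, 0, -0.022, 0, 0, -0.3],
  [0, -0.5, 0, -0.022, 0, 0, -0.3],
  [0, -0.55, -0.1, -0.022, 0, 0, -0.3],
  [0, -0.5, -0.2, -0.022, 0, 0, -0.3],
])

```text
time: 31.05
position: [0.4487, 0.0503, 0.1473]
ee_rot: [0.264, 0.659, 0.26, -0.654]
contact_force: [1.0, -0.7, 0.3]
opening: 0.0308
```

```bash
python3 - <<'E'
from h import *
plan(.5031,.3734,.12,psi=.315,exact=True,g=-.2,maxmm=40)
p=bot.camera("top");crop(p,"e4",165,245,242,372,6);crop(p,"cg9",180,230,115,235,6)
E
```

```text
at [0.4487 0.0503 0.1473] psi -0.812 -> psi 0.315 dist [ 0.0544  0.3231 -0.0273] rv [-1.126e+00  1.000e-03 -9.000e-03] rows 9 open 0.0308 t 31.05 q7 [-0.29  0.64  0.11  2.18 -0.19  0.32 -0.83]
[0.039, -0.292, -0.388, -0.0199, 0.0, -0.0002, -0.2]
[0.04, -0.241, -0.421, -0.0199, 0.0, -0.0002, -0.2]
[0.04, -0.187, -0.448, -0.0199, 0.0, -0.0002, -0.2]
[0.04, -0.129, -0.468, -0.0199, 0.0, -0.0002, -0.2]
[0.041, -0.07, -0.48, -0.0199, 0.0, -0.0002, -0.2]
[0.041, -0.009, -0.485, -0.0199, 0.0, -0.0002, -0.2]
[0.041, 0.051, -0.483, -0.0199, 0.0, -0.0002, -0.2]
[0.041, 0.111, -0.473, -0.0199, 0.0, -0.0002, -0.2]
[0.041, 0.169, -0.455, -0.0199, 0.0, -0.0002, -0.2]
```

View pics/e4.png

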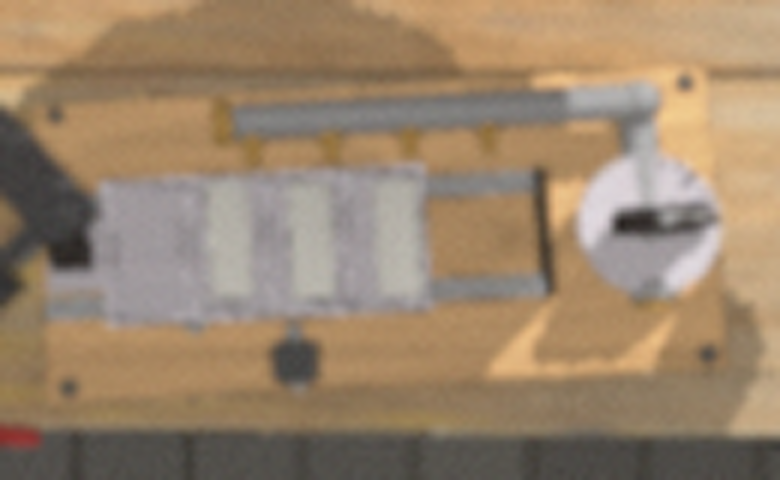

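View pics/cg9.png

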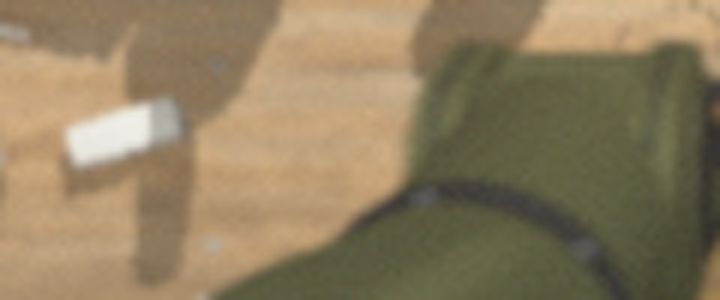

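drive_tool([
  [0.03, -0.29, -0.39, -0.02, 0, 0, -0.2],
  [0.03, -0.24, -0.42, -0.02, 0, 0, -0.2],
  [0.03, -0.19, -0.45, -0.02, 0, 0, -0.2],
  [0.03, -0.13, -0.47, -0.02, 0, 0, -0.2],
  [0.03, -0.07, -0.48, -0.02, 0, 0, -0.2],
])

```text
time: 31.6
position: [0.4718, 0.2417, 0.1365]
ee_rot: [0.463, 0.537, 0.46, -0.535]
contact_force: [1.2, -0.1, 0.6]
opening: 0.0352
```

drive_tool([
  [0.03, 0, -0.48, -0.02, 0, 0, -0.2],
  [0.03, 0.05, -0.48, -0.02, 0, 0, -0.2],
  [0.03, 0.11, -0.3, -0.02, 0, 0, -0.2],
  [0, 0.1, -0.15, -0.019, 0, 0, -0.2],
  [0, 0, 0, 0, 0, 0, -0.2],
])

```text
time: 32.1
position: [0.4911, 0.3604, 0.1292]
ee_rot: [0.585, 0.4, 0.583, -0.396]
contact_force: [0.3, 0.6, 0.2]
opening: 0.0354
```

```bash
python3 - <<'E'
from h import *
plan(.5031,.3734,.08,psi=.315,exact=True,g=-.2,maxmm=20)
E
```

```text
at [0.4911 0.3604 0.1292] psi 0.375 -> psi 0.315 dist [ 0.012   0.013  -0.0492] rv [ 0.06  -0.001 -0.006] rows 3 open 0.0354 t 32.1 q7 [-0.65  0.81 -0.11  1.72  0.14  0.62 -0.46]
[0.219, 0.069, -0.034, 0.0032, -0.0001, -0.0003, -0.2]
[0.219, 0.069, -0.035, 0.0032, -0.0001, -0.0003, -0.2]
[0.219, 0.069, -0.037, 0.0032, -0.0001, -0.0003, -0.2]
```

drive_tool([
  [0.2, 0.07, -0.04, 0.0032, 0, 0, -0.2],
  [0.2, 0.07, -0.04, 0.0032, 0, 0, -0.2],
  [0.2, 0.05, -0.03, 0.0032, 0, 0, -0.2],
  [0, 0, 0, 0, 0, 0, -0.2],
])

```text
time: 32.5
position: [0.5024, 0.3694, 0.0794]
ee_rot: [0.57, 0.421, 0.567, -0.42]
contact_force: [-0.0, -0.1, 0.1]
opening: 0.0354
```

```bash
python3 - <<'E'
from h import *
plan(.5031,.3734,.04,psi=.315,exact=True,g=-.2,maxmm=20)
p=bot.camera("scene");crop(p,"k2",230,330,130,250,6)
E
```

```text
at [0.5024 0.3694 0.0794] psi 0.298 -> psi 0.315 dist [ 0.0007  0.004  -0.0394] rv [-0.017  0.003 -0.003] rows 2 open 0.0354 t 32.5 q7 [-0.67  0.9  -0.08  1.69  0.12  0.56 -0.52]
[0.263, 0.011, -0.025, -0.0014, 0.0002, -0.0002, -0.2]
[0.263, 0.012, -0.025, -0.0014, 0.0002, -0.0002, -0.2]
```

View pics/k2.png

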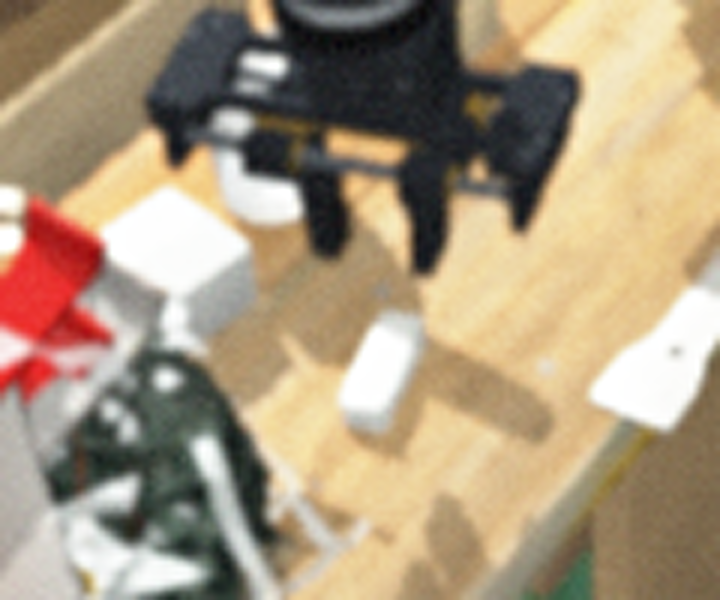

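drive_tool([
  [0.22, 0, -0.03, -0.0014, 0, 0, -0.2],
  [0.22, 0, -0.03, -0.0014, 0, 0, -0.2],
  [0.08, 0, 0, 0, 0, 0, -0.2],
  [0, 0, 0, 0, 0, 0, -0.2],
])

```text
time: 32.95
position: [0.5013, 0.3729, 0.0377]
ee_rot: [0.574, 0.415, 0.571, -0.415]
contact_force: [0.4, 0.5, 1.1]
opening: 0.035
```

```bash
python3 - <<'E'
from h import *
plan(.5031,.3734,.007,psi=.315,exact=True,g=-.2,maxmm=20)
E
```

```text
at [0.5013 0.3729 0.0377] psi 0.316 -> psi 0.315 dist [ 0.0018  0.0005 -0.0307] rv [ 0.001  0.003 -0.003] rows 2 open 0.035 t 32.95 q7 [-0.68  0.96 -0.07  1.69  0.13  0.49 -0.52]
[0.205, 0.012, 0.0, 0.0001, 0.0003, -0.0002, -0.2]
[0.205, 0.012, 0.0, 0.0001, 0.0003, -0.0002, -0.2]
```

drive_tool([
  [0.16, 0.02, 0, 0, 0.0003, 0, -0.2],
  [0.15, 0, 0, 0, 0, 0, -0.2],
  [0.08, 0, 0, 0, 0, 0, -0.2],
  [0, 0, 0, 0, 0, 0, -0.2],
])

```text
time: 33.35
position: [0.5033, 0.3734, 0.0062]
ee_rot: [0.574, 0.416, 0.571, -0.414]
contact_force: [-0.9, 0.2, -0.6]
opening: 0.0352
```

```bash
python3 - <<'E'
from h import *
plan(.5031,.3734,.007,psi=.315,exact=True,g=-.2,maxmm=20)
E
```

```text
at [0.5033 0.3734 0.0062] psi 0.316 -> psi 0.315 dist [-0.0002 -0.      0.0008] rv [ 0.001  0.001 -0.004] rows 1 open 0.0352 t 33.35 q7 [-0.68  1.01 -0.07  1.69  0.14  0.44 -0.52]
[-0.011, -0.002, -0.001, 0.0002, 0.0002, -0.0006, -0.2]
```

drive_tool([
  [-0.015, 0, 0, 0, 0, 0, -0.5],
  [0, 0, 0, 0, 0, 0, -1],
  [0, 0, 0, 0, 0, 0, -1],
  [0, 0, 0, 0, 0, 0, -1],
])

```text
time: 33.75
position: [0.5038, 0.3737, 0.0082]
ee_rot: [0.574, 0.416, 0.571, -0.414]
contact_force: [-0.7, -0.1, -0.1]
opening: 0.0211
```

drive_tool([
  [-0.2, 0, 0, 0, 0, 0, -1],
  [-0.3, 0, 0, 0, 0, 0, -1],
  [-0.4, 0, 0, 0, 0, 0, -1],
  [-0.4, 0, 0, 0, 0, 0, -1],
  [-0.2, 0, 0, 0, 0, 0, -1],
])

```text
time: 34.25
position: [0.5022, 0.3729, 0.1268]
ee_rot: [0.574, 0.415, 0.571, -0.415]
contact_force: [-0.2, 0.1, -0.2]
opening: 0.0214
```

```bash
python3 - <<'E'
from h import *
t=st(-.006,.128); print(t)
plan(*t,.125,psi=PP-np.pi,exact=True,g=-1,maxmm=40)
p=bot.camera("scene");crop(p,"k3",210,310,130,250,6)
E
```

```text
[ 0.48512848 -0.06125902]
at [0.5022 0.3729 0.1268] psi 0.316 -> psi -1.513 dist [-0.0171 -0.4342 -0.0018] rv [ 1.829e+00 -1.000e-03 -3.000e-03] rows 14 open 0.0214 t 34.25 q7 [-0.66  0.83 -0.09  1.66  0.11  0.65 -0.5 ]
[0.002, -0.144, 0.388, 0.0208, 0.0, 0.0, -1]
[0.002, -0.092, 0.403, 0.0208, 0.0, 0.0, -1]
[0.002, -0.039, 0.412, 0.0208, 0.0, 0.0, -1]
[0.002, 0.015, 0.414, 0.0208, 0.0, 0.0, -1]
[0.002, 0.069, 0.408, 0.0208, 0.0, 0.0, -1]
[0.002, 0.121, 0.396, 0.0208, 0.0, 0.0, -1]
[0.002, 0.172, 0.376, 0.0208, 0.0, 0.0, -1]
[0.002, 0.219, 0.351, 0.0208, 0.0, 0.0, -1]
[0.002, 0.263, 0.319, 0.0208, 0.0, 0.0, -1]
[0.002, 0.303, 0.282, 0.0208, 0.0, 0.0, -1]
[0.002, 0.337, 0.24, 0.0208, 0.0, 0.0, -1]
[0.002, 0.365, 0.194, 0.0208, 0.0, 0.0, -1]
[0.002, 0.388, 0.145, 0.0208, 0.0, 0.0, -1]
[0.002, 0.403, 0.093, 0.0208, 0.0, 0.0, -1]
```

View pics/k3.png

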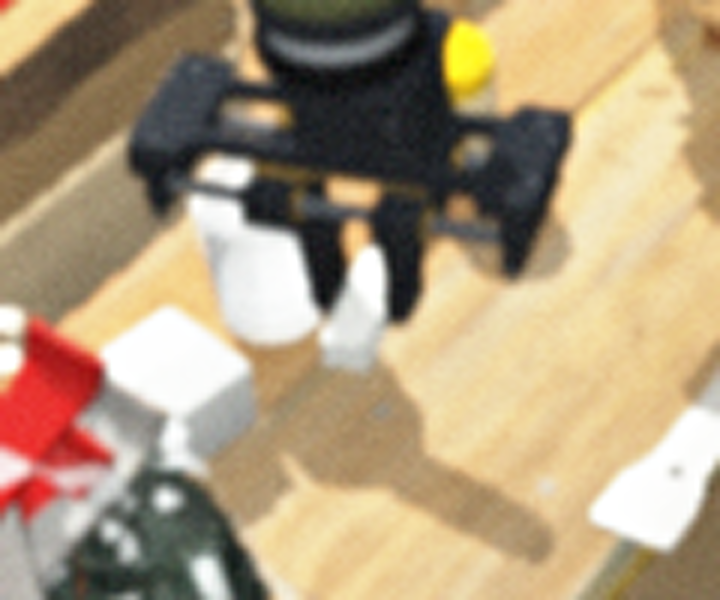

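drive_tool([
  [0, -0.14, 0.39, 0.021, 0, 0, -1],
  [0, -0.09, 0.4, 0.021, 0, 0, -1],
  [0, -0.04, 0.41, 0.021, 0, 0, -1],
  [0, 0.01, 0.41, 0.021, 0, 0, -1],
  [0, 0.07, 0.41, 0.021, 0, 0, -1],
])

```text
time: 34.8
position: [0.4959, 0.2226, 0.1323]
ee_rot: [0.401, 0.588, 0.404, -0.575]
contact_force: [-0.4, -0.2, -1.7]
opening: 0.0211
```

drive_tool([
  [0, 0.12, 0.4, 0.021, 0, 0, -1],
  [0, 0.17, 0.38, 0.021, 0, 0, -1],
  [0, 0.22, 0.35, 0.021, 0, 0, -1],
  [0, 0.26, 0.32, 0.021, 0, 0, -1],
  [0, 0.3, 0.28, 0.021, 0, 0, -1],
])

```text
time: 35.3
position: [0.483, 0.0623, 0.1321]
ee_rot: [0.18, 0.69, 0.187, -0.676]
contact_force: [-0.8, -0.2, -0.4]
opening: 0.0215
```

```bash
python3 - <<'E'
from h import *
t=st(-.006,.1235); print(t)
plan(*t,.125,psi=PP-np.pi,exact=True,g=-1,maxmm=40)
p=bot.camera("top"); print([inv_st(ray(p,165+(252-2.5)/6,242+(X-2.5)/6,.092)) for X in (47,68,91)])
crop(p,"l1",165,245,242,372,6)
E
```

```text
[ 0.48538799 -0.06575153]
at [0.483  0.0623 0.1321] psi -1.046 -> psi -1.513 dist [ 0.0024 -0.128  -0.0071] rv [ 0.467 -0.02   0.009] rows 4 open 0.0215 t 35.3 q7 [-0.3   0.7   0.14  2.1  -0.29  0.34 -0.97]
[0.018, 0.373, 0.207, 0.0186, -0.0008, 0.0004, -1]
[0.019, 0.395, 0.162, 0.0186, -0.0008, 0.0004, -1]
[0.021, 0.411, 0.115, 0.0186, -0.0008, 0.0004, -1]
[0.022, 0.422, 0.066, 0.0186, -0.0008, 0.0004, -1]
[array([-0.00522026,  0.17719419]), array([-0.00577515,  0.1663398 ]), array([-0.00638263,  0.15445664])]
```

drive_tool([
  [0, 0.36, 0.2, 0.0186, -0.001, 0, -1],
  [0, 0.36, 0.16, 0.0186, -0.001, 0, -1],
  [0, 0.2, 0.1, 0.0186, -0.001, 0, -1],
  [0, 0.1, 0, 0.0186, 0, 0, -1],
  [0, 0, 0, 0, 0, 0, -1],
])

```text
time: 35.85
position: [0.4795, -0.0339, 0.1334]
ee_rot: [0.007, 0.707, 0.01, -0.707]
contact_force: [0.1, 0.3, -1.2]
opening: 0.021
```

```bash
python3 - <<'E'
from h import *
t=st(-.006,.1235)
plan(*t,.11,psi=PP-np.pi,exact=True,g=-1,maxmm=20)
E
```

```text
at [ 0.4795 -0.0339  0.1334] psi -1.547 -> psi -1.513 dist [ 0.0059 -0.0318 -0.0234] rv [-0.034 -0.001  0.004] rows 2 open 0.021 t 35.85 q7 [-0.17  0.71  0.24  2.1  -0.44  0.38 -1.12]
[0.155, 0.214, -0.034, -0.0027, -0.0001, 0.0003, -1]
[0.156, 0.214, -0.031, -0.0027, -0.0001, 0.0003, -1]
```

drive_tool([
  [0.05, 0.18, -0.03, -0.0027, 0, 0, -1],
  [0.08, 0.18, -0.03, -0.0027, 0, 0, -1],
  [0.05, 0.05, 0, 0, 0, 0, -1],
  [0, 0, 0, 0, 0, 0, -1],
])

```text
time: 36.25
position: [0.4857, -0.0614, 0.1201]
ee_rot: [0.024, 0.707, 0.028, -0.706]
contact_force: [0.3, -0.3, -0.1]
opening: 0.0211
```

```bash
python3 - <<'E'
from h import *
t=st(-.006,.1235)
plan(*t,.085,psi=PP-np.pi,exact=True,g=-1,maxmm=20)
E
```

```text
at [ 0.4857 -0.0614  0.1201] psi -1.497 -> psi -1.513 dist [-0.0003 -0.0043 -0.0351] rv [ 0.016 -0.002  0.006] rows 2 open 0.0211 t 36.25 q7 [-0.09  0.73  0.2   2.09 -0.41  0.36 -1.05]
[0.234, 0.03, 0.005, 0.0013, -0.0001, 0.0005, -1]
[0.234, 0.029, 0.004, 0.0013, -0.0001, 0.0005, -1]
```

drive_tool([
  [0.12, 0.06, 0, 0.002, 0, 0.0005, -1],
  [0.15, 0.02, 0, 0.001, 0, 0, -1],
  [0.06, 0, 0.02, 0, 0, 0, -1],
  [0, 0, 0, 0, 0, 0, -1],
])

```text
time: 36.65
position: [0.4843, -0.0647, 0.0931]
ee_rot: [0.019, 0.707, 0.023, -0.706]
contact_force: [-0.3, -0.8, -0.6]
opening: 0.0214
```

```bash
python3 - <<'E'
from h import *
t=st(-.006,.1235)
plan(*t,.07,psi=PP-np.pi,exact=True,g=-1,maxmm=20)
p=bot.camera("scene");crop(p,"m1",140,220,235,335,7)
E
```

```text
at [ 0.4843 -0.0647  0.0931] psi -1.512 -> psi -1.513 dist [ 0.0011 -0.0011 -0.0231] rv [ 0.001 -0.001  0.005] rows 2 open 0.0214 t 36.65 q7 [-0.06  0.78  0.16  2.1  -0.43  0.29 -1.04]
[0.154, 0.008, -0.007, 0.0001, -0.0001, 0.0004, -1]
[0.154, 0.008, -0.007, 0.0001, -0.0001, 0.0004, -1]
```

View pics/m1.png

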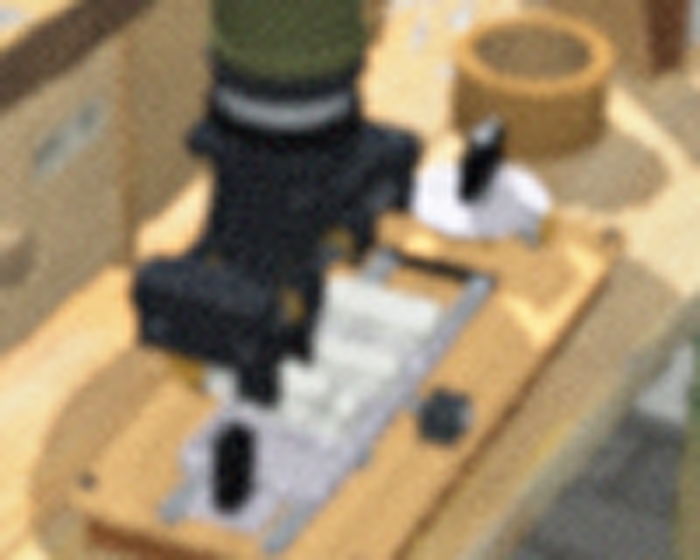

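Looks fine; the finger clears the grip block. Lower in small steps.

drive_tool([
  [0.12, 0.01, 0, 0, 0, 0.0004, -1],
  [0.12, 0.01, 0.01, 0, 0, 0, -1],
  [0.04, 0, 0.01, 0, 0, 0, -1],
  [0, 0, 0, 0, 0, 0, -1],
])

```text
time: 37.1
position: [0.4833, -0.066, 0.0706]
ee_rot: [0.02, 0.707, 0.022, -0.706]
contact_force: [-0.4, 0.0, -0.3]
opening: 0.0212
```

```bash
python3 - <<'E'
from h import *
t=st(-.006,.1235)
plan(*t,.058,psi=PP-np.pi,exact=True,g=-1,maxmm=20); print(bot.sense()["contact_force"])
E
```

```text
at [ 0.4833 -0.066   0.0706] psi -1.511 -> psi -1.513 dist [ 0.0021  0.0002 -0.0126] rv [ 0.002 -0.002  0.002] rows 1 open 0.0212 t 37.1 q7 [-0.04  0.82  0.13  2.11 -0.44  0.23 -1.03]
[0.168, -0.001, -0.028, 0.0003, -0.0003, 0.0004, -1]
[-0.38467532  0.04408068 -0.25984159]
```

drive_tool([
  [0.08, 0, -0.02, 0, 0, 0, -1],
  [0.08, 0, 0, 0, 0, 0, -1],
  [0, 0, 0, 0, 0, 0, -1],
])

```text
time: 37.4
position: [0.4851, -0.0659, 0.0577]
ee_rot: [0.02, 0.708, 0.022, -0.706]
contact_force: [-0.7, -0.0, -0.7]
opening: 0.0207
```

```bash
python3 - <<'E'
from h import *
t=st(-.006,.1235)
plan(*t,.058,psi=PP-np.pi,exact=True,g=-1,maxmm=20); print(bot.sense()["contact_force"])
E
```

```text
at [ 0.4851 -0.0659  0.0577] psi -1.511 -> psi -1.513 dist [0.0003 0.0002 0.0003] rv [ 0.002 -0.002  0.002] rows 1 open 0.0207 t 37.4 q7 [-0.03  0.85  0.11  2.11 -0.45  0.2  -1.02]
[-0.004, -0.002, -0.004, 0.0003, -0.0004, 0.0003, -1]
[-0.70881927 -0.02616026 -0.65176999]
```

drive_tool([
  [0.01, 0, 0, 0, 0, 0, -0.6],
  [0, 0, 0, 0, 0, 0, -0.36],
  [0, 0, 0, 0, 0, 0, -0.36],
  [-0.2, 0, 0, 0, 0, 0, -0.36],
  [-0.4, 0, 0, 0, 0, 0, -0.36],
])

```text
time: 37.9
position: [0.4833, -0.0658, 0.1005]
ee_rot: [-0.02, -0.706, -0.022, 0.708]
contact_force: [-0.1, -0.1, 0.1]
opening: 0.0279
```

drive_tool([
  [-0.5, 0, 0, 0, 0, 0, -0.3],
  [-0.3, -0.3, 0, -0.02, 0, 0, -0.3],
  [0, -0.4, 0.05, -0.021, 0, 0, -0.1],
  [0, -0.3, 0.05, -0.021, 0, 0, -0.1],
  [0, -0.3, -0.2, -0.021, 0, 0, -0.1],
])

```text
time: 38.4
position: [0.4675, 0.03, 0.1679]
ee_rot: [0.206, 0.679, 0.205, -0.674]
contact_force: [1.2, -0.3, -0.2]
opening: 0.0399
```

```bash
python3 - <<'E'
from h import *
t=st(-.006,.1664)
plan(*t,.16,psi=SY,exact=True,g=-.1,maxmm=20)
p=bot.camera("top");crop(p,"n1",165,245,242,372,6)
p=bot.camera("scene");crop(p,"n2",140,220,235,335,7)
E
```

```text
at [0.4675 0.03   0.1679] psi -0.981 -> psi 0.058 dist [ 0.0154 -0.0529 -0.0079] rv [-1.039 -0.003 -0.006] rows 8 open 0.0399 t 38.4 q7 [-0.27  0.62  0.16  2.11 -0.23  0.42 -0.9 ]
[0.013, 0.088, 0.028, -0.0207, 0.0, -0.0001, -0.1]
[0.013, 0.083, 0.039, -0.0207, 0.0, -0.0001, -0.1]
[0.013, 0.077, 0.049, -0.0207, 0.0, -0.0001, -0.1]
[0.013, 0.07, 0.059, -0.0207, 0.0, -0.0001, -0.1]
[0.013, 0.062, 0.067, -0.0207, 0.0, -0.0001, -0.1]
[0.013, 0.053, 0.075, -0.0207, 0.0, -0.0001, -0.1]
[0.013, 0.043, 0.081, -0.0207, 0.0, -0.0001, -0.1]
[0.013, 0.032, 0.086, -0.0207, 0.0, -0.0001, -0.1]
```

View pics/n1.png

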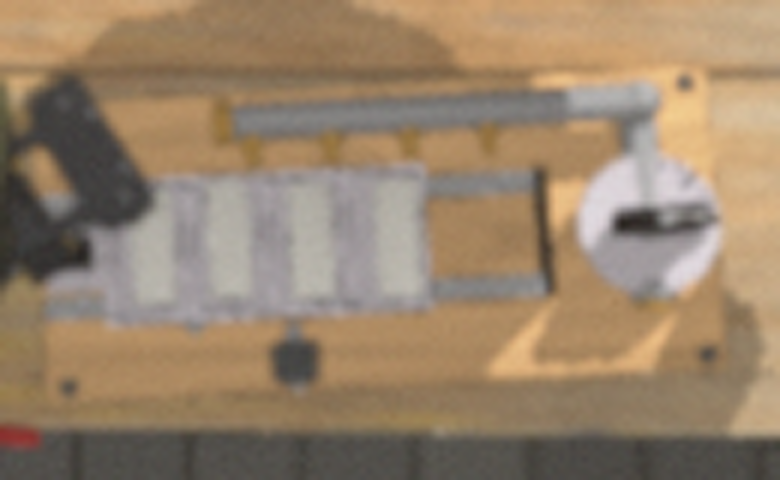

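View pics/n2.png

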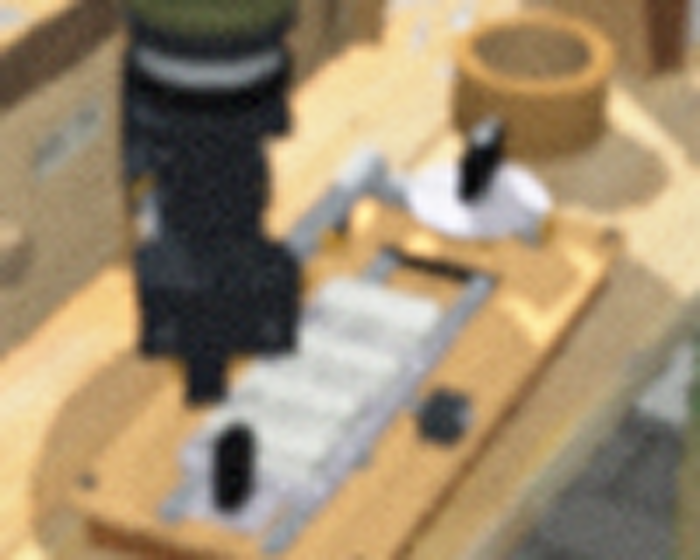

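drive_tool([
  [0, 0.09, 0.03, -0.0207, 0, 0, -0.1],
  [0, 0.08, 0.04, -0.0207, 0, 0, -0.1],
  [0, 0.08, 0.05, -0.0207, 0, 0, -0.1],
  [0, 0.07, 0.06, -0.0207, 0, 0, -0.1],
  [0, 0.06, 0.07, -0.0207, 0, 0, -0.1],
])

```text
time: 39.0
position: [0.4792, -0.0004, 0.1682]
ee_rot: [0.42, 0.573, 0.417, -0.567]
contact_force: [0.3, -0.9, -0.2]
opening: 0.0394
```

drive_tool([
  [0, 0.05, 0.08, -0.0207, 0, 0, -0.1],
  [0, 0.04, 0.08, -0.0207, 0, 0, -0.1],
  [0, 0.03, 0.05, -0.0207, 0, 0, -0.1],
  [0, 0, 0, 0, 0, 0, -0.1],
])

```text
time: 39.4
position: [0.4848, -0.0231, 0.1685]
ee_rot: [0.525, 0.478, 0.52, -0.475]
contact_force: [1.2, -1.0, -0.4]
opening: 0.04
```

```bash
python3 - <<'E'
from h import *
t=st(-.006,.1664)
plan(*t,.13,psi=SY,exact=True,g=-.1,maxmm=20)
E
```

```text
at [ 0.4848 -0.0231  0.1685] psi 0.092 -> psi 0.058 dist [-0.0018  0.0002 -0.0385] rv [ 0.034  0.002 -0.009] rows 2 open 0.04 t 39.4 q7 [ 0.04  0.62 -0.14  2.06  0.19  0.46 -0.15]
[0.256, -0.014, -0.003, 0.0027, 0.0002, -0.0007, -0.1]
[0.256, -0.013, -0.003, 0.0027, 0.0002, -0.0007, -0.1]
```

drive_tool([
  [0.25, 0, 0, 0.0027, 0, -0.0007, -0.1],
  [0.3, 0, 0, 0.0027, 0, 0, -0.1],
  [0.3, -0.01, 0, 0, 0, 0, -0.1],
  [0.15, 0, 0, 0, 0, 0, -0.1],
  [0, 0, 0, 0, 0, 0, -0.1],
], newtons=25)

```text
time: 39.9
position: [0.4854, -0.0255, 0.0921]
ee_rot: [0.511, 0.493, 0.505, -0.491]
contact_force: [1.0, -0.1, 0.0]
opening: 0.0396
```

```bash
python3 - <<'E'
from h import *
t=st(-.006,.1664)
plan(*t,.07,psi=SY,exact=True,g=-.1,maxmm=20)
E
```

```text
at [ 0.4854 -0.0255  0.0921] psi 0.033 -> psi 0.058 dist [-0.0025  0.0026 -0.0221] rv [-0.025  0.004 -0.008] rows 2 open 0.0396 t 39.9 q7 [-0.    0.77 -0.07  2.11  0.2   0.26 -0.22]
[0.147, -0.017, -0.018, -0.002, 0.0003, -0.0007, -0.1]
[0.147, -0.016, -0.018, -0.002, 0.0003, -0.0007, -0.1]
```

drive_tool([
  [0.1, -0.05, -0.03, -0.004, 0.0005, -0.001, -0.1],
  [0.15, -0.02, 0, 0, 0, 0, -0.1],
  [0, 0, 0, 0, 0, 0, -0.4],
  [0, 0, 0, 0, 0, 0, -1],
  [0, 0, 0, 0, 0, 0, -1],
])

```text
time: 40.4
position: [0.4823, -0.0232, 0.0745]
ee_rot: [0.516, 0.488, 0.511, -0.484]
contact_force: [6.5, 0.5, -3.9]
opening: 0.0178
```

drive_tool([
  [0, 0, 0, 0, 0, 0, -1],
])

```text
time: 40.5
position: [0.4833, -0.0231, 0.0748]
ee_rot: [0.516, 0.488, 0.511, -0.484]
contact_force: [1.5, -0.9, -8.6]
opening: 0.0155
```

```bash
python3 - <<'E'
from h import *
s,q,_=tool(); print(inv_st(q),s["contact_force"])
t=st(inv_st(q)[0],inv_st(q)[1]-.06)
plan(*t,.07,psi=SY,exact=True,g=-1,maxmm=10)
E
```

```text
[-0.00563237  0.1661575 ] [ 1.54230071 -0.89545714 -8.57869258]
at [ 0.4833 -0.0231  0.0748] psi 0.056 -> psi 0.058 dist [ 0.0035 -0.0599 -0.0048] rv [-0.002  0.001 -0.009] rows 7 open 0.0155 t 40.5 q7 [-0.01  0.8  -0.06  2.12  0.22  0.21 -0.21]
[0.009, 0.0, 0.114, 0.0, 0.0, -0.0002, -1]
[0.009, 0.0, 0.114, 0.0, 0.0, -0.0002, -1]
[0.009, 0.0, 0.114, 0.0, 0.0, -0.0002, -1]
[0.009, 0.0, 0.114, 0.0, 0.0, -0.0002, -1]
[0.009, 0.0, 0.114, 0.0, 0.0, -0.0002, -1]
[0.009, 0.0, 0.114, 0.0, 0.0, -0.0002, -1]
[0.009, 0.0, 0.114, 0.0, 0.0, -0.0002, -1]
```

drive_tool([
  [0, 0, 0.06, 0, 0, 0, -1],
  [0, 0, 0.1, 0, 0, 0, -1],
  [0, 0, 0.1, 0, 0, 0, -1],
  [0, 0, 0.1, 0, 0, 0, -1],
  [0, 0, 0.1, 0, 0, 0, -1],
])

```text
time: 41.0
position: [0.4853, -0.0578, 0.0747]
ee_rot: [0.516, 0.488, 0.512, -0.483]
contact_force: [2.3, 1.4, -5.9]
opening: 0.0157
```

```bash
python3 - <<'E'
from h import *
s,q,_=tool(); print(inv_st(q),s["contact_force"],s["opening"])
E
```

```text
[-0.00559135  0.13145688] [ 2.32210393  1.38042883 -5.89905836] 0.01573936271872623
```

drive_tool([
  [0, 0, 0.09, 0, 0, 0, -1],
  [0, 0, 0.09, 0, 0, 0, -1],
  [0, 0, 0.09, 0, 0, 0, -1],
  [0, 0, 0.09, 0, 0, 0, -1],
])

```text
time: 41.4
position: [0.4868, -0.0819, 0.0748]
ee_rot: [0.515, 0.489, 0.515, -0.48]
contact_force: [-0.7, 16.0, -0.3]
opening: 0.0157
```

```bash
python3 - <<'E'
from h import *
s,q,_=tool(); print(inv_st(q),s["contact_force"],s["opening"])
E
```

```text
[-0.00549893  0.10731326] [-0.65888856 15.96993104 -0.25080785] 0.015673817389195783
```

drive_tool([
  [0, 0, 0.08, 0, 0, 0, -1],
  [0, 0, 0.08, 0, 0, 0, -1],
])

```text
time: 41.6
position: [0.4868, -0.0821, 0.0747]
ee_rot: [0.514, 0.489, 0.522, -0.473]
contact_force: [0.1, 16.2, -0.8]
opening: 0.0162
```

```bash
python3 - <<'E'
from h import *
s,q,_=tool(); print(inv_st(q),s["contact_force"],s["opening"])
E
```

```text
[-0.00554023  0.10713472] [ 0.1301572  16.24309007 -0.75693804] 0.016200891610803972
```

drive_tool([
  [0, 0, 0, 0, 0, 0, -0.4],
  [0, 0, 0, 0, 0, 0, -0.1],
  [0, 0, 0, 0, 0, 0, -0.1],
  [-0.4, 0, 0, 0, 0, 0, -0.1],
  [-0.5, 0, 0, 0, 0, 0, -0.3],
])

```text
time: 42.1
position: [0.4819, -0.0878, 0.141]
ee_rot: [0.511, 0.487, 0.523, -0.478]
contact_force: [0.9, -0.1, 0.0]
opening: 0.0335
```

drive_tool([
  [-0.5, 0, 0.3, 0, 0, 0, -0.3],
  [-0.2, 0, 0.6, 0, 0, 0, -0.3],
  [0, 0, 0.6, 0, 0, 0, -0.3],
  [0, 0, 0.6, 0, 0, 0, -0.3],
  [0, 0, 0.5, 0, 0, 0, -0.3],
])

```text
time: 42.6
position: [0.4973, -0.2903, 0.1986]
ee_rot: [0.516, 0.485, 0.521, -0.476]
contact_force: [0.9, 0.6, 0.3]
opening: 0.0309
```

```bash
python3 - <<'E'
from h import *
plan(.502,-.3294,.14,psi=SY,exact=True,g=-.3,maxmm=30)
p=bot.camera("top");crop(p,"q1",165,245,242,372,6)
p=bot.camera("scene");crop(p,"q2",140,220,235,335,7)
E
```

```text
at [ 0.4973 -0.2903  0.1986] psi 0.075 -> psi 0.058 dist [ 0.0047 -0.0391 -0.0586] rv [ 0.017 -0.014 -0.004] rows 3 open 0.0309 t 42.6 q7 [ 0.62  0.68 -0.27  1.75  0.24  0.74  0.3 ]
[0.258, 0.007, 0.178, 0.0009, -0.0007, -0.0002, -0.3]
[0.259, 0.008, 0.177, 0.0009, -0.0007, -0.0002, -0.3]
[0.259, 0.01, 0.176, 0.0009, -0.0007, -0.0002, -0.3]
```

View pics/q1.png

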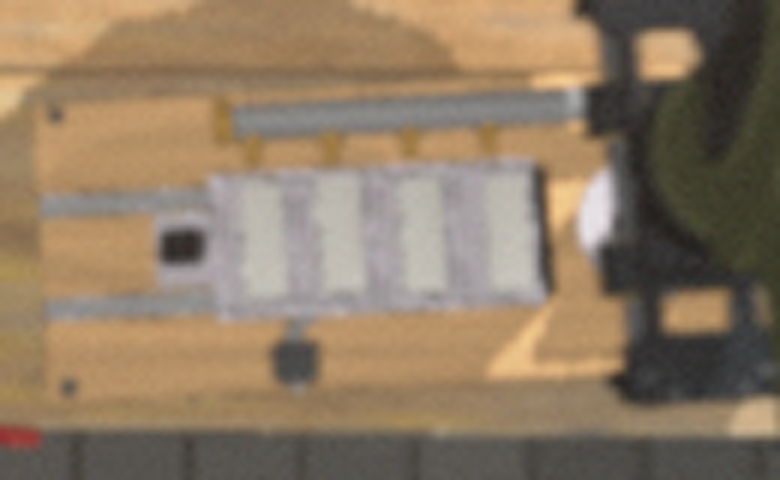

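View pics/q2.png

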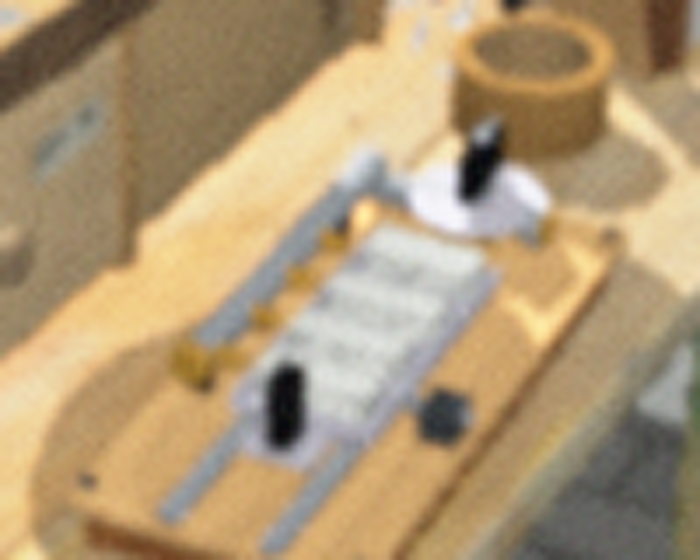

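drive_tool([
  [0.2, 0, 0.12, 0.001, -0.0007, 0, -0.3],
  [0.2, 0.02, 0.1, 0.001, -0.0007, 0, -0.3],
  [0.2, 0, 0.05, 0, 0, 0, -0.3],
  [0, 0, 0, 0, 0, 0, -0.3],
])

```text
time: 43.1
position: [0.4966, -0.3165, 0.1479]
ee_rot: [0.512, 0.487, 0.513, -0.487]
contact_force: [-0.5, 0.2, -0.6]
opening: 0.0306
```

```bash
python3 - <<'E'
from h import *
plan(.502,-.3294,.12,psi=SY,exact=True,g=-.3,maxmm=20)
E
```

```text
at [ 0.4966 -0.3165  0.1479] psi 0.051 -> psi 0.058 dist [ 0.0054 -0.0129 -0.0279] rv [-0.006 -0.001  0.001] rows 2 open 0.0306 t 43.1 q7 [ 0.63  0.77 -0.24  1.76  0.27  0.65  0.29]
[0.186, 0.031, 0.088, -0.0005, -0.0001, 0.0001, -0.3]
[0.186, 0.031, 0.088, -0.0005, -0.0001, 0.0001, -0.3]
```

drive_tool([
  [0.15, 0.04, 0.1, -0.001, 0, 0, -0.3],
  [0.15, 0.04, 0.08, 0, 0, 0, -0.3],
  [0.05, 0, 0, 0, 0, 0, -0.3],
  [0, 0, 0, 0, 0, 0, -0.3],
])

```text
time: 43.5
position: [0.5045, -0.3282, 0.1181]
ee_rot: [0.514, 0.484, 0.517, -0.484]
contact_force: [-0.1, 0.4, -0.8]
opening: 0.0308
```

```bash
python3 - <<'E'
from h import *
plan(.502,-.3294,.1,psi=SY,exact=True,g=-.3,maxmm=20)
E
```

```text
at [ 0.5045 -0.3282  0.1181] psi 0.062 -> psi 0.058 dist [-0.0025 -0.0012 -0.0181] rv [ 0.004 -0.003  0.002] rows 1 open 0.0308 t 43.5 q7 [ 0.63  0.82 -0.23  1.73  0.29  0.62  0.3 ]
[0.242, -0.034, 0.015, 0.0007, -0.0005, 0.0003, -0.3]
```

drive_tool([
  [0.2, -0.04, 0.01, 0, 0, 0, -0.3],
  [0.2, -0.02, 0, 0, 0, 0, -0.3],
  [0.12, 0, 0, 0, 0, 0, -0.3],
  [0, 0, 0, 0, 0, 0, -0.3],
])

```text
time: 43.9
position: [0.5018, -0.3288, 0.0794]
ee_rot: [0.515, 0.485, 0.516, -0.483]
contact_force: [-1.2, 0.2, -0.5]
opening: 0.0311
```

```bash
python3 - <<'E'
from h import *
plan(.502,-.3294,.073,psi=SY,exact=True,g=-.3,maxmm=20);print(bot.sense()["contact_force"])
E
```

```text
at [ 0.5018 -0.3288  0.0794] psi 0.063 -> psi 0.058 dist [ 0.0002 -0.0006 -0.0064] rv [ 0.005 -0.002 -0.002] rows 1 open 0.0311 t 43.9 q7 [ 0.62  0.88 -0.21  1.76  0.31  0.53  0.28]
[0.086, 0.002, 0.008, 0.0009, -0.0003, -0.0003, -0.3]
[-1.24159414  0.19550586 -0.51146966]
```

drive_tool([
  [0.06, 0, 0, 0.001, 0, 0, -0.6],
  [0.02, 0, 0, 0, 0, 0, -1],
  [0, 0, 0, 0, 0, 0, -1],
  [0, 0, 0, 0, 0, 0, -1],
])

```text
time: 44.3
position: [0.5015, -0.329, 0.0742]
ee_rot: [0.514, 0.486, 0.514, -0.485]
contact_force: [0.9, -0.5, -3.7]
opening: 0.0119
```

```bash
python3 - <<'E'
from h import *
plan(.502,-.3294,.075,psi=SY+.785,exact=True,g=-1,maxmm=20,maxdeg=7.5);print(bot.sense()["contact_force"],bot.sense()["torque"])
E
```

```text
at [ 0.5015 -0.329   0.0742] psi 0.057 -> psi 0.843 dist [ 0.0005 -0.0004  0.0008] rv [-0.786 -0.001 -0.002] rows 7 open 0.0119 t 44.3 q7 [ 0.62  0.89 -0.2   1.76  0.31  0.52  0.28]
[-0.002, 0.001, 0.001, -0.0179, 0.0, 0.0, -1]
[-0.002, 0.001, 0.001, -0.0179, 0.0, 0.0, -1]
[-0.002, 0.001, 0.001, -0.0179, 0.0, 0.0, -1]
[-0.002, 0.001, 0.001, -0.0179, 0.0, 0.0, -1]
[-0.002, 0.0, 0.001, -0.0179, 0.0, 0.0, -1]
[-0.002, 0.0, 0.001, -0.0179, 0.0, 0.0, -1]
[-0.002, 0.0, 0.001, -0.0179, 0.0, 0.0, -1]
[ 0.87645595 -0.53500582 -3.66414801] [-0.10046423 -0.17897262  0.07579878]
```

drive_tool([
  [0, 0, 0, -0.018, 0, 0, -1],
  [0, 0, 0, -0.018, 0, 0, -1],
  [0, 0, 0, -0.018, 0, 0, -1],
  [0, 0, 0, -0.018, 0, 0, -1],
  [0, 0, 0, -0.018, 0, 0, -1],
])

```text
time: 44.8
position: [0.5013, -0.3291, 0.0742]
ee_rot: [0.632, 0.317, 0.632, -0.317]
contact_force: [-0.3, 0.1, -3.8]
opening: 0.0118
```

```bash
python3 - <<'E'
from h import *
plan(.502,-.3294,.075,psi=SY+.785,exact=True,g=-1,maxmm=20,maxdeg=7.5);print(bot.sense()["contact_force"],bot.sense()["torque"])
E
```

```text
at [ 0.5013 -0.3291  0.0742] psi 0.641 -> psi 0.843 dist [ 0.0007 -0.0003  0.0008] rv [-0.201 -0.    -0.001] rows 2 open 0.0118 t 44.8 q7 [ 0.7   0.9  -0.35  1.76  0.51  0.58  0.68]
[-0.006, 0.002, 0.004, -0.016, 0.0, -0.0001, -1]
[-0.006, 0.002, 0.005, -0.016, 0.0, -0.0001, -1]
[-0.27829941  0.05245408 -3.84937858] [ 0.02560673  0.12888048 -0.07661165]
```

drive_tool([
  [0, 0, 0, -0.015, 0, 0, -1],
  [0, 0, 0, -0.01, 0, 0, -1],
  [0, 0, 0, -0.003, 0, 0, -1],
  [0, 0, 0, 0, 0, 0, -1],
])

```text
time: 45.2
position: [0.5012, -0.3291, 0.0742]
ee_rot: [0.659, 0.259, 0.658, -0.257]
contact_force: [-0.0, 0.9, -2.5]
opening: 0.0123
```

```bash
python3 - <<'E'
from h import *
plan(.502,-.3294,.075,psi=SY+.785,exact=True,g=-1,maxmm=20,maxdeg=7.5);print(bot.sense()["contact_force"],bot.sense()["torque"])
E
```

```text
at [ 0.5012 -0.3291  0.0742] psi 0.824 -> psi 0.843 dist [ 0.0008 -0.0003  0.0008] rv [-0.019 -0.    -0.002] rows 1 open 0.0123 t 45.2 q7 [ 0.73  0.91 -0.4   1.76  0.57  0.6   0.81]
[-0.011, 0.004, 0.01, -0.003, 0.0, -0.0003, -1]
[-0.03183985  0.93628464 -2.51182373] [0.02601634 0.13009027 0.02181095]
```

drive_tool([
  [0, 0, 0, -0.0035, 0, 0, -1],
  [0, 0, 0, 0, 0, 0, -1],
  [0, 0, 0, 0, 0, 0, -1],
])

```text
time: 45.5
position: [0.5012, -0.3291, 0.0742]
ee_rot: [0.661, 0.251, 0.661, -0.25]
contact_force: [-0.4, 0.6, -2.4]
opening: 0.0117
```

```bash
python3 - <<'E'
from h import *
s,q,Rt=tool(); print(psi_now(Rt)-SY,q,s["torque"],s["opening"])
E
```

```text
0.787783840807188 [ 0.50121281 -0.32914965  0.07415768] [-0.04358265  0.12692221  0.01759779] 0.011711004868147976
```

Valve at about 0.788 rad. Release carefully, rise a little, and verify by camera.

drive_tool([
  [0, 0, 0, 0, 0, 0, -0.6],
  [0, 0, 0, 0, 0, 0, -0.4],
  [0, 0, 0, 0, 0, 0, -0.4],
  [-0.3, 0, 0, 0, 0, 0, -0.4],
  [-0.5, 0, 0, 0, 0, 0, -0.4],
])

```text
time: 46.0
position: [0.4998, -0.3282, 0.1324]
ee_rot: [0.659, 0.252, 0.663, -0.25]
contact_force: [0.7, 0.0, 0.0]
opening: 0.0265
```

drive_tool([
  [-0.4, 0.2, -0.2, 0, 0, 0, -0.4],
  [0, 0.45, -0.45, 0, 0, 0, -0.4],
  [0, 0.45, -0.45, 0, 0, 0, -0.4],
  [0, 0.2, -0.2, 0, 0, 0, -0.4],
  [0, 0, 0, 0, 0, 0, -0.4],
])

```text
time: 46.5
position: [0.4968, -0.1895, 0.1701]
ee_rot: [0.665, 0.253, 0.656, -0.252]
contact_force: [0.2, -0.1, -0.1]
opening: 0.0263
```

```bash
python3 - <<'E'
from h import *
s,q,Rt=tool(); print(q,psi_now(Rt))
p=bot.camera("top");crop(p,"r1",165,245,242,372,6)
p=bot.camera("scene");crop(p,"r2",140,220,235,335,7)
E
```

```text
[ 0.49676375 -0.18952833  0.17010557] 0.8405796822941793
```

View pics/r1.png

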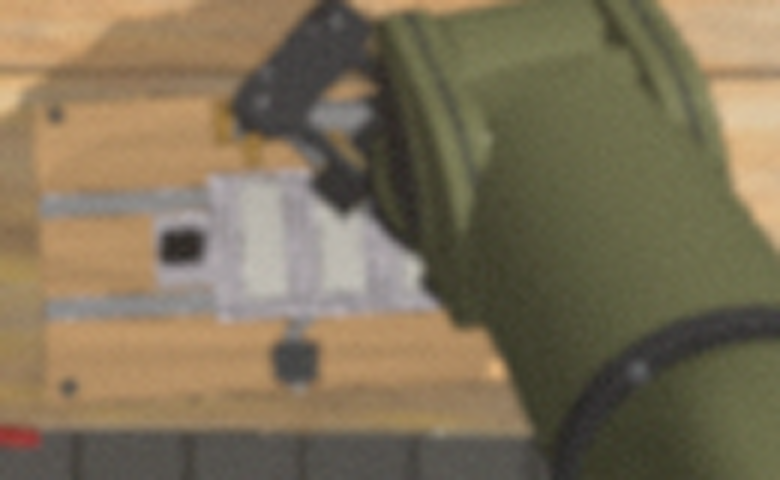

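View pics/r2.png

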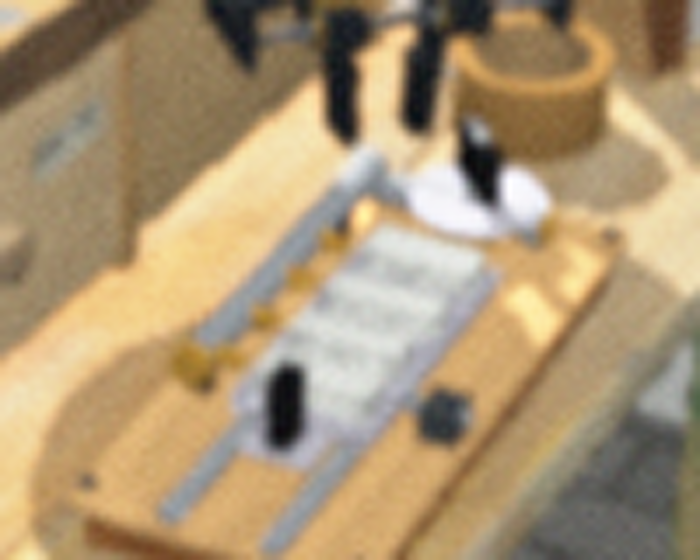

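drive_tool([
  [0, 0.4, -0.36, 0, 0, 0, -0.4],
  [0, 0.45, -0.4, 0, 0, 0, -0.4],
  [0, 0.45, -0.4, 0, 0, 0, -0.4],
  [0, 0.3, -0.27, 0, 0, 0, -0.4],
  [0, 0, 0, 0, 0, 0, -0.4],
])

```text
time: 47.1
position: [0.5026, -0.0415, 0.167]
ee_rot: [0.663, 0.26, 0.651, -0.263]
contact_force: [-0.5, 0.6, -1.5]
opening: 0.0264
```

```bash
python3 - <<'E'
from h import *
s,q,Rt=tool(); print(q,psi_now(Rt))
p=bot.camera("top");crop(p,"r3",165,245,242,372,6)
E
```

```text
[ 0.50261466 -0.04145468  0.16704917] 0.8121189226639239
```

View pics/r3.png

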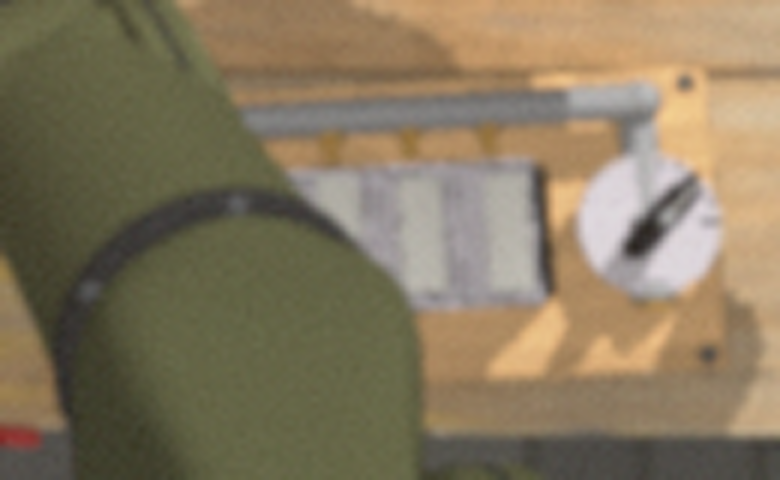

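```bash
python3 - <<'E'
from h import *
plan(.5015,-.3293,.15,psi=SY+.785,exact=True,g=-.3,maxmm=35)
E
```

```text
at [ 0.5024 -0.0443  0.1669] psi 0.809 -> psi 0.843 dist [-0.0009 -0.285  -0.0169] rv [-0.034  0.019 -0.   ] rows 9 open 0.0267 t 47.15 q7 [ 0.23  0.66 -0.38  2.    0.48  0.55  0.31]
[0.03, -0.307, 0.29, -0.0006, 0.0003, 0.0, -0.3]
[0.03, -0.308, 0.289, -0.0006, 0.0003, 0.0, -0.3]
[0.029, -0.309, 0.288, -0.0006, 0.0003, 0.0, -0.3]
[0.029, -0.31, 0.287, -0.0006, 0.0003, 0.0, -0.3]
[0.028, -0.311, 0.286, -0.0006, 0.0003, 0.0, -0.3]
[0.027, -0.312, 0.285, -0.0006, 0.0003, 0.0, -0.3]
[0.027, -0.313, 0.283, -0.0006, 0.0003, 0.0, -0.3]
[0.026, -0.314, 0.282, -0.0006, 0.0003, 0.0, -0.3]
[0.026, -0.315, 0.281, -0.0006, 0.0003, 0.0, -0.3]
```

drive_tool([
  [0, -0.31, 0.29, -0.0006, 0.0006, 0, -0.3],
  [0, -0.31, 0.29, -0.0006, 0.0006, 0, -0.3],
  [0, -0.31, 0.29, -0.0006, 0.0006, 0, -0.3],
  [0, -0.31, 0.29, -0.0006, 0.0006, 0, -0.3],
  [0, -0.31, 0.29, -0.0006, 0.0006, 0, -0.3],
])

```text
time: 47.65
position: [0.5016, -0.2184, 0.1672]
ee_rot: [0.658, 0.258, 0.658, -0.26]
contact_force: [0.8, -0.6, 0.0]
opening: 0.0307
```

drive_tool([
  [0, -0.31, 0.29, -0.0006, 0, 0, -0.3],
  [0, -0.31, 0.28, -0.0006, 0, 0, -0.3],
  [0, -0.2, 0.18, -0.0006, 0, 0, -0.3],
  [0, -0.1, 0.1, 0, 0, 0, -0.3],
  [0, 0, 0, 0, 0, 0, -0.3],
])

```text
time: 48.15
position: [0.4906, -0.3407, 0.1651]
ee_rot: [0.654, 0.261, 0.656, -0.272]
contact_force: [-0.3, -0.3, 0.6]
opening: 0.0312
```

```bash
python3 - <<'E'
from h import *
plan(.5015,-.3293,.12,psi=SY+.785,exact=True,g=-.3,maxmm=20)
E
```

```text
at [ 0.4906 -0.3407  0.1651] psi 0.798 -> psi 0.843 dist [ 0.0109  0.0114 -0.0451] rv [-0.044  0.004  0.016] rows 3 open 0.0312 t 48.15 q7 [ 0.78  0.78 -0.47  1.71  0.49  0.77  0.87]
[0.199, 0.073, -0.002, -0.0024, 0.0002, 0.0008, -0.3]
[0.2, 0.072, 0.0, -0.0024, 0.0002, 0.0008, -0.3]
[0.2, 0.071, 0.001, -0.0024, 0.0002, 0.0008, -0.3]
```

drive_tool([
  [0.1, 0.08, 0, -0.0024, 0, 0.0008, -0.3],
  [0.16, 0.08, 0, -0.0024, 0, 0.0008, -0.3],
  [0.16, 0.03, 0, -0.0024, 0, 0.0008, -0.3],
  [0.05, 0, 0, 0, 0, 0, -0.3],
  [0, 0, 0, 0, 0, 0, -0.3],
])

```text
time: 48.65
position: [0.5011, -0.3251, 0.1256]
ee_rot: [0.662, 0.249, 0.662, -0.248]
contact_force: [0.2, -0.3, -0.0]
opening: 0.0309
```

```bash
python3 - <<'E'
from h import *
plan(.5015,-.3293,.1,psi=SY+.785,exact=True,g=-.3,maxmm=20)
E
```

```text
at [ 0.5011 -0.3251  0.1256] psi 0.853 -> psi 0.843 dist [ 0.0004 -0.0042 -0.0256] rv [ 0.01  -0.    -0.002] rows 2 open 0.0309 t 48.65 q7 [ 0.76  0.83 -0.46  1.74  0.53  0.69  0.86]
[0.171, -0.02, 0.02, 0.0008, 0.0, -0.0002, -0.3]
[0.171, -0.019, 0.021, 0.0008, 0.0, -0.0002, -0.3]
```

drive_tool([
  [0.1, -0.05, 0.05, 0.0015, 0, 0, -0.3],
  [0.1, 0, 0, 0, 0, 0, -0.3],
  [0, 0, 0, 0, 0, 0, -0.3],
])

```text
time: 48.95
position: [0.502, -0.3299, 0.1095]
ee_rot: [0.661, 0.252, 0.661, -0.25]
contact_force: [0.4, 0.2, -0.3]
opening: 0.0309
```

```bash
python3 - <<'E'
from h import *
plan(.5015,-.3293,.074,psi=SY+.785,exact=True,g=-.3,maxmm=20)
E
```

```text
at [ 0.502  -0.3299  0.1095] psi 0.844 -> psi 0.843 dist [-0.0005  0.0006 -0.0355] rv [ 0.002 -0.    -0.003] rows 2 open 0.0309 t 48.95 q7 [ 0.75  0.86 -0.44  1.74  0.55  0.67  0.85]
[0.237, 0.0, -0.005, 0.0001, 0.0, -0.0002, -0.3]
[0.237, 0.0, -0.005, 0.0001, 0.0, -0.0002, -0.3]
```

drive_tool([
  [0.16, 0, -0.01, 0, 0, 0, -0.3],
  [0.16, -0.02, -0.01, 0, 0, 0, -0.3],
  [0.1, 0, 0, 0, 0, 0, -0.3],
  [0, 0, 0, 0, 0, 0, -0.3],
  [0, 0, 0, 0, 0, 0, -0.3],
])

```text
time: 49.45
position: [0.4993, -0.3302, 0.0747]
ee_rot: [0.661, 0.252, 0.661, -0.251]
contact_force: [0.3, -0.6, -0.4]
opening: 0.0306
```

```bash
python3 - <<'E'
from h import *
plan(.5015,-.3293,.074,psi=SY+.785,exact=True,g=-.3,maxmm=20);print(bot.sense()["contact_force"])
E
```

```text
at [ 0.4993 -0.3302  0.0747] psi 0.844 -> psi 0.843 dist [ 0.0022  0.0009 -0.0007] rv [ 0.001 -0.001 -0.002] rows 1 open 0.0306 t 49.45 q7 [ 0.74  0.91 -0.41  1.76  0.58  0.6   0.82]
[0.009, 0.029, 0.013, 0.0002, -0.0001, -0.0003, -0.3]
[ 0.3439624  -0.58490464 -0.35293789]
```

drive_tool([
  [0, 0.03, 0.01, 0, 0, 0, -0.3],
  [0, 0, 0, 0, 0, 0, -0.3],
  [0, 0, 0, 0, 0, 0, -0.3],
  [0, 0, 0, 0, 0, 0, -0.3],
  [0, 0, 0, 0, 0, 0, -0.3],
])

```text
time: 49.95
position: [0.5026, -0.3292, 0.076]
ee_rot: [0.662, 0.252, 0.66, -0.251]
contact_force: [0.1, -0.5, -0.5]
opening: 0.0306
```

drive_tool([
  [0, 0, 0, 0, 0, 0, -0.3],
  [0, 0, 0, 0, 0, 0, -0.3],
  [0, 0, 0, 0, 0, 0, -0.3],
  [0, 0, 0, 0, 0, 0, -0.3],
  [0, 0, 0, 0, 0, 0, -0.3],
])

```text
time: 50.45
position: [0.5026, -0.3294, 0.0762]
ee_rot: [0.662, 0.252, 0.66, -0.251]
contact_force: [-1.1, 0.5, -0.0]
opening: 0.0315
```

```bash
python3 - <<'E'
from h import *
plan(.5015,-.3293,.074,psi=SY+.785,exact=True,g=-.3,maxmm=20)
p=bot.camera("scene");crop(p,"s1",140,220,235,335,7)
E
```

```text
at [ 0.5026 -0.3294  0.0762] psi 0.844 -> psi 0.843 dist [-0.0011  0.0001 -0.0022] rv [ 0.001  0.002 -0.003] rows 1 open 0.0315 t 50.45 q7 [ 0.73  0.91 -0.41  1.75  0.58  0.6   0.82]
[0.029, -0.009, -0.012, 0.0002, 0.0003, -0.0005, -0.3]
```

View pics/s1.png

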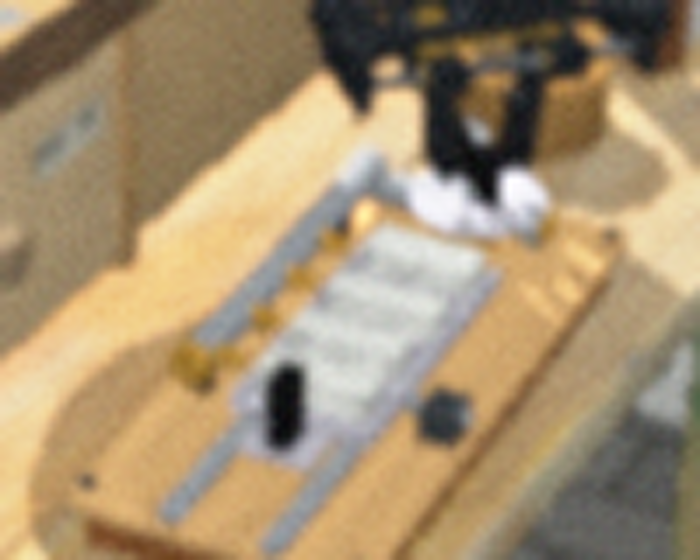

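Over five seconds of blowing with the cages still seated. Pinch the handle and shut it (clockwise 0.785, slightly more to seat on the stop).

drive_tool([
  [0, 0, 0, 0, 0, 0, -0.6],
  [0, 0, 0, 0, 0, 0, -1],
  [0, 0, 0, 0, 0, 0, -1],
  [0, 0, 0, 0, 0, 0, -1],
])

```text
time: 50.9
position: [0.5021, -0.3299, 0.0761]
ee_rot: [0.662, 0.252, 0.66, -0.251]
contact_force: [0.4, 0.5, -0.8]
opening: 0.0117
```

drive_tool([
  [0, 0, 0, 0.018, 0, 0, -1],
  [0, 0, 0, 0.018, 0, 0, -1],
  [0, 0, 0, 0.018, 0, 0, -1],
  [0, 0, 0, 0.018, 0, 0, -1],
  [0, 0, 0, 0.018, 0, 0, -1],
])

```text
time: 51.4
position: [0.5018, -0.3301, 0.0761]
ee_rot: [0.561, 0.432, 0.559, -0.431]
contact_force: [-0.2, 0.1, -0.5]
opening: 0.0117
```

```bash
python3 - <<'E'
from h import *
plan(.5015,-.3293,.074,psi=SY-.02,exact=True,g=-1,maxmm=20);s=bot.sense();print(s["contact_force"],s["torque"])
E
```

```text
at [ 0.5018 -0.3301  0.0761] psi 0.257 -> psi 0.038 dist [-0.0003  0.0008 -0.0021] rv [ 0.22  -0.    -0.003] rows 2 open 0.0117 t 51.4 q7 [ 0.65  0.89 -0.26  1.76  0.39  0.54  0.41]
[0.014, 0.0, -0.006, 0.0175, 0.0, -0.0002, -1]
[0.014, -0.001, -0.006, 0.0175, 0.0, -0.0002, -1]
[-0.21160386  0.09930538 -0.45492088] [-0.18560417  0.21218207  0.05002759]
```

drive_tool([
  [0, 0, 0, 0.0175, 0, 0, -1],
  [0, 0, 0, 0.015, 0, 0, -1],
  [0, 0, 0, 0.006, 0, 0, -1],
  [0, 0, 0, 0.003, 0, 0, -1],
  [0, 0, 0, 0, 0, 0, -1],
])

```text
time: 51.9
position: [0.5016, -0.33, 0.0761]
ee_rot: [0.498, 0.503, 0.497, -0.502]
contact_force: [-0.7, -1.2, -0.1]
opening: 0.0124
```

```bash
python3 - <<'E'
from h import *
plan(.5015,-.3293,.074,psi=SY-.02,exact=True,g=-1,maxmm=20);s=bot.sense();print(s["contact_force"],s["torque"])
E
```

```text
at [ 0.5016 -0.33    0.0761] psi -0.009 -> psi 0.038 dist [-0.0001  0.0007 -0.0021] rv [-0.047  0.001 -0.002] rows 1 open 0.0124 t 51.9 q7 [ 0.61  0.88 -0.19  1.76  0.3   0.52  0.23]
[0.029, -0.002, -0.01, -0.0074, 0.0001, -0.0003, -1]
[-0.65792505 -1.22426965 -0.11173156] [-0.31058743  0.19472578  0.60993425]
```

drive_tool([
  [0, 0, 0, -0.004, 0, 0, -1],
  [0, 0, 0, 0, 0, 0, -0.5],
  [0, 0, 0, 0, 0, 0, -0.3],
  [-0.3, 0, 0, 0, 0, 0, -0.3],
  [-0.5, 0, 0, 0, 0, 0, -0.3],
])

```text
time: 52.4
position: [0.499, -0.3276, 0.1328]
ee_rot: [0.501, 0.496, 0.507, -0.495]
contact_force: [1.1, -0.4, 0.2]
opening: 0.0309
```

drive_tool([
  [-0.3, 0, -0.3, -0.004, 0, 0, -0.3],
  [0, 0, -0.5, -0.003, 0, 0, -0.1],
  [0, 0, -0.6, 0, 0, 0, -0.1],
  [0, 0, -0.6, 0, 0, 0, -0.1],
  [0, 0, -0.5, 0, 0, 0, -0.1],
])

```text
time: 52.9
position: [0.4939, -0.144, 0.1618]
ee_rot: [0.513, 0.491, 0.509, -0.487]
contact_force: [0.2, 0.4, 0.5]
opening: 0.0397
```

```bash
python3 - <<'E'
from h import *
plan(*st(-.006,.1064),.14,psi=SY,exact=True,g=-.1,maxmm=20)
p=bot.camera("top");crop(p,"u1",165,245,242,372,6)
E
```

```text
at [ 0.4939 -0.144   0.1618] psi 0.045 -> psi 0.058 dist [-0.0075  0.0611 -0.0218] rv [-0.013  0.001 -0.009] rows 4 open 0.0397 t 52.9 q7 [ 0.32  0.66 -0.2   1.98  0.25  0.51 -0.01]
[0.072, -0.017, -0.205, -0.0005, 0.0, -0.0004, -0.1]
[0.073, -0.016, -0.205, -0.0005, 0.0, -0.0004, -0.1]
[0.073, -0.015, -0.205, -0.0005, 0.0, -0.0004, -0.1]
[0.073, -0.014, -0.205, -0.0005, 0.0, -0.0004, -0.1]
```

View pics/u1.png

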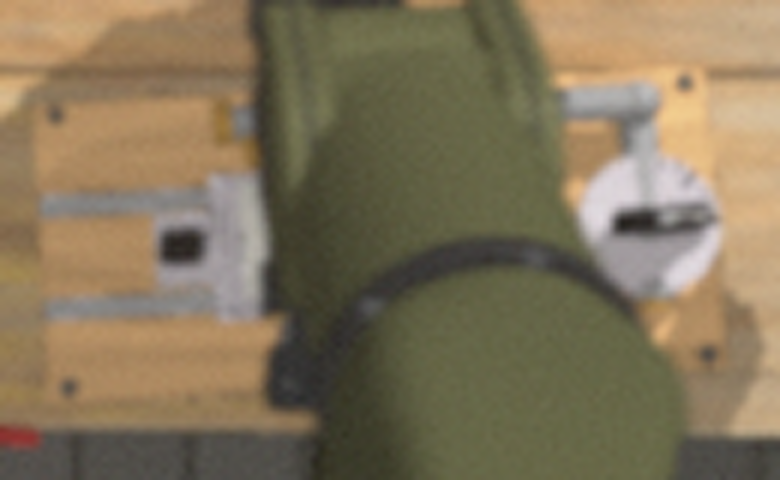

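Valve shut (same picture as after the first shutting). Now to the carriage grip.

drive_tool([
  [0, -0.02, -0.2, -0.0005, 0, -0.0004, -0.1],
  [0, -0.02, -0.2, -0.0005, 0, -0.0004, -0.1],
  [0.05, -0.02, -0.15, 0, 0, 0, -0.1],
  [0.05, 0, 0, 0, 0, 0, -0.1],
  [0, 0, 0, 0, 0, 0, -0.1],
])

```text
time: 53.45
position: [0.4877, -0.0899, 0.1546]
ee_rot: [0.515, 0.487, 0.517, -0.48]
contact_force: [-0.5, 0.5, -0.6]
opening: 0.0398
```

```bash
python3 - <<'E'
from h import *
plan(*st(-.006,.1064),.12,psi=SY,exact=True,g=-.1,maxmm=20)
E
```

```text
at [ 0.4877 -0.0899  0.1546] psi 0.065 -> psi 0.058 dist [-0.0013  0.007  -0.0346] rv [ 0.007 -0.007 -0.005] rows 2 open 0.0398 t 53.45 q7 [ 0.21  0.66 -0.19  2.03  0.24  0.46 -0.09]
[0.231, -0.007, -0.046, 0.0006, -0.0006, -0.0004, -0.1]
[0.231, -0.007, -0.047, 0.0006, -0.0006, -0.0004, -0.1]
```

drive_tool([
  [0.2, -0.01, -0.06, 0.0006, -0.0006, 0, -0.1],
  [0.25, -0.01, -0.05, 0, 0, 0, -0.1],
  [0.25, -0.02, 0, 0, 0, 0, -0.1],
  [0.1, 0, 0, 0, 0, 0, -0.1],
  [0, 0, 0, 0, 0, 0, -0.1],
])

```text
time: 53.95
position: [0.4862, -0.0875, 0.0925]
ee_rot: [0.515, 0.489, 0.511, -0.485]
contact_force: [-0.4, -0.5, 0.4]
opening: 0.0395
```

```bash
python3 - <<'E'
from h import *
plan(*st(-.006,.1064),.073,psi=SY,exact=True,g=-.1,maxmm=20)
E
```

```text
at [ 0.4862 -0.0875  0.0925] psi 0.052 -> psi 0.058 dist [ 0.0002  0.0047 -0.0195] rv [-0.006  0.    -0.008] rows 2 open 0.0395 t 53.95 q7 [ 0.16  0.77 -0.12  2.08  0.28  0.29 -0.14]
[0.13, 0.002, -0.031, -0.0005, 0.0, -0.0006, -0.1]
[0.13, 0.002, -0.031, -0.0005, 0.0, -0.0006, -0.1]
```

drive_tool([
  [0.12, 0, -0.06, 0, 0, -0.0006, -0.1],
  [0.13, -0.02, 0, 0, 0, 0, -0.1],
  [0, 0, 0, 0, 0, 0, -0.4],
  [0, 0, 0, 0, 0, 0, -1],
  [0, 0, 0, 0, 0, 0, -1],
])

```text
time: 54.45
position: [0.486, -0.084, 0.0736]
ee_rot: [0.514, 0.489, 0.51, -0.486]
contact_force: [3.3, -0.2, -1.5]
opening: 0.0179
```

drive_tool([
  [0, 0, 0, 0, 0, 0, -1],
  [0, 0, 0, 0, 0, 0, -1],
])

```text
time: 54.65
position: [0.487, -0.084, 0.0737]
ee_rot: [0.515, 0.489, 0.51, -0.485]
contact_force: [0.8, -0.6, -3.8]
opening: 0.0158
```

```bash
python3 - <<'E'
from h import *
s,q,_=tool(); print(inv_st(q),s["contact_force"],s["opening"],s["joint_pos"])
E
```

```text
[-0.00548293  0.1052239 ] [ 0.82820909 -0.63028133 -3.81098117] 0.015822636880907327 [ 0.13546392  0.8095345  -0.09438914  2.09182638  0.28641104  0.24284358
 -0.15702549]
```

drive_tool([
  [0, 0, -0.06, 0, 0, 0, -1],
  [0, 0, -0.09, 0, 0, 0, -1],
  [0, 0, -0.1, 0, 0, 0, -1],
  [0, 0, -0.1, 0, 0, 0, -1],
  [0, 0, -0.1, 0, 0, 0, -1],
], newtons=35)

```text
time: 55.15
position: [0.4856, -0.0625, 0.0737]
ee_rot: [0.516, 0.488, 0.503, -0.492]
contact_force: [1.1, -1.0, -1.7]
opening: 0.0156
```

```bash
python3 - <<'E'
from h import *
s,q,_=tool(); print(inv_st(q),s["contact_force"],s["opening"])
E
```

```text
[-0.00555896  0.1267715 ] [ 1.13625791 -0.97689296 -1.68725649] 0.01560299315188814
```

drive_tool([
  [0, 0, -0.1, 0, 0, 0, -1],
  [0, 0, -0.1, 0, 0, 0, -1],
  [0, 0, -0.1, 0, 0, 0, -1],
  [0, 0, -0.06, 0, 0, 0, -1],
  [0, 0, -0.02, 0, 0, 0, -1],
])

```text
time: 55.65
position: [0.4836, -0.0288, 0.0737]
ee_rot: [0.516, 0.487, 0.505, -0.49]
contact_force: [1.2, -2.3, -0.9]
opening: 0.0159
```

```bash
python3 - <<'E'
from h import *
s,q,_=tool(); print(inv_st(q),s["contact_force"],s["opening"])
E
```

```text
[-0.0056286   0.16046862] [ 1.15844799 -2.27297859 -0.90475201] 0.015941503684072215
```

Carriage at about 0.005. Release, rise and move left for a view.

drive_tool([
  [0, 0, 0, 0, 0, 0, -1],
  [0, 0, 0, 0, 0, 0, -0.4],
  [0, 0, 0, 0, 0, 0, -0.1],
  [-0.3, 0, 0, 0, 0, 0, -0.1],
  [-0.5, 0, 0, 0, 0, 0, -0.1],
])

```text
time: 56.15
position: [0.4806, -0.0278, 0.1315]
ee_rot: [0.513, 0.486, 0.507, -0.493]
contact_force: [1.6, 0.1, -0.1]
opening: 0.0395
```

drive_tool([
  [-0.5, 0, -0.3, 0, 0, 0, -0.1],
  [-0.3, 0, -0.6, 0, 0, 0, -0.1],
  [0, 0, -0.6, 0, 0, 0, -0.1],
  [0, 0, -0.6, 0, 0, 0, -0.1],
  [0, 0, -0.3, 0, 0, 0, -0.1],
])

```text
time: 56.65
position: [0.4778, 0.1531, 0.1964]
ee_rot: [0.511, 0.494, 0.5, -0.495]
contact_force: [0.6, 0.0, -0.1]
opening: 0.0399
```

drive_tool([
  [0, 0, 0, 0, 0, 0, -0.1],
  [0, 0, 0, 0, 0, 0, -0.1],
])

```text
time: 56.85
position: [0.4773, 0.1567, 0.1965]
ee_rot: [0.511, 0.493, 0.502, -0.493]
contact_force: [0.3, -0.3, -0.0]
opening: 0.0397
```

```bash
python3 - <<'E'
from h import *
s,q,_=tool(); print(q,s["joint_velocities"].round(3),s["contact_force"])
p=bot.camera("top");crop(p,"w1",165,245,242,372,6); cv2.imwrite("pics/w3.png",cv2.resize(p["color"][100:300,95:435,::-1],None,fx=2.3,fy=2.3))
f=lambda X,Y,z: inv_st(ray(p,165+(Y-2.5)/6,242+(X-2.5)/6,z))
p2=bot.camera("scene");crop(p2,"w2",140,220,235,335,7)
E
```

```text
[0.47726625 0.15667419 0.1964912 ] [-0.013  0.001 -0.01  -0.003 -0.004 -0.002 -0.005] [ 0.29095046 -0.26139993 -0.01574946]
```

View pics/w1.png

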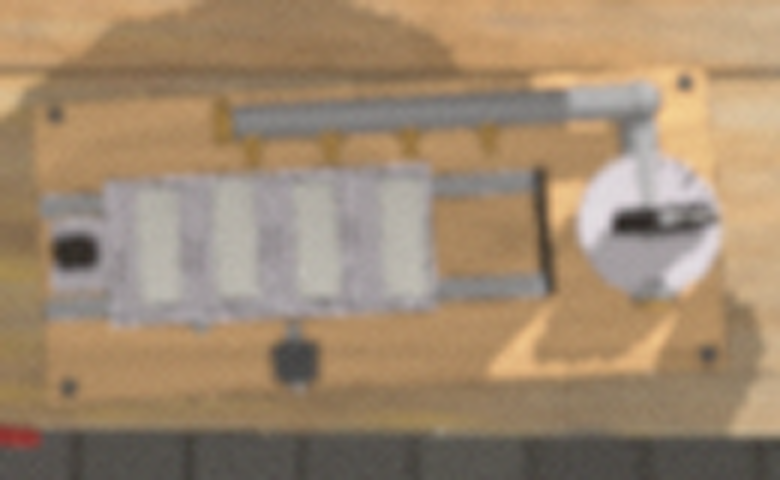

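View pics/w2.png

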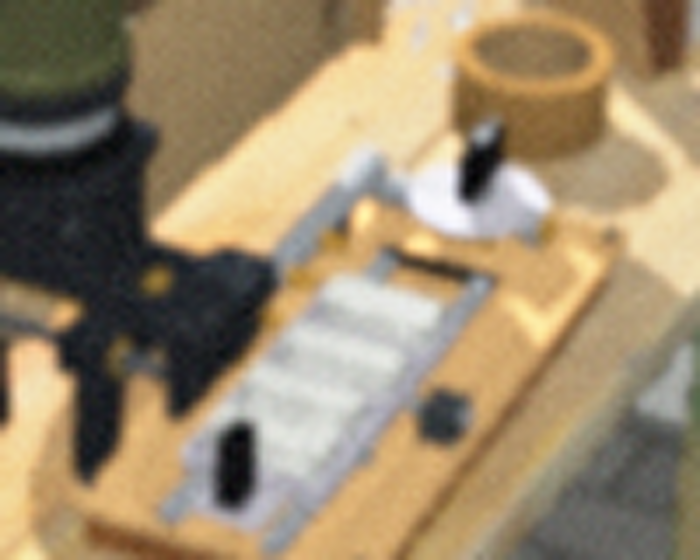

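View pics/w3.png

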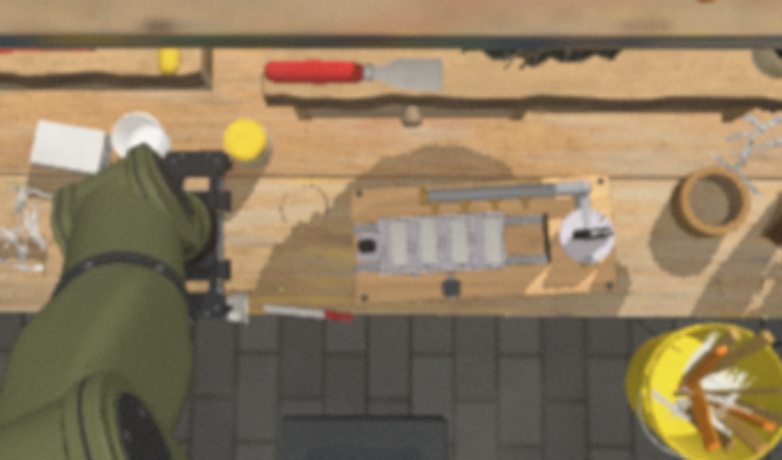

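```bash
python3 - <<'E'
from h import *
s=bot.sense(); print(s["time"],abs(s["joint_velocities"]).max())
print(bot.hand_in())
E
```

```text
56.95 0.017384936946074212
the job is handed in; nothing more can be done
None
```

The drying cycle is finished and handed in at about 57 s of the 210 s allowed.

I did these steps in order:
1. **First shut:** I closed the valve onto its stop.
2. **Loading:** I drew the carriage out to its left stop and laid all four cages flat, one per pocket. One cage had been knocked next to its neighbour before I picked it up, so I measured it again first.
3. **Sliding home:** I pushed the carriage through its catch to the end stop, where it stood against about 16 N.
4. **Blowing:** I opened the valve to about 0.788 rad, read from the gripper angle. The top picture showed about 44 degrees. It blew for a little over 5 s, and the pictures during blowing showed the cages seated.
5. **Second shut:** I closed the valve onto its stop again.
6. **Drawing out:** I drew the carriage out with the cages in it.

The last pictures showed:
- **Valve:** the handle points at shut.
- **Carriage:** it stands at about 0.005 m, well clear of the catch.
- **Cages:** all four lie flat in their own pockets.
- **Other things:** I did not touch the jar, pots, carton or tape roll, and they look to be where they started. The arm partly hid the pots and carton in the last top picture.
- **Arm:** it is raised and touches nothing.

**Disagreements:** two cages pressed lightly (3.5 N and 7 N) on something, probably the far pocket wall, while I lowered them. I moved each a few millimetres toward the robot and they then settled without force. Otherwise the two cameras differed by a few millimetres, up to about 12 mm on my rougher scene-camera readings. I used the top view and the gripper's own readings there.

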